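# Load the vial mixer and lock its keeper plate

### The arm

A 6-joint arm with a two-finger parallel gripper is mounted at the origin on a cart in front of the work surface, level with it; the furniture and walls round the work are solid. World frame = base frame: x ahead of the robot, y to its left, z up, the work surface at z = 0. Lengths are in m, angles in rad, forces in N, time in s.
With the tool pointing down it reaches from about 0.35 to 0.975 m from the base axis. Payload 4.9 kg.
Tool frame: the origin (TCP) lies midway between the tips of the shut fingers; the grasp point (between the pads) lies 19 mm behind it; z points along the fingers, y is the direction in which the jaws open and shut (so a half turn about z gives the same grasp; the last joint's range is limited). The gripper opens to 85 mm and grips with 20 to 120 N. Pads are 22 mm wide; open, the fingers measure 114 mm over their backs; the gripper's body (76 mm by 85 mm) begins 54 mm behind the grasp point. The pads swing forward as they close: fully open they stand 13 mm farther back than shut.
Start: joints at [1.217, 0.053, 1.613, -0, 1.476, -0.119], TCP at [0.145, 0.608, 0.231] pointing down, gripper open.
Joint ranges: [-3.01, 3.01], [-1.01, 2.22], [0.06, 2.58], [-1.02, 4.17], [0.09, 2.62], [-3.14, 3.14]. Speed limits (rad/s): [2.57, 2.57, 3.14, 3.14, 3.14, 3.14].

### API

Orientations are given as a unit quaternion [x, y, z, w].
In Python, from rig import ctrl gives the robot as it stands. The module is installed in compiled form; this text tells all that it offers.
- The arm moves only by the shell command python3 -m pendant 'ROWS'. ROWS is JSON, a list of rows, each an object with "linear": the shift along the tool's x, y, z in m, a list of three; "spin": the turn about the tool's z in degrees; "grip": the opening, from 0 (shut) to 1 (fully open). In form: [{"linear": [x, y, z], "spin": spin, "grip": grip}, ...]. A call has 1 to 10 rows; each row is the pose to reach, as a shift and turn from the pose commanded when the call began, along the tool's axes at that moment; what a row does not reach only later rows make up. A row lasts 1/10 s, in which the tool goes at most 50 mm and 8.59 degrees, less where a joint would pass 70% of its speed; a pose out of reach is approached as far as the arm can. A call with a gripper value outside its range is refused whole. The fingers move at their own pace and stop on an object; the grip force is fixed at half the most. Time passes only in rows, so rows that repeat a pose let the fingers close. It gives the time, the measured TCP pose, the force and the opening at its end, in the units of the state.
- ctrl.get_state(): the state, without advancing time (a new reading comes with each control period).
- ctrl.get_image(name): name is "scene" or "top"; returns the picture (480x640x3 uint8, red, green, blue); there is no depth.
- ctrl.get_calibration(name): a dict with "K" (3x3 intrinsics, pixels), "position" and "attitude" of the camera in the world. Camera axes: x right, y down, z forward; pixel columns grow to the right and rows downward; lengths in m; the calibration is good to about 2 mm. A picture is of the moment at which its call begins. get_calibration takes no time and is no camera call.
- ctrl.hand_in(): hands the job in, once; it reports no verdict.
The state is a dict: "t": time; "q": joint angles; "qd": joint speeds; "joint_efforts": joint torques, N m; "ee_pos": TCP position; "eef_rot": TCP orientation; "force": force on the tool from outside, world axes, zero at the start; "ft_torque": the same for the moment, N m; "grip_width": opening from 0.0 (shut) to 1.0 (fully open).
Only numpy, scipy, OpenCV 4.12 (cv2) and the standard library are available. Lean on these libraries where they do the work, as an engineer would, in place of code of your own. Each camera call takes 0.05 s, during which the arm holds its last target.

### The job

Move every glass vial from the free-standing wooden rack into the sockets of the white vial mixer, then lower the aluminium keeper plate over the mixer's two locating pins until it lies flush on their shoulders. Push a lock pin fully home through the lugs of the keeper and the slotted locating pin at each end, and only then switch the mixer on with the toggle on its control box. Do not tip a vial over, and leave the other things on the worktop where they are.

Things in the scene. Friction and masses are not known exactly. Their poses are not given: they have to be found in the camera images.
- mixer: the white vial mixer, fixed to the worktop: housing 84 mm deep (x), 40 mm high, 200 mm long (y). Origin on the worktop below the middle of its row of sockets, z up; x points away from its front (the robot's side), y along the row, to the left seen from the front. Grey socket block 46 x 136 mm, top at z = 68. Its control box stands apart
- socket_0 (a point): socket of the mixer on its x = 0, y = 51 mm: round, 22.5 mm across, 24 mm deep, floor 44 mm above the worktop, open above. The point lies on its axis 32 mm above its floor: the centre of a fully seated vial comes here. Axes as the mixer's
- socket_1 (a point): socket of the mixer on its x = 0, y = 17 mm: round, 22.5 mm across, 24 mm deep, floor 44 mm above the worktop, open above. The point lies on its axis 32 mm above its floor: the centre of a fully seated vial comes here. Axes as the mixer's
- socket_2 (a point): socket of the mixer on its x = 0, y = -17 mm: round, 22.5 mm across, 24 mm deep, floor 44 mm above the worktop, open above. The point lies on its axis 32 mm above its floor: the centre of a fully seated vial comes here. Axes as the mixer's
- socket_3 (a point): socket of the mixer on its x = 0, y = -51 mm: round, 22.5 mm across, 24 mm deep, floor 44 mm above the worktop, open above. The point lies on its axis 32 mm above its floor: the centre of a fully seated vial comes here. Axes as the mixer's
- seat (a point): point midway between the mixer's two locating pins, at the height of their shoulders. At mixer y = +82 and -82 mm stand columns (30 mm in x, 20 mm in y) with flat tops, the shoulders, 114 mm above the worktop; on each a round locating pin 16 mm thick rises to 150 mm (the top 8 mm a cone). Axes as the mixer's
- lock_left (a point): centre of the slot through the left locating pin (mixer y = +82 mm), 133 mm above the worktop. The slot, 9 mm wide and 9 mm high, runs level through the pin along the point's x axis. Axes as the mixer's
- lock_right (a point): centre of the slot through the right locating pin (mixer y = -82 mm), 133 mm above the worktop. The slot, 9 mm wide and 9 mm high, runs level through the pin along the point's x axis. Axes as the mixer's
- switch (a joint): the toggle on top of the mixer's control box, rad: 0 off (leaning 0.45 rad to the front), 0.9 fully on (leaning 0.45 rad away from the front). It turns about the box's y axis, 42 mm above the worktop, in the middle of the box's top, stays where it is left and yields to about 1.5 N at its ball
- switch_tip (a point): centre of the 11.6 mm ball of the toggle, 20 mm from its pivot (60 mm above the worktop at either end); moves and turns with the toggle. Its y axis is the pivot's direction and points to the left of the box's front. The white control box, fixed to the worktop, is 60 mm deep, 50 mm wide (y), 42 mm high and stands apart from the mixer; its front, with a round dial, faces the robot's side
- keeper_grip (a point): centre of the keeper plate's black bar grip: 14 mm wide (x), 64 mm long (y), 14 mm high, 20 mm free below it. x lies across the plate, y along it, z up; the keeper, 0.22 to 0.37 kg, is the same either way round. It lies on the worktop on the rubber pad under its middle (30 x 128 mm, 4 mm thick); the grip's centre is 33 mm above the aluminium plate's underside, 37 mm above the pad's
- keeper_seat (a point): centre of the underside of the keeper's aluminium plate (44 x 194 x 6 mm); meets seat when flush. Axes as the keeper's. Through holes 17.5 mm across at its y = +82 and -82 mm. By each hole stand two upright lugs (24 mm wide, 24 mm high, outer faces at x = +16 and -16 mm) with 10.5 mm cross holes along x, 13 mm above the plate's top: in line with the slots in the locating pins when flush
- pin_0_tab (a point): a lock pin, 45 g, lying on the worktop: centre of its flat dark tab, 30 mm long (x), 16 mm wide (y), 10 mm thick (z); this centre and the pin's axis lie 5 mm above the worktop. x points along the pin to its tip; z is up, or down if it lies on its other face, which is the same
- pin_0_mid (a point): the same lock pin: point on its axis 31 mm from the tab's centre towards the tip. The shaft, 7 mm thick, starts at the tab's end, 16 mm behind this point, and ends in a cone tip 25 mm beyond it. With the pin fully home (tab against a lug) this point is in the middle of the locating pin. Axes as the tab's
- pin_1_tab (a point): a lock pin, 45 g, lying on the worktop: centre of its flat dark tab, 30 mm long (x), 16 mm wide (y), 10 mm thick (z); this centre and the pin's axis lie 5 mm above the worktop. x points along the pin to its tip; z is up, or down if it lies on its other face, which is the same
- pin_1_mid (a point): the same lock pin: point on its axis 31 mm from the tab's centre towards the tip. The shaft, 7 mm thick, starts at the tab's end, 16 mm behind this point, and ends in a cone tip 25 mm beyond it. With the pin fully home (tab against a lug) this point is in the middle of the locating pin. Axes as the tab's
- rack: free-standing wooden vial rack, 58 mm (x) by 190 mm (y), 42 mm high, fixed to the worktop, origin under its middle. Five holes along its y axis; a vial stands in a hole with some play, on a floor 10 mm above the worktop. (Another rack at the back of the worktop is not part of the job)
- vial_0_center (a point): centre of a capped glass vial, 20 mm across and 64 mm tall, 26 g, half-way up (42 mm above the worktop while in the rack); z along the vial to its cap. Two to four of the vials are present
- vial_1_center (a point): centre of a capped glass vial, 20 mm across and 64 mm tall, 26 g, half-way up (42 mm above the worktop while in the rack); z along the vial to its cap. Two to four of the vials are present
- vial_2_center (a point): centre of a capped glass vial, 20 mm across and 64 mm tall, 26 g, half-way up (42 mm above the worktop while in the rack); z along the vial to its cap. Two to four of the vials are present
- vial_3_center (a point): centre of a capped glass vial, 20 mm across and 64 mm tall, 26 g, half-way up (42 mm above the worktop while in the rack); z along the vial to its cap. Two to four of the vials are present
- dropper_bottle: small dropper bottle with a pointed cap, 33 mm across and 92 mm tall; leave alone
- lens: folding loupe, 34 mm across, 15 mm high; leave alone
- tweezers: fine tweezers, 100 mm long, lying flat; leave alone
Things that resemble listed ones, but are neither listed nor needed, are in the scene too. Leave any blue or green look-alike of the part that bears switch alone.

How it is judged:
By the outcome, as a careful person would: the job done as asked, in the order asked, and still so for the second after the job is handed in, with the robot touching nothing.
Of vial_0, vial_1, vial_2, vial_3 only 2 to 4 are there at a start; the rules pass over those that are not, and their reading is None.
At some moment in a run one of keeper, pin_1 may be knocked a few centimetres aside while the robot is not near it.
It also fails if it takes over 210 s, if anything falls off the work surface, if the arm or the gripper's body presses on something with over 40 N, if the wrist force passes 120 N, or if a joint passes its speed limit or range.

## Working session

There is one attempt and no reset: what is moved stays moved. The work goes in short steps, Python scripts to look and compute and a shell command to move; the robot and the scene stay as the last step left them, time stands still between calls to the robot, and variables do not carry over. Pictures are saved under pics/ and viewed, and the job is handed in when it is done.

```bash
mkdir -p pics; python3 - <<'E'
from rig import ctrl
import cv2
for n in("scene","top"):
    c=ctrl.get_calibration(n);print(n,c)
    cv2.imwrite(f"pics/{n}0.png",ctrl.get_image(n)[:,:,::-1])
print(ctrl.get_state())
E
```

```text
scene {'K': array([[530.17601462,   0.        , 314.65225318],
       [  0.        , 530.17601462, 240.88676137],
       [  0.        ,   0.        ,   1.        ]]), 'position': array([-0.00485292,  0.93710365,  0.70647136]), 'attitude': array([-0.32967785,  0.83393399, -0.41540004,  0.15267422])}
top {'K': array([[565.1080766 ,   0.        , 312.90742859],
       [  0.        , 565.1080766 , 244.24046926],
       [  0.        ,   0.        ,   1.        ]]), 'position': array([0.24403455, 0.35515081, 1.28787147]), 'attitude': array([-0.66434322,  0.73883372, -0.08272535,  0.07700219])}
{'t': 0.1, 'q': array([ 1.21703145e+00,  5.32898252e-02,  1.61413558e+00,  6.26366007e-06,
        1.47601934e+00, -1.18980106e-01]), 'qd': array([-0.00114354, -0.0024076 , -0.00189267,  0.0017385 , -0.00104004,
        0.00033833]), 'joint_efforts': array([-2.28295567e-04, -3.94900739e+01, -3.71365142e+01, -9.89764908e-05,
        3.94923060e-03, -2.23304272e-05]), 'ee_pos': array([0.14518664, 0.6073276 , 0.23019921]), 'eef_rot': array([ 1.17123190e-01,  9.93116962e-01, -8.99563981e-04, -2.19889454e-04]), 'force': array([-0.17225884,  0.02668949,  0.24184555]), 'ft_torque': array([-0.04545867,  0.03738302, -0.01216415]), 'grip_width': 1.0001073596951793}
```

View pics/scene0.png

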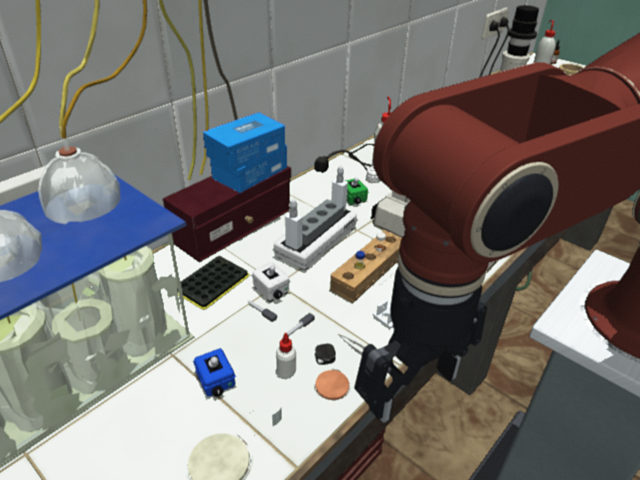

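View pics/top0.png

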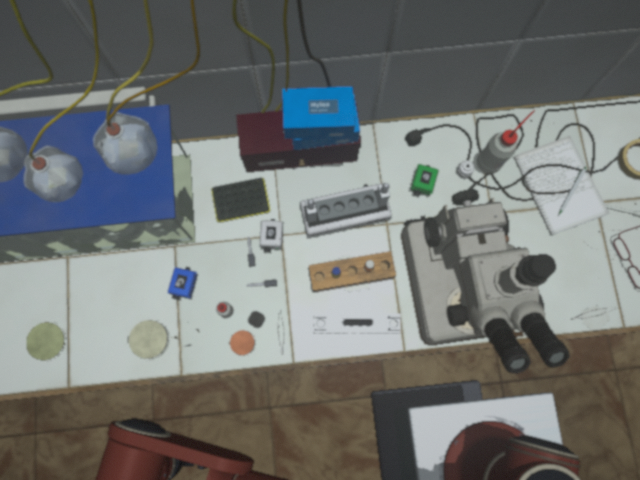

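```bash
cat > h.py <<'E'
import numpy as np,cv2
from rig import ctrl
from scipy.spatial.transform import Rotation as R
C={n:ctrl.get_calibration(n) for n in("scene","top")}
def plane(n,u,v,z):
    c=C[n];d=R.from_quat(c["attitude"]).apply(np.linalg.solve(c["K"],[u,v,1.]));p=np.array(c["position"])
    return p+d*(z-p[2])/d[2]
def proj(n,P):
    c=C[n];q=R.from_quat(c["attitude"]).inv().apply(np.array(P)-c["position"])@c["K"].T
    return q[...,:2]/q[...,2:]
def snap(n,f,box=None,s=1):
    im=ctrl.get_image(n)[:,:,::-1].copy();cv2.imwrite(f"pics/{f}_full.png",im)
    if box:
        x0,y0,x1,y1=box;im=cv2.resize(im[y0:y1,x0:x1],None,fx=s,fy=s,interpolation=cv2.INTER_CUBIC)
    cv2.imwrite(f"pics/{f}.png",im);return im
def crop(src,f,box,s):
    x0,y0,x1,y1=box;im=cv2.imread(f"pics/{src}.png");cv2.imwrite(f"pics/{f}.png",cv2.resize(im[y0:y1,x0:x1],None,fx=s,fy=s,interpolation=cv2.INTER_CUBIC))
E
python3 - <<'E'
from h import *
crop("top0","c1",(210,170,410,350),4)
crop("scene0","c2",(160,160,420,410),3)
for u,v in((320,240),(330,260),(269,235),(60,340),(600,200)):print(u,v,plane("top",u,v,0))
E
```

```text
320 240 [0.54805437 0.31121594 0.        ]
330 260 [0.4980931  0.29328427 0.        ]
269 235 [0.57279044 0.42898847 0.        ]
60 340 [0.3799818  0.91917358 0.        ]
600 200 [ 0.57443638 -0.36106794  0.        ]
```

View pics/c1.png

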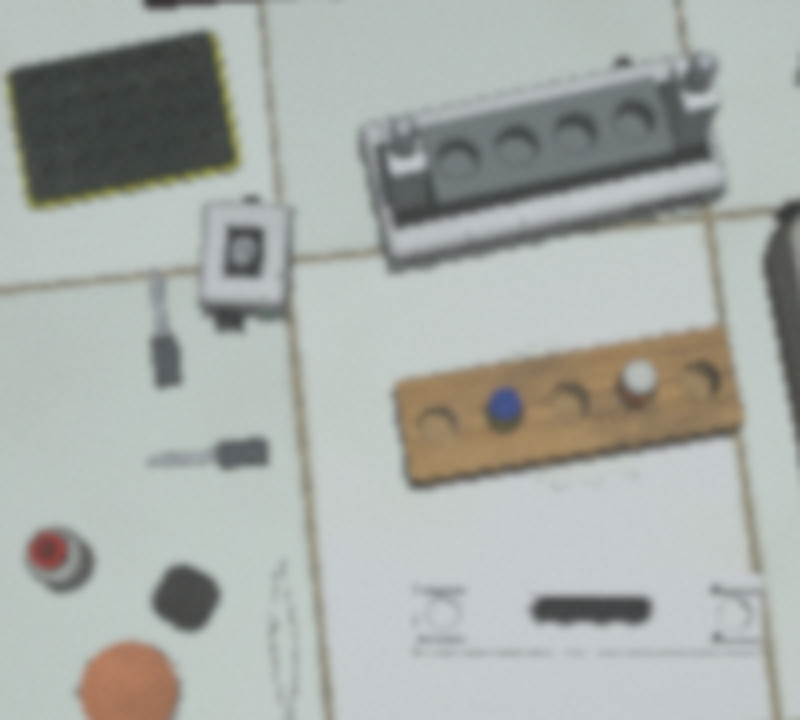

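View pics/c2.png

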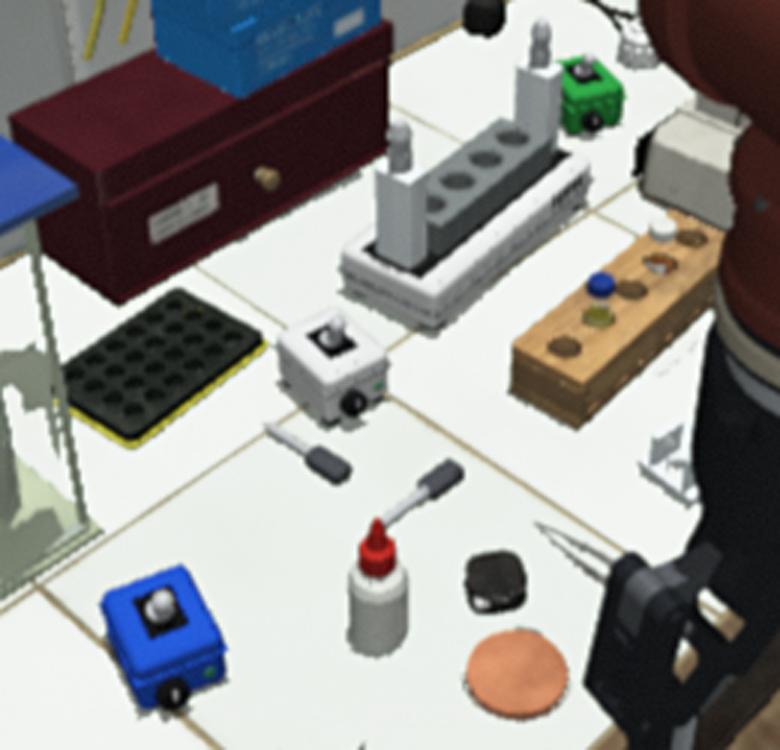

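```bash
python3 - <<'E'
from h import *
crop("top0","m1",(296,178,396,240),8)
crop("scene0","m2",(270,160,366,270),7)
E
```

```text
(no output)
```

View pics/m1.png

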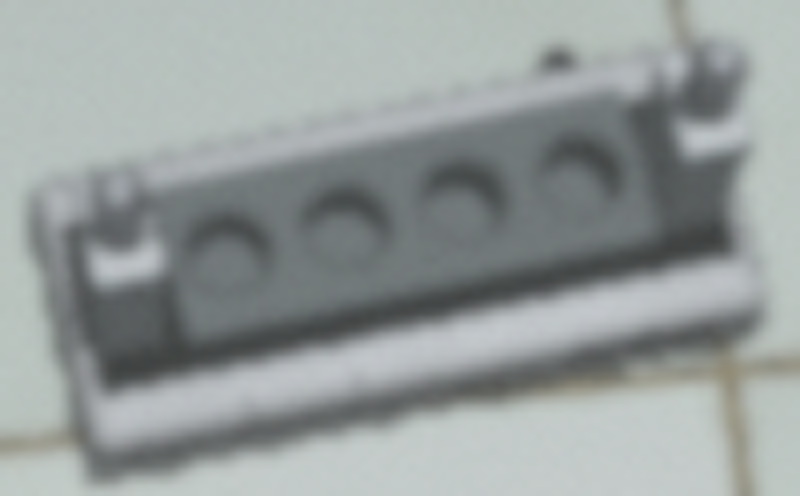

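View pics/m2.png

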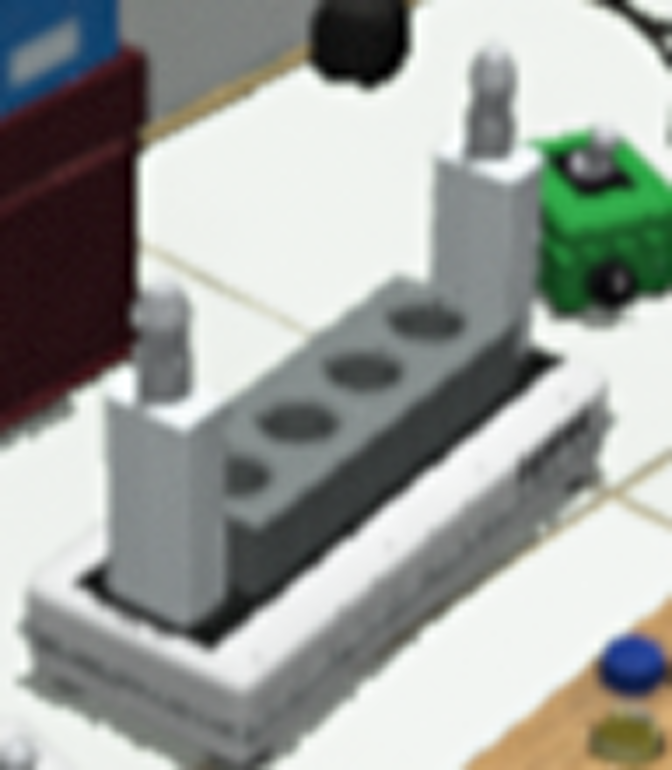

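```bash
python3 - <<'E'
from h import *
def px(X,Y,x0,y0,s): return ((X+.5)/s-.5+x0,(Y+.5)/s-.5+y0)
mod=np.array([[0,51],[0,17],[0,-17],[0,-51]])/1e3
def fit(m,w):
    m=np.array(m);w=np.array(w)[:,:2];mc=m.mean(0);wc=w.mean(0)
    a=m-mc;b=w-wc;th=np.arctan2((a[:,0]*b[:,1]-a[:,1]*b[:,0]).sum(),(a*b).sum())
    Rm=np.array([[np.cos(th),-np.sin(th)],[np.sin(th),np.cos(th)]]);t=wc-Rm@mc
    print("pose",t,np.degrees(th),"res mm",((m@Rm.T+t-w)*1e3).round(1).tolist());return t,th
T=[plane("top",*px(X,Y,296,178,8),.068) for X,Y in((228,252),(346,229),(462,204),(580,176))]
fit(mod,T)
S=[plane("scene",*px(X,Y,270,160,7),.068) for X,Y in((297,422),(364,371),(428,322))]
fit(mod[1:],S)
# scene shoulders: left column top corners ; top tip
for n,l in (("top",((118,180),(712,52))),("scene",((163,285),(493,50)))):
    o=(296,178,8) if n=="top" else (270,160,7)
    P=[plane(n,*px(X,Y,*o),.150) for X,Y in l]; print(n,"tips");fit([[0,.082],[0,-.082]],P)
# threshold scene sockets
im=cv2.cvtColor(cv2.imread("pics/scene0.png"),cv2.COLOR_BGR2GRAY)
sub=cv2.resize(im[200:235,300:340],None,fx=8,fy=8,interpolation=cv2.INTER_CUBIC)
for th in(75,90,100):
    n,l,st,ce=cv2.connectedComponentsWithStats((sub<th).astype('u1'))
    for i in range(1,n):
        if 800<st[i,4]<8000: 
            p=px(*ce[i],300,200,8);print(th,st[i],p,plane("scene",*p,.068))
E
```

```text
pose [0.60751246 0.24624722] 6.540310340740441 res mm [[-0.4, 0.2], [0.3, 0.1], [0.4, -0.3], [-0.4, -0.0]]
pose [0.60458545 0.24928177] 6.218372644527063 res mm [[-0.0, -0.1], [0.0, 0.0], [-0.0, 0.0]]
top tips
pose [0.60991779 0.2472469 ] 6.574695536247532 res mm [[-0.2, 1.5], [0.2, -1.5]]
scene tips
pose [0.60488829 0.24931251] 6.850555946278441 res mm [[-0.0, 0.4], [0.0, -0.4]]
75 [ 211   36   74   26 1502] (np.float64(330.55550932090546), np.float64(205.67468375499334)) [0.61011096 0.19908201 0.068     ]
75 [ 139   92   75   28 1630] (np.float64(321.5542944785276), np.float64(212.7302147239264)) [0.60602697 0.23281273 0.068     ]
75 [  62  149   77   31 1870] (np.float64(312.15347593582885), np.float64(220.07707219251336)) [0.60197993 0.26662455 0.068     ]
75 [ 24 210  39  30 934] (np.float64(304.6978051391863), np.float64(227.6630085653105)) [0.59465998 0.29696679 0.068     ]
90 [ 207   29   82   38 2286] (np.float64(330.56233595800524), np.float64(205.63724846894138)) [0.61019678 0.1989616  0.068     ]
90 [ 135   87   82   38 2428] (np.float64(321.53475082372324), np.float64(212.70587932454694)) [0.60611805 0.23277377 0.068     ]
90 [  58  144   86   40 2622] (np.float64(312.1700514874142), np.float64(220.01325324180016)) [0.60211187 0.26643122 0.068     ]
90 [  19  204   48   41 1549] (np.float64(304.52368463524857), np.float64(227.61753550677855)) [0.5950243  0.29709998 0.068     ]
100 [ 204   26   87   43 2764] (np.float64(330.52772250361795), np.float64(205.6017547033285)) [0.61034215 0.19890974 0.068     ]
100 [ 132   84   87   43 2910] (np.float64(321.5169673539519), np.float64(212.65240549828178)) [0.60627979 0.23265075 0.068     ]
100 [  55  142   92   44 3141] (np.float64(312.1503701050621), np.float64(219.98354425342248)) [0.60221434 0.26638104 0.068     ]
100 [  17  202   52   45 1902] (np.float64(304.4902076761304), np.float64(227.58491062039957)) [0.59515145 0.29706536 0.068     ]
```

```bash
python3 - <<'E'
from h import *
crop("top0","r1",(300,240,410,350),7)
crop("scene0","r2",(320,220,420,330),7)
E
```

```text
(no output)
```

View pics/r1.png

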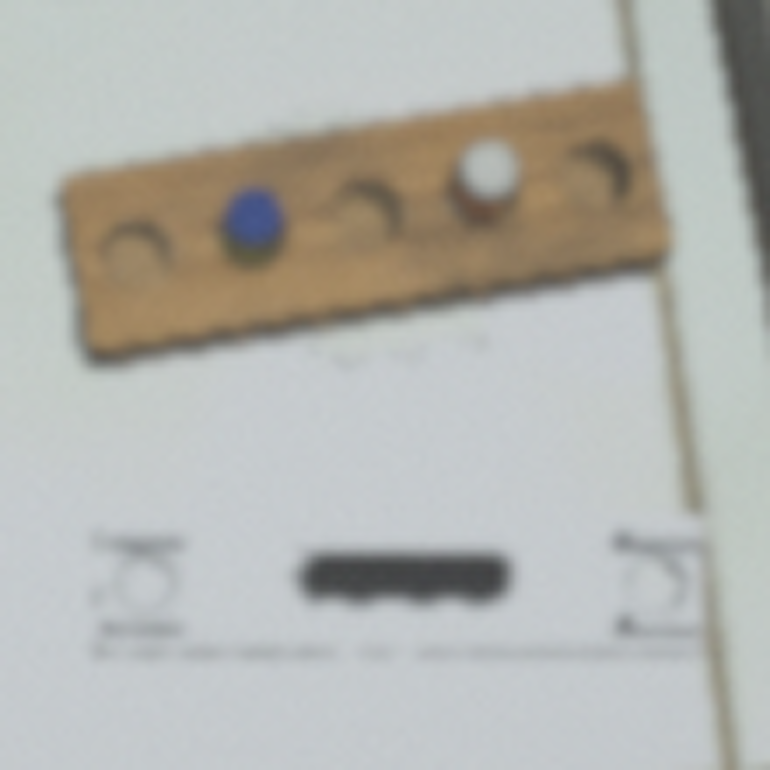

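View pics/r2.png

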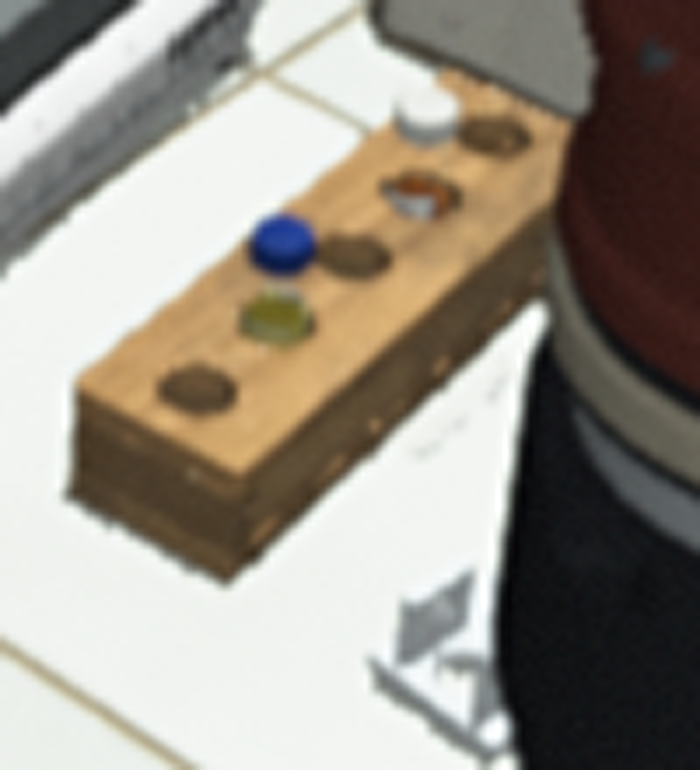

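```bash
cat >> h.py <<'E'
def px(X,Y,x0,y0,s): return ((X+.5)/s-.5+x0,(Y+.5)/s-.5+y0)
def blue(im):
    h=cv2.cvtColor(im,cv2.COLOR_BGR2HSV);return cv2.inRange(h,(105,120,40),(130,255,255))
def go(P,ang=None):
    """shift (tool axes) to world TCP P; ang = world angle (deg) of tool y axis"""
    s=ctrl.get_state();r=R.from_quat(s["eef_rot"]);d=np.array(P)-s["ee_pos"]
    ty=r.apply([0,1,0]);a=np.degrees(np.arctan2(ty[1],ty[0]))
    tx=r.apply([1,0,0]);
    print("at",s["ee_pos"].round(4),"tooly ang",a.round(2),"t",s["t"],"grip",s["grip_width"],"q",s["q"].round(2),"F",s["force"].round(1))
    print("linear",r.inv().apply(d).round(4),"spin",None if ang is None else ((a-ang+90)%180-90).round(2))
E
python3 - <<'E'
from h import *
t=plane("top",*px(254,218,300,240,7),.074);print("blue top",t)
s=plane("scene",*px(283,232,320,220,7),.074);print("scene topface",s)
print("white",plane("top",*px(489,168,300,240,7),.074),plane("scene",*px(427,108,320,220,7),.074))
for i,(X,Y) in enumerate(((137,255),(370,212),(597,175))):print("hole",plane("top",*px(X,Y,300,240,7),.042))
for z in (0,.2,.3,.4):print("microscope",z,[plane("top",u,v,z).round(3)[:2].tolist() for u,v in((403,220),(420,340),(510,360),(460,195))])
# keeper grip & plate
print("keeper grip",plane("top",*px(405,575,300,240,7),.044), "ends",plane("top",*px(303,576,300,240,7),.044),plane("top",*px(510,576,300,240,7),.044))
print("holes",plane("top",*px(145,582,300,240,7),.010),plane("top",*px(660,580,300,240,7),.010))
go([.5,.2,.2],6.5)
E
```

```text
blue top [0.45846756 0.28681401 0.074     ]
scene topface [0.45724825 0.2884595  0.074     ]
white [0.46642922 0.21202894 0.074     ] [0.46306665 0.21554582 0.074     ]
hole [0.45617506 0.32349865 0.042     ]
hole [0.46211914 0.24791024 0.042     ]
hole [0.46635376 0.17415452 0.042     ]
microscope 0 [[0.575, 0.111], [0.294, 0.113], [0.229, -0.08], [0.622, -0.033]]
microscope 0.2 [[0.524, 0.149], [0.286, 0.15], [0.232, -0.013], [0.563, 0.028]]
microscope 0.3 [[0.498, 0.168], [0.283, 0.169], [0.233, 0.021], [0.534, 0.058]]
microscope 0.4 [[0.473, 0.187], [0.279, 0.188], [0.234, 0.055], [0.505, 0.088]]
keeper grip [0.34615716 0.25115744 0.044     ] ends [0.34922176 0.28290537 0.044     ] [0.34237655 0.21855999 0.044     ]
holes [0.35556067 0.33161258 0.01      ] [0.33870441 0.167117   0.01      ]
at [0.1452 0.6073 0.2302] tooly ang 76.55 t 0.1 grip 1.0001073596951793 q [ 1.22  0.05  1.61  0.    1.48 -0.12] F [-0.2  0.   0.2]
linear [-0.4398 -0.3136  0.0307] spin 70.05
```

```bash
python3 - <<'E'
from h import *
go([.458,.2875,.22],6.5)
E
```

```text
at [0.1452 0.6073 0.2302] tooly ang 76.55 t 0.1 grip 1.0001073596951793 q [ 1.22  0.05  1.61  0.    1.48 -0.12] F [-0.2  0.   0.2]
linear [-0.3786 -0.2383  0.0106] spin 70.05
```

```bash
python3 -m pendant '[{"linear":[-0.03,-0.02,0],"spin":6,"grip":1},{"linear":[-0.07,-0.045,0],"spin":14,"grip":1},{"linear":[-0.11,-0.07,0],"spin":22,"grip":1},{"linear":[-0.15,-0.095,0],"spin":30,"grip":1},{"linear":[-0.19,-0.12,0],"spin":38,"grip":1},{"linear":[-0.23,-0.145,0],"spin":46,"grip":1},{"linear":[-0.27,-0.17,0.005],"spin":54,"grip":1},{"linear":[-0.31,-0.195,0.008],"spin":62,"grip":1},{"linear":[-0.35,-0.22,0.01],"spin":68,"grip":1},{"linear":[-0.378,-0.238,0.01],"spin":70,"grip":1}]'
python3 - <<'E'
from h import *
snap("scene","s1");snap("top","t1")
go([.458,.2875,.12],6.5)
E
```

```text
t: 1.1
ee_pos: [0.4588, 0.286, 0.2204]
eef_rot: [0.667, 0.745, -0.001, -0.0]
force: [0.3, 0.3, -0.2]
grip_width: 0.999
at [0.4596 0.2855 0.2206] tooly ang 6.23 t 1.2 grip 1.0008196672636553 q [ 0.42 -0.14  1.82 -0.    1.47  0.31] F [-0.1  1.1 -1. ]
linear [ 0.0023 -0.0014  0.1006] spin -0.27
```

View pics/s1.png

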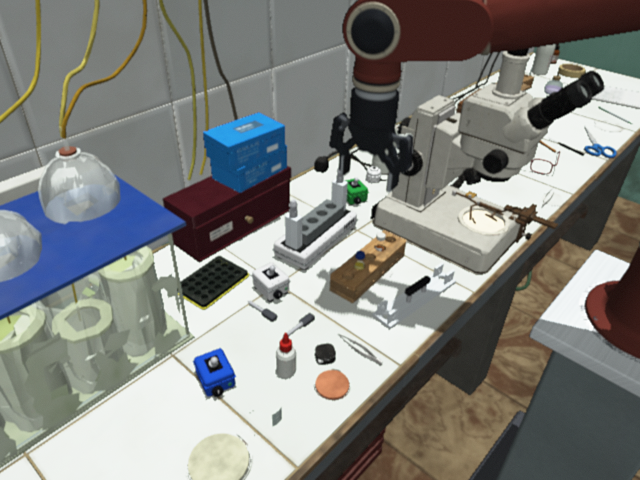

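View pics/t1.png

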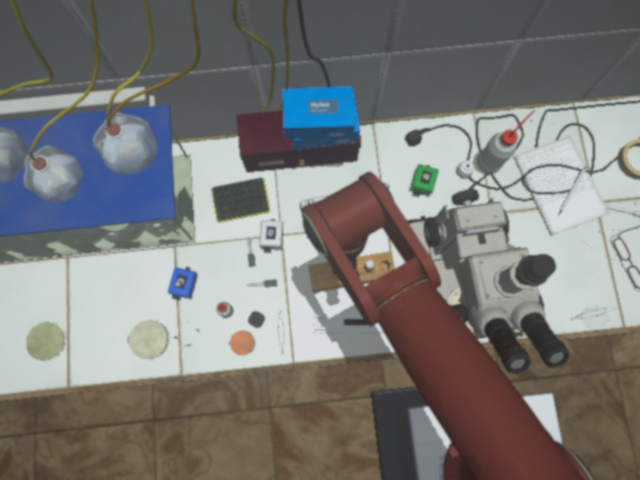

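```bash
python3 - <<'E'
from h import *
# top of post: scene (440,100) ; candidates in top (440,232)/(465,215)
def tri(a,b):
    A=[];
    L=[]
    for n,(u,v) in(("scene",a),("top",b)):
        c=C[n];d=R.from_quat(c["attitude"]).apply(np.linalg.solve(c["K"],[u,v,1.]));L.append((np.array(c["position"]),d/np.linalg.norm(d)))
    (p,d),(q,e)=L;M=np.c_[d,-e];k=np.linalg.lstsq(M,q-p,rcond=None)[0];return (p+d*k[0]+q+e*k[1])/2,np.linalg.norm(p+d*k[0]-q-e*k[1])
print(tri((408,117),(436,246)),tri((440,98),(450,210)),tri((497,90),(480,215)))
# forearm joint (375,30) scene vs top (320,225)
print(tri((375,30),(320,235)))
crop("s1","s1c",(320,60,560,300),3)
E
```

```text
(array([0.46544058, 0.12527968, 0.29252089]), np.float64(0.04519881950494329)) (array([0.48249434, 0.07736993, 0.31968384]), np.float64(0.043293895308559906)) (array([0.43072546, 0.02731649, 0.34567352]), np.float64(0.10484712272105719))
(array([0.43830379, 0.32739477, 0.49645729]), np.float64(0.0001702868368758167))
```

View pics/s1c.png

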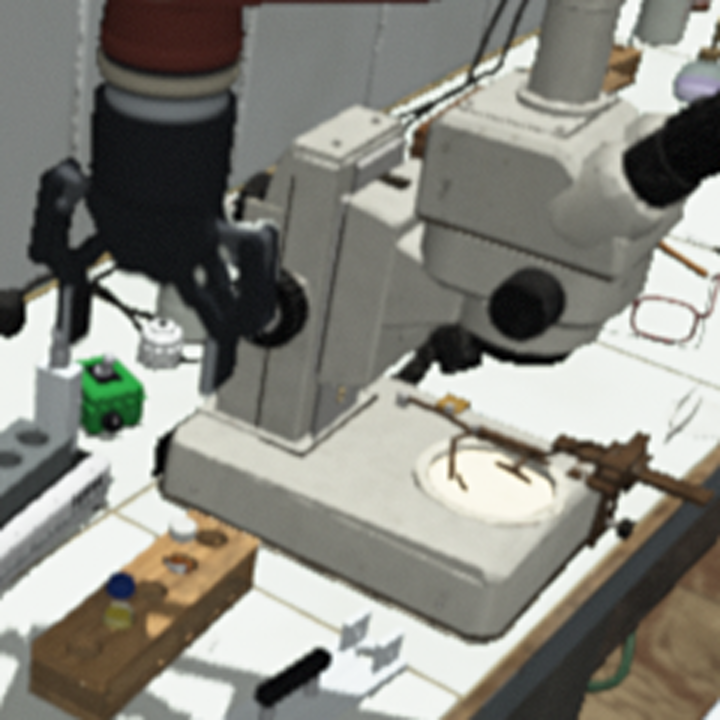

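```bash
python3 -m pendant '[{"linear":[0.002,-0.001,0.02],"spin":0,"grip":1},{"linear":[0.002,-0.001,0.05],"spin":0,"grip":1},{"linear":[0.002,-0.001,0.08],"spin":0,"grip":1},{"linear":[0.002,-0.001,0.1],"spin":0,"grip":1},{"linear":[0.002,-0.001,0.1],"spin":0,"grip":1}]'
python3 - <<'E'
from h import *
for u,v in((420,210),(393,193),(405,160)):print(plane("scene",u,v,.05))
im=snap("scene","s2",(320,120,440,300),4)
go([.458,.2875,.047],6.5)
E
```

```text
t: 1.7
ee_pos: [0.4531, 0.2897, 0.1171]
eef_rot: [0.665, 0.747, -0.004, -0.002]
force: [-0.5, -0.1, -0.4]
grip_width: 0.997
[0.47371053 0.05259726 0.05      ]
[0.55842679 0.03719006 0.05      ]
[ 0.62954306 -0.11318678  0.05      ]
at [0.4546 0.2903 0.1195] tooly ang 6.61 t 1.75 grip 0.9998825065800999 q [ 0.43 -0.05  1.91  0.    1.29  0.31] F [ 0.   0.7 -0. ]
linear [-0.0031  0.0033  0.0725] spin 0.11
```

View pics/s2.png

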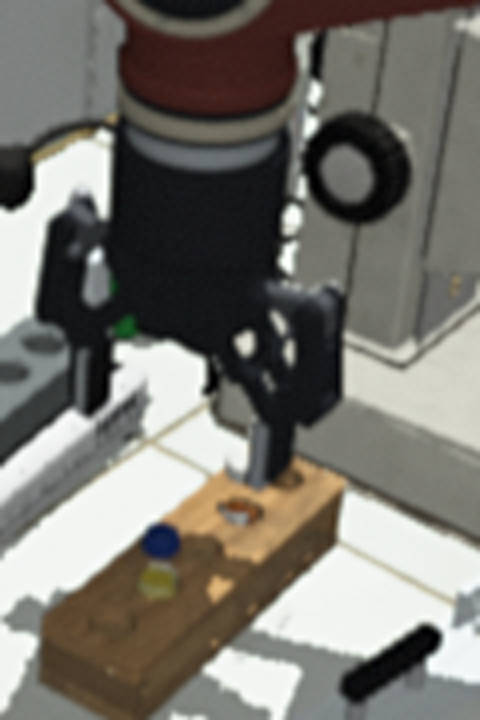

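```bash
python3 -m pendant '[{"linear":[0,0,0],"spin":0,"grip":1},{"linear":[0,0,0],"spin":0,"grip":1},{"linear":[0,0,0],"spin":0,"grip":1}]'
python3 - <<'E'
from h import *
go([.458,.2875,.047],6.5)
E
```

```text
t: 2.05
ee_pos: [0.4573, 0.2909, 0.123]
eef_rot: [0.665, 0.746, 0.001, 0.001]
force: [-0.4, -1.4, 0.2]
grip_width: 1.003
at [0.4573 0.2909 0.123 ] tooly ang 6.56 t 2.05 grip 1.0026828115675468 q [ 0.43 -0.05  1.91  0.    1.29  0.31] F [-0.4 -1.4  0.2]
linear [-0.0035  0.0001  0.076 ] spin 0.06
```

```bash
python3 -m pendant '[{"linear":[-0.003,0,0.02],"spin":0,"grip":1},{"linear":[-0.003,0,0.045],"spin":0,"grip":1},{"linear":[-0.003,0,0.065],"spin":0,"grip":1},{"linear":[-0.003,0,0.076],"spin":0,"grip":1},{"linear":[-0.003,0,0.076],"spin":0,"grip":1},{"linear":[-0.003,0,0.076],"spin":0,"grip":1}]'
python3 - <<'E'
from h import *
im=snap("scene","s3",(320,120,440,300),4)
go([.458,.2875,.047],6.5)
E
```

```text
t: 2.65
ee_pos: [0.4574, 0.2876, 0.0463]
eef_rot: [0.666, 0.746, 0.001, 0.0]
force: [-0.8, -0.7, -0.6]
grip_width: 0.999
at [0.4578 0.2878 0.0468] tooly ang 6.55 t 2.7 grip 1.0016913714973055 q [ 0.42  0.04  1.95 -0.    1.15  0.31] F [ 0.6 -0.2  0.5]
linear [-0.0003  0.0002 -0.0002] spin 0.05
```

View pics/s3.png

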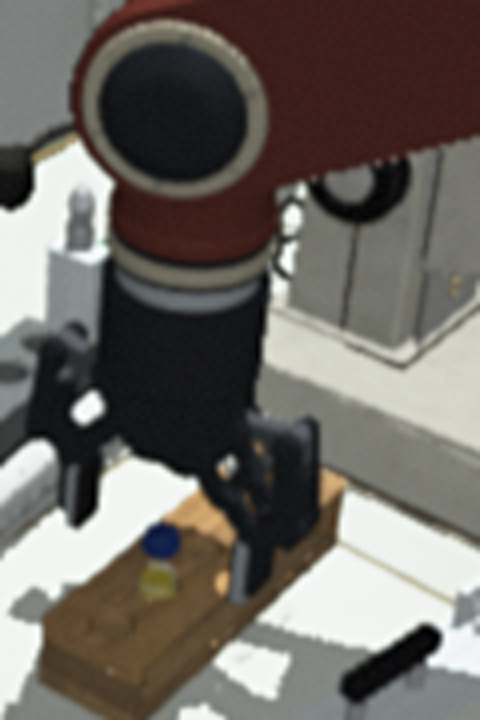

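```bash
python3 -m pendant '[{"linear":[0,0,0],"spin":0,"grip":0.6},{"linear":[0,0,0],"spin":0,"grip":0.4},{"linear":[0,0,0],"spin":0,"grip":0.3},{"linear":[0,0,0],"spin":0,"grip":0.1},{"linear":[0,0,0],"spin":0,"grip":0.1},{"linear":[0,0,0],"spin":0,"grip":0.1},{"linear":[0,0,0],"spin":0,"grip":0.1},{"linear":[0,0,0],"spin":0,"grip":0.1}]'
python3 - <<'E'
from h import *
im=snap("scene","s4",(320,120,440,300),4)
go([.458,.2875,.15],6.5)
E
```

```text
t: 3.5
ee_pos: [0.4569, 0.2874, 0.0455]
eef_rot: [0.666, 0.746, 0.0, 0.0]
force: [-0.5, -0.4, 1.8]
grip_width: 0.205
at [0.4569 0.2874 0.0455] tooly ang 6.55 t 3.55 grip 0.20814388193786096 q [0.42 0.04 1.95 0.   1.14 0.31] F [-0.5 -0.3  1.5]
linear [ 0.      0.0011 -0.1045] spin 0.05
```

View pics/s4.png

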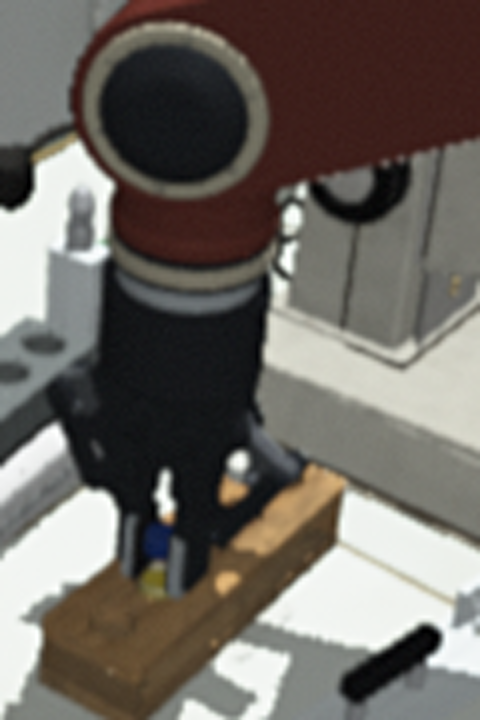

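```bash
python3 -m pendant '[{"linear":[0,0,-0.015],"spin":0,"grip":0.1},{"linear":[0,0,-0.04],"spin":0,"grip":0.1},{"linear":[0,0,-0.07],"spin":0,"grip":0.1},{"linear":[0,0,-0.1],"spin":0,"grip":0.1},{"linear":[0,0,-0.13],"spin":0,"grip":0.1},{"linear":[0,0,-0.155],"spin":0,"grip":0.1},{"linear":[0,0,-0.155],"spin":0,"grip":0.1},{"linear":[0,0,-0.155],"spin":0,"grip":0.1}]'
python3 - <<'E'
from h import *
go([.6069,.2316,.20],6.5)
E
```

```text
t: 4.35
ee_pos: [0.4569, 0.2874, 0.2011]
eef_rot: [0.666, 0.746, 0.001, 0.0]
force: [0.2, 0.5, -0.9]
grip_width: 0.207
at [0.4569 0.2874 0.2011] tooly ang 6.55 t 4.35 grip 0.2070990404929087 q [ 0.42 -0.13  1.84 -0.    1.43  0.31] F [ 0.2  0.5 -0.9]
linear [-0.0725  0.1426  0.0013] spin 0.05
```

```bash
python3 -m pendant '[{"linear":[-0.01,0.02,0],"spin":0,"grip":0.1},{"linear":[-0.025,0.05,0],"spin":0,"grip":0.1},{"linear":[-0.04,0.08,0],"spin":0,"grip":0.1},{"linear":[-0.055,0.11,0],"spin":0,"grip":0.1},{"linear":[-0.067,0.132,0],"spin":0,"grip":0.1},{"linear":[-0.0725,0.1425,0.001],"spin":0,"grip":0.1},{"linear":[-0.0725,0.1425,0.001],"spin":0,"grip":0.1},{"linear":[-0.0725,0.1425,0.001],"spin":0,"grip":0.1}]'
python3 - <<'E'
from h import *
im=snap("scene","s5",(260,80,460,280),4);snap("top","t5")
go([.6069,.2316,.12],6.5)
E
```

```text
t: 5.15
ee_pos: [0.6054, 0.2318, 0.1981]
eef_rot: [0.665, 0.746, -0.001, -0.001]
force: [-0.0, 0.7, -0.0]
grip_width: 0.208
at [0.6054 0.2322 0.1989] tooly ang 6.61 t 5.25 grip 0.21170914269613356 q [0.25 0.13 1.59 0.   1.43 0.14] F [-0.5  0.4 -0.1]
linear [-0.0007  0.0015  0.0789] spin 0.11
```

View pics/s5.png

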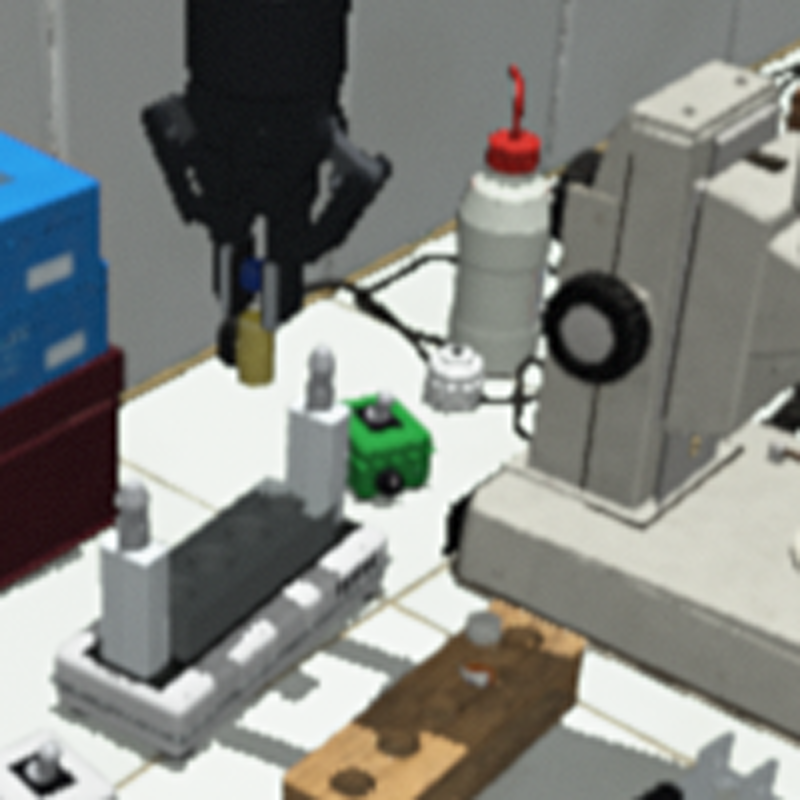

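View pics/t5.png

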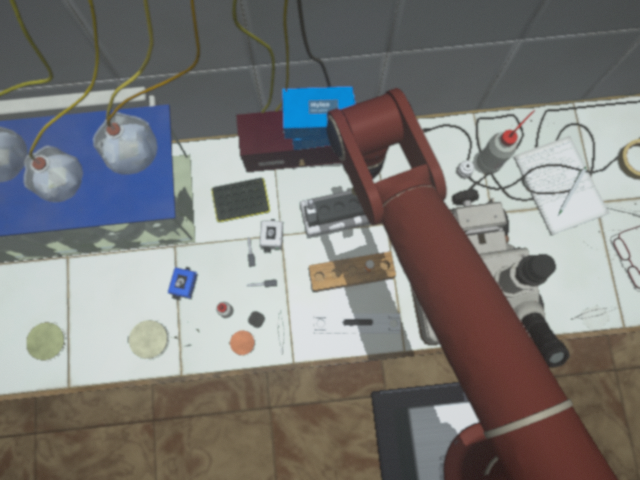

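```bash
python3 - <<'E'
from h import *
crop("s5_full","s5v",(305,130,345,185),14)
s=ctrl.get_state();P=s["ee_pos"]
def circ(c,r):
    t=np.linspace(0,2*np.pi,73);return np.c_[c[0]+r*np.cos(t),c[1]+r*np.sin(t),0*t+c[2]]
for r in(.009,.010):
    q=proj("scene",circ(P-[0,0,.0355],r));print(r,"bottom: u",q[:,0].min(),q[:,0].max(),"vmax",q[:,1].max())
    a=proj("scene",[P+[0,0,-.0355],P+[0,0,.0285]]);print(a)
E
```

```text
0.009 bottom: u 318.8235666003508 327.7325793481024 vmax 175.9517541277738
[[323.2771648  173.67173822]
 [324.23621148 145.02940327]]
0.01 bottom: u 318.3288344291097 328.227737578683 vmax 176.20697891734218
[[323.2771648  173.67173822]
 [324.23621148 145.02940327]]
```

View pics/s5v.png

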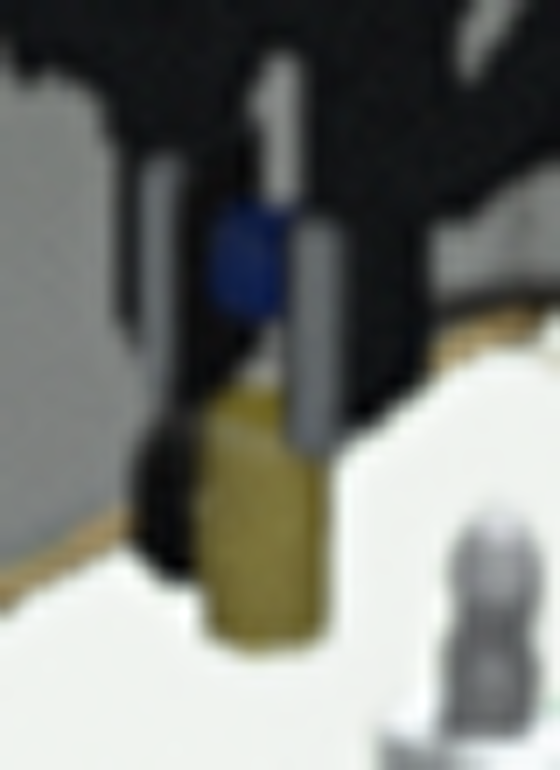

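```bash
python3 -m pendant '[{"linear":[0,0.001,0.02],"spin":0,"grip":0.1},{"linear":[0,0.001,0.045],"spin":0,"grip":0.1},{"linear":[0,0.001,0.065],"spin":0,"grip":0.1},{"linear":[0,0.001,0.08],"spin":0,"grip":0.1},{"linear":[0,0.001,0.08],"spin":0,"grip":0.1},{"linear":[0,0.001,0.08],"spin":0,"grip":0.1},{"linear":[0,0.001,0.08],"spin":0,"grip":0.1}]'
python3 - <<'E'
from h import *
im=snap("scene","s6",(290,130,370,230),8)
go([.6063,.2326,.0795],6.5)
print(proj("scene",ctrl.get_state()["ee_pos"]-[0,0,.0355]),proj("scene",[.6063,.2326,.0795-.0355]))
E
```

```text
t: 5.95
ee_pos: [0.6085, 0.232, 0.1211]
eef_rot: [0.665, 0.746, 0.001, 0.001]
force: [-0.4, -0.6, -0.1]
grip_width: 0.209
at [0.6086 0.232  0.1212] tooly ang 6.55 t 6.0 grip 0.20736574718682088 q [0.25 0.2  1.64 0.   1.3  0.14] F [ 0.6 -0.5 -0. ]
linear [ 0.0008 -0.0023  0.0417] spin 0.05
[321.138653   205.17980373] [321.22375571 221.8319519 ]
```

View pics/s6.png

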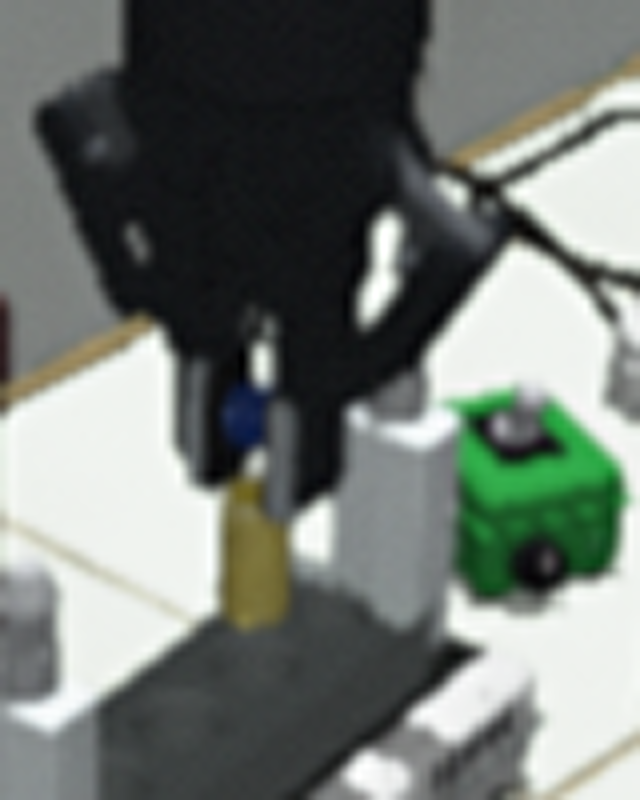

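```bash
python3 -m pendant '[{"linear":[0.001,-0.002,0.005],"spin":0,"grip":0.1},{"linear":[0.001,-0.002,0.01],"spin":0,"grip":0.1},{"linear":[0.001,-0.002,0.014],"spin":0,"grip":0.1},{"linear":[0.001,-0.002,0.014],"spin":0,"grip":0.1},{"linear":[0.001,-0.002,0.014],"spin":0,"grip":0.1},{"linear":[0.001,-0.002,0.014],"spin":0,"grip":0.1}]'
python3 - <<'E'
from h import *
go([.6063,.2326,.0795],6.5)
E
```

```text
t: 6.6
ee_pos: [0.6056, 0.2324, 0.1054]
eef_rot: [0.666, 0.746, 0.0, 0.0]
force: [0.2, -0.4, -0.4]
grip_width: 0.214
at [0.6056 0.2324 0.1054] tooly ang 6.54 t 6.6 grip 0.21356937972764478 q [ 0.25  0.21  1.66 -0.    1.27  0.14] F [ 0.2 -0.4 -0.4]
linear [0.0001 0.0007 0.0259] spin 0.04
```

```bash
python3 -m pendant '[{"linear":[0,0.0005,0.004],"spin":0,"grip":0.1},{"linear":[0,0.0005,0.008],"spin":0,"grip":0.1},{"linear":[0,0.0005,0.011],"spin":0,"grip":0.1},{"linear":[0,0.0005,0.014],"spin":0,"grip":0.1},{"linear":[0,0.0005,0.014],"spin":0,"grip":0.1},{"linear":[0,0.0005,0.014],"spin":0,"grip":0.1}]'
python3 - <<'E'
from h import *
snap("scene","s7",(290,130,370,230),8)
go([.6063,.2326,.0795],6.5);print(ctrl.get_state()["ft_torque"])
E
```

```text
t: 7.2
ee_pos: [0.6077, 0.2318, 0.0934]
eef_rot: [0.666, 0.746, 0.001, 0.002]
force: [2.2, -3.2, 2.5]
grip_width: 0.208
at [0.6075 0.2318 0.0926] tooly ang 6.54 t 7.25 grip 0.21068644430115085 q [ 0.25  0.23  1.66 -0.    1.25  0.14] F [ 2.4 -3.1  2.4]
linear [ 0.001  -0.0012  0.0131] spin 0.04
[-0.73527205 -0.55054006 -0.07343386]
```

View pics/s7.png

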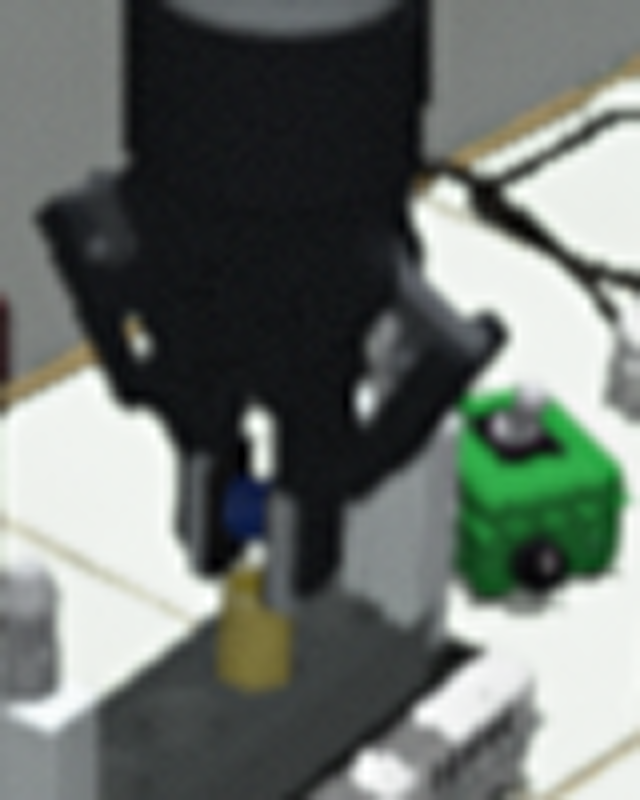

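```bash
python3 -m pendant '[{"linear":[-0.001,0.0007,0],"spin":0,"grip":0.1},{"linear":[-0.001,0.0007,0],"spin":0,"grip":0.1},{"linear":[-0.001,0.0007,0.003],"spin":0,"grip":0.1},{"linear":[-0.001,0.0007,0.003],"spin":0,"grip":0.1}]'
python3 - <<'E'
from h import *
go([.6063,.2326,.0795],6.5);print(ctrl.get_state()["ft_torque"])
E
```

```text
t: 7.65
ee_pos: [0.6072, 0.2313, 0.0878]
eef_rot: [0.666, 0.746, 0.0, 0.0]
force: [4.5, -3.6, 0.9]
grip_width: 0.208
at [0.6072 0.2313 0.0878] tooly ang 6.55 t 7.65 grip 0.20816532015966288 q [ 0.25  0.23  1.66 -0.    1.24  0.14] F [ 4.5 -3.6  0.9]
linear [ 0.0014 -0.0008  0.0083] spin 0.05
[-0.61900334 -0.8552073  -0.01632063]
```

```bash
python3 -m pendant '[{"linear":[-0.001,0.001,0],"spin":0,"grip":0.1},{"linear":[-0.001,0.001,0],"spin":0,"grip":0.1},{"linear":[-0.001,0.001,0],"spin":0,"grip":0.1},{"linear":[-0.001,0.001,0],"spin":0,"grip":0.1}]'
python3 - <<'E'
from h import *
snap("scene","s8",(290,130,370,230),8)
go([.6063,.2326,.0795],6.5);print(ctrl.get_state()["ft_torque"])
E
```

```text
t: 8.05
ee_pos: [0.6073, 0.2309, 0.0876]
eef_rot: [0.666, 0.746, -0.0, -0.001]
force: [2.0, -0.4, -1.5]
grip_width: 0.212
at [0.6073 0.2309 0.0876] tooly ang 6.56 t 8.1 grip 0.21025119514045917 q [0.25 0.23 1.66 0.   1.25 0.13] F [ 2.  -0.9 -0.6]
linear [ 0.0018 -0.0008  0.0081] spin 0.06
[-0.0824799  -0.30539731 -0.03319686]
```

View pics/s8.png

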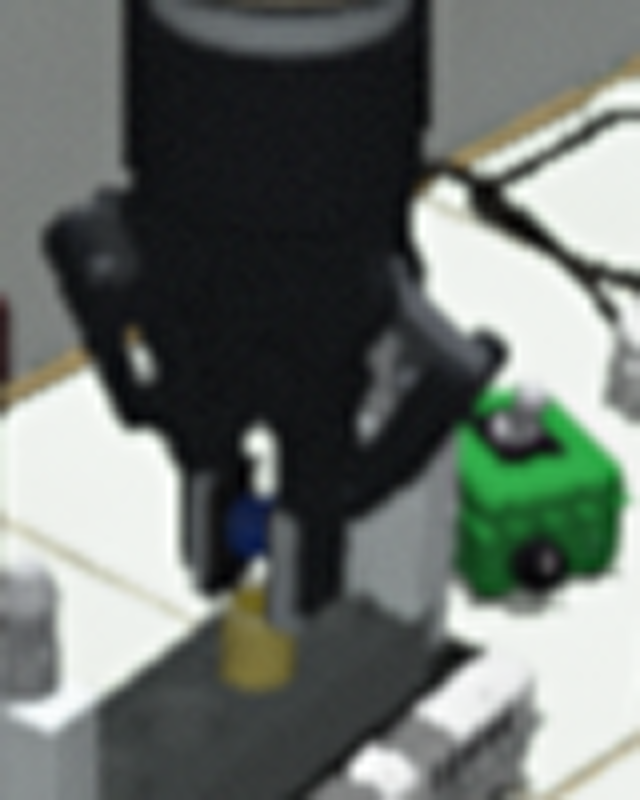

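```bash
python3 -m pendant '[{"linear":[0,0.0003,0.003],"spin":0,"grip":0.1},{"linear":[0,0.0003,0.006],"spin":0,"grip":0.1},{"linear":[0,0.0003,0.0085],"spin":0,"grip":0.1},{"linear":[0,0.0003,0.0085],"spin":0,"grip":0.1},{"linear":[0,0.0003,0.0085],"spin":0,"grip":0.1}]'
python3 - <<'E'
from h import *
go([.6063,.2326,.0795],6.5);print(ctrl.get_state()["ft_torque"])
E
```

```text
t: 8.6
ee_pos: [0.608, 0.2308, 0.0796]
eef_rot: [0.666, 0.746, -0.0, -0.0]
force: [-0.5, 0.3, -0.2]
grip_width: 0.204
at [0.608  0.2308 0.0796] tooly ang 6.55 t 8.6 grip 0.2042105364087256 q [0.25 0.24 1.67 0.   1.23 0.13] F [-0.5  0.3 -0.2]
linear [ 0.002  -0.0015  0.0001] spin 0.05
[0.04112915 0.02159168 0.03683906]
```

```bash
python3 -m pendant '[{"linear":[0,0,0.001],"spin":0,"grip":0.1},{"linear":[0,0,0.002],"spin":0,"grip":0.1},{"linear":[0,0,0.002],"spin":0,"grip":0.1}]'

```

```text
t: 8.9
ee_pos: [0.6082, 0.2309, 0.0795]
eef_rot: [0.666, 0.746, -0.0, -0.0]
force: [-4.8, -0.6, 8.1]
grip_width: 0.208
```

```bash
python3 -m pendant '[{"linear":[0,0,0],"spin":0,"grip":0.4},{"linear":[0,0,0],"spin":0,"grip":0.7},{"linear":[0,0,0],"spin":0,"grip":0.7},{"linear":[0,0,-0.02],"spin":0,"grip":0.7},{"linear":[0,0,-0.05],"spin":0,"grip":0.7},{"linear":[0,0,-0.08],"spin":0,"grip":0.7},{"linear":[0,0,-0.11],"spin":0,"grip":0.7},{"linear":[0,0,-0.14],"spin":0,"grip":0.7},{"linear":[0,0,-0.14],"spin":0,"grip":0.7},{"linear":[0,0,-0.14],"spin":0,"grip":0.7}]'
python3 - <<'E'
from h import *
snap("scene","s9",(260,80,460,280),4)
go([.465,.2135,.22],6.5)
E
```

```text
t: 9.9
ee_pos: [0.6086, 0.2308, 0.2183]
eef_rot: [0.666, 0.746, 0.001, 0.0]
force: [-0.1, 0.4, -0.5]
grip_width: 0.701
at [0.6078 0.2306 0.2166] tooly ang 6.55 t 9.95 grip 0.7005353444457146 q [ 0.25  0.12  1.57 -0.    1.46  0.13] F [ 0.   0.1 -0.6]
linear [-0.0007 -0.1438 -0.0032] spin 0.05
```

View pics/s9.png

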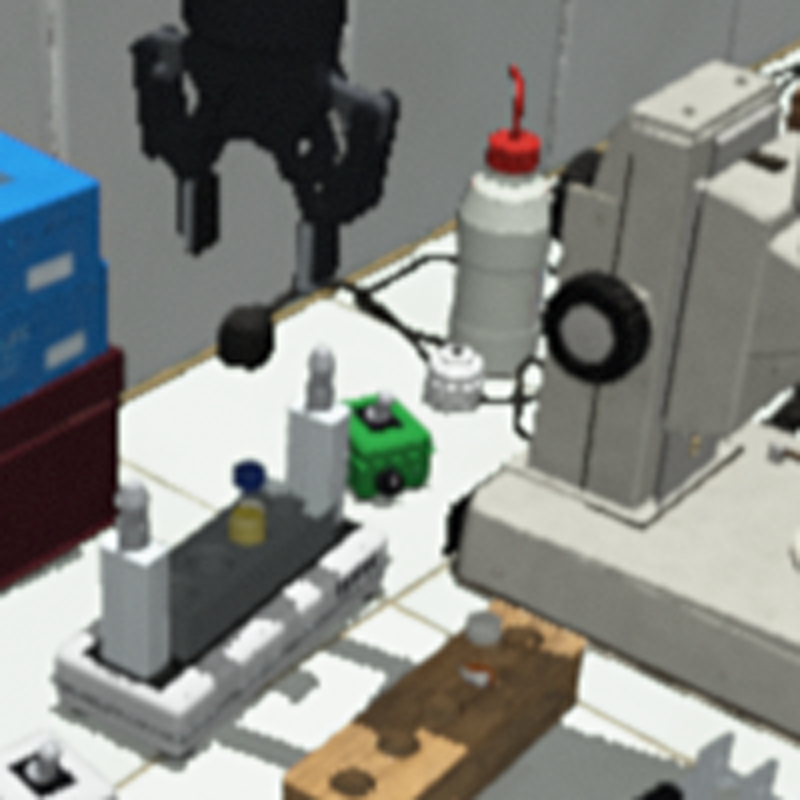

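```bash
python3 -m pendant '[{"linear":[0,-0.015,0],"spin":0,"grip":1},{"linear":[0,-0.04,0],"spin":0,"grip":1},{"linear":[0,-0.07,0],"spin":0,"grip":1},{"linear":[0,-0.1,0],"spin":0,"grip":1},{"linear":[0,-0.125,0],"spin":0,"grip":1},{"linear":[-0.001,-0.144,0],"spin":0,"grip":1},{"linear":[-0.001,-0.144,0.02],"spin":0,"grip":1},{"linear":[-0.001,-0.144,0.05],"spin":0,"grip":1},{"linear":[-0.001,-0.144,0.07],"spin":0,"grip":1},{"linear":[-0.001,-0.144,0.07],"spin":0,"grip":1}]'
python3 -m pendant '[{"linear":[0,0,0],"spin":0,"grip":1},{"linear":[0,0,0],"spin":0,"grip":1}]'
python3 - <<'E'
from h import *
snap("scene","s10",(320,60,480,260),4)
go([.4648,.2138,.047],6.5)
E
```

```text
t: 10.95
ee_pos: [0.4615, 0.2122, 0.1418]
eef_rot: [0.666, 0.746, -0.005, -0.003]
force: [-0.4, 0.4, -0.3]
grip_width: 0.999
t: 11.15
ee_pos: [0.4659, 0.2135, 0.1487]
eef_rot: [0.666, 0.746, 0.001, 0.0]
force: [0.1, 0.1, 0.2]
grip_width: 0.999
at [0.4661 0.2135 0.1491] tooly ang 6.55 t 11.2 grip 0.9991752391067121 q [ 0.28 -0.16  1.95 -0.    1.34  0.17] F [ 0.1 -0.5  0.7]
linear [ 0.0004 -0.0015  0.1021] spin 0.05
```

View pics/s10.png

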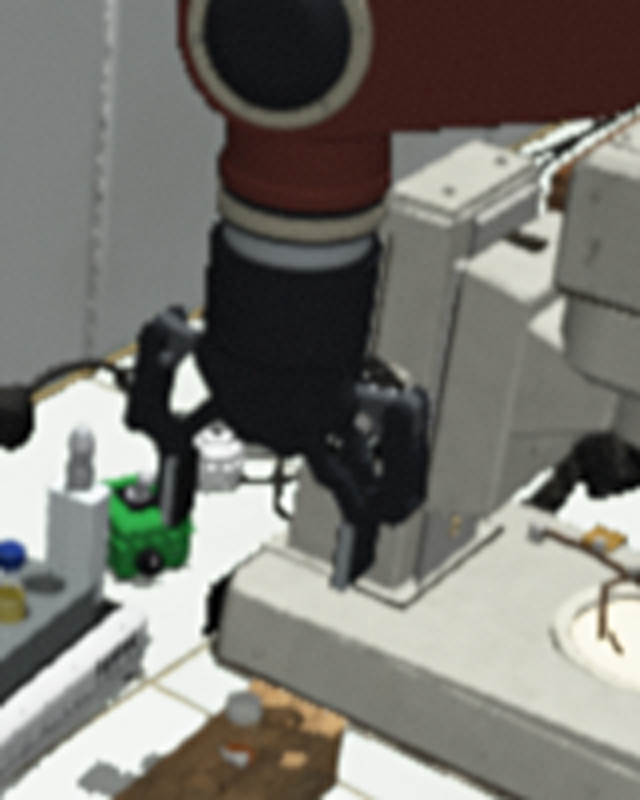

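```bash
python3 -m pendant '[{"linear":[0,-0.001,0.015],"spin":0,"grip":1},{"linear":[0,-0.001,0.03],"spin":0,"grip":1},{"linear":[0,-0.001,0.05],"spin":0,"grip":1},{"linear":[0,-0.001,0.055],"spin":0,"grip":1},{"linear":[0,-0.001,0.055],"spin":0,"grip":1}]'
python3 - <<'E'
from h import *
snap("scene","s11",(320,60,480,260),4)
go([.4648,.2138,.047],6.5)
E
```

```text
t: 11.7
ee_pos: [0.463, 0.2128, 0.0908]
eef_rot: [0.666, 0.746, -0.002, -0.001]
force: [0.0, 0.1, -0.2]
grip_width: 1.001
at [0.4638 0.2131 0.0921] tooly ang 6.55 t 11.75 grip 0.9997571450748998 q [ 0.28 -0.09  2.   -0.    1.24  0.17] F [-0.2  1.2 -0. ]
linear [0.0006 0.0011 0.0451] spin 0.05
```

View pics/s11_full.png

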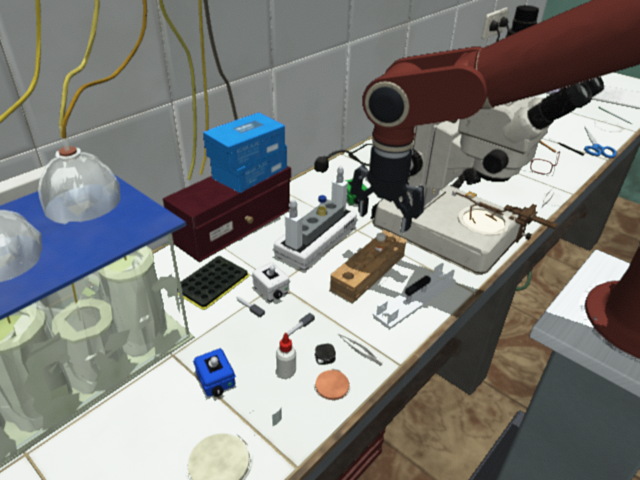

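```bash
python3 -m pendant '[{"linear":[0.0005,0,0.015],"spin":0,"grip":1},{"linear":[0.0005,0,0.03],"spin":0,"grip":1},{"linear":[0.0005,0,0.041],"spin":0,"grip":1},{"linear":[0.0005,0,0.046],"spin":0,"grip":1},{"linear":[0.0005,0,0.046],"spin":0,"grip":1},{"linear":[0.0005,0,0.046],"spin":0,"grip":1}]'
python3 - <<'E'
from h import *
snap("scene","s12",(350,130,450,300),5)
go([.4648,.2138,.047],6.5)
E
```

```text
t: 12.35
ee_pos: [0.4644, 0.2137, 0.0469]
eef_rot: [0.666, 0.746, 0.0, 0.0]
force: [-0.8, 0.3, -0.1]
grip_width: 1.003
at [0.4647 0.2138 0.0473] tooly ang 6.55 t 12.4 grip 0.9998753595991544 q [ 0.29 -0.03  2.02 -0.    1.15  0.17] F [ 0.9  0.1 -0.4]
linear [-0.      0.0001  0.0003] spin 0.05
```

View pics/s12.png

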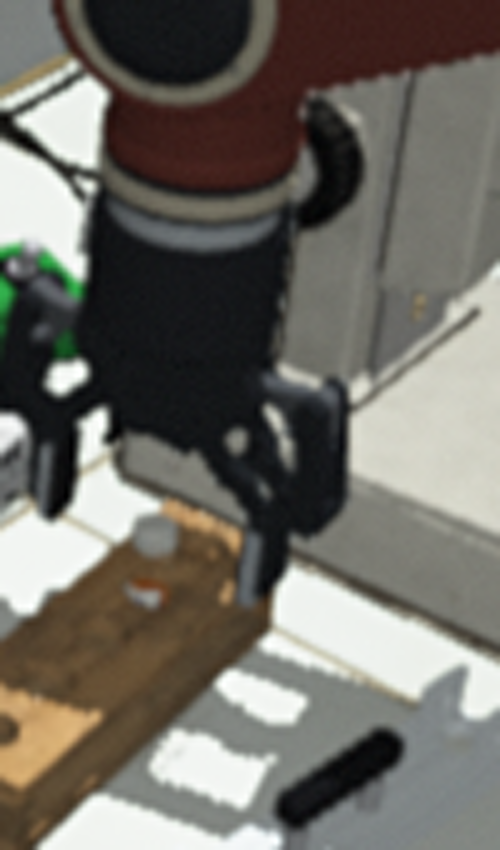

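```bash
python3 -m pendant '[{"linear":[0,0,0],"spin":0,"grip":0.6},{"linear":[0,0,0],"spin":0,"grip":0.4},{"linear":[0,0,0],"spin":0,"grip":0.3},{"linear":[0,0,0],"spin":0,"grip":0.1},{"linear":[0,0,0],"spin":0,"grip":0.1},{"linear":[0,0,0],"spin":0,"grip":0.1},{"linear":[0,0,0],"spin":0,"grip":0.1},{"linear":[0,0,0],"spin":0,"grip":0.1}]'
python3 -m pendant '[{"linear":[0,0,-0.015],"spin":0,"grip":0.1},{"linear":[0,0,-0.04],"spin":0,"grip":0.1},{"linear":[0,0,-0.07],"spin":0,"grip":0.1},{"linear":[0,0,-0.1],"spin":0,"grip":0.1},{"linear":[0,0,-0.13],"spin":0,"grip":0.1},{"linear":[0,0,-0.155],"spin":0,"grip":0.1},{"linear":[0,0,-0.155],"spin":0,"grip":0.1},{"linear":[0,0,-0.155],"spin":0,"grip":0.1}]'
python3 - <<'E'
from h import *
a=np.radians(6.6);print(.608-.034*np.sin(a),.2308+.034*np.cos(a))
go([.6041,.2646,.20],6.6)
E
```

```text
t: 13.2
ee_pos: [0.4645, 0.2138, 0.0471]
eef_rot: [0.666, 0.746, 0.0, 0.0]
force: [-1.1, -0.1, 2.4]
grip_width: 0.211
t: 14.0
ee_pos: [0.4643, 0.2137, 0.2026]
eef_rot: [0.666, 0.746, 0.001, 0.0]
force: [0.3, -0.7, -0.1]
grip_width: 0.209
0.6040921368832425 0.26457467403041346
at [0.4643 0.2137 0.2026] tooly ang 6.55 t 14.0 grip 0.20876925501515955 q [ 0.29 -0.21  1.91 -0.    1.44  0.17] F [ 0.3 -0.7 -0.1]
linear [0.0346 0.1447 0.0028] spin -0.05
```

```bash
python3 -m pendant '[{"linear":[0.005,0.02,0],"spin":0,"grip":0.1},{"linear":[0.012,0.05,0],"spin":0,"grip":0.1},{"linear":[0.019,0.08,0],"spin":0,"grip":0.1},{"linear":[0.026,0.11,0],"spin":0,"grip":0.1},{"linear":[0.032,0.132,0],"spin":0,"grip":0.1},{"linear":[0.0346,0.1445,0.02],"spin":0,"grip":0.1},{"linear":[0.0346,0.1445,0.05],"spin":0,"grip":0.1},{"linear":[0.0346,0.1445,0.085],"spin":0,"grip":0.1},{"linear":[0.0346,0.1445,0.085],"spin":0,"grip":0.1},{"linear":[0.0346,0.1445,0.085],"spin":0,"grip":0.1}]'
python3 -m pendant '[{"linear":[0,0,0],"spin":0,"grip":0.1},{"linear":[0,0,0],"spin":0,"grip":0.1},{"linear":[0,0,0],"spin":0,"grip":0.1}]'
python3 - <<'E'
from h import *
snap("scene","s13",(290,130,370,230),8)
go([.6041,.2646,.0811],6.6)
E
```

```text
t: 15.0
ee_pos: [0.6024, 0.2641, 0.1148]
eef_rot: [0.666, 0.746, -0.002, -0.001]
force: [-0.0, 0.3, 0.6]
grip_width: 0.207
t: 15.3
ee_pos: [0.6049, 0.2649, 0.119]
eef_rot: [0.666, 0.746, 0.001, 0.001]
force: [-0.2, -0.3, -0.7]
grip_width: 0.211
at [0.6047 0.2648 0.1186] tooly ang 6.55 t 15.35 grip 0.2089017407096871 q [0.3  0.22 1.62 0.   1.3  0.19] F [0.4 0.2 0.1]
linear [-0.0002 -0.0007  0.0375] spin -0.05
```

View pics/s13.png

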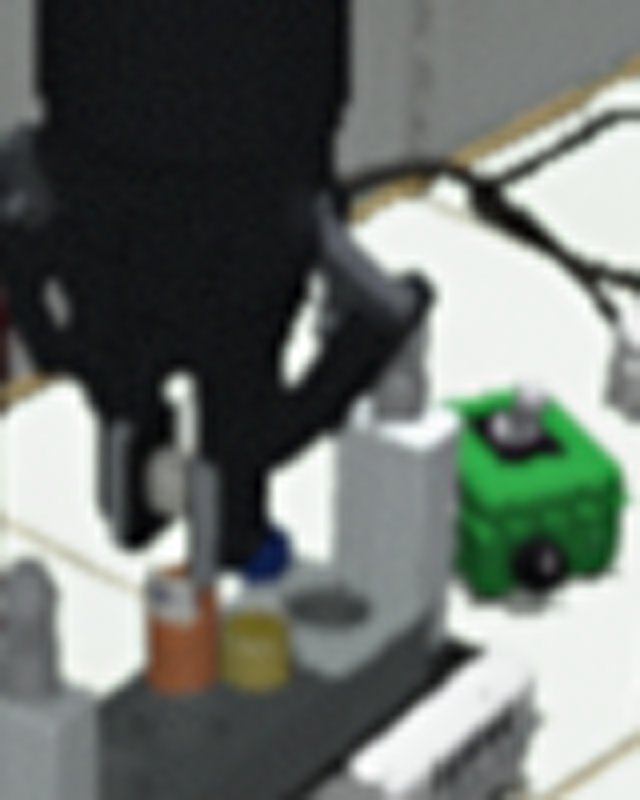

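Blue vial stands upright in socket 2; the white-capped one hangs just above socket 1 (vial bottom ≈ (182,690) in the crop). Inserting.

```bash
python3 -m pendant '[{"linear":[0,-0.0005,0.006],"spin":0,"grip":0.1},{"linear":[0,-0.0005,0.012],"spin":0,"grip":0.1},{"linear":[0,-0.0005,0.018],"spin":0,"grip":0.1},{"linear":[0,-0.0005,0.021],"spin":0,"grip":0.1},{"linear":[0,-0.0005,0.023],"spin":0,"grip":0.1},{"linear":[0,-0.0005,0.023],"spin":0,"grip":0.1},{"linear":[0,-0.0005,0.023],"spin":0,"grip":0.1}]'
python3 - <<'E'
from h import *
go([.6041,.2646,.0811],6.6);print(ctrl.get_state()["ft_torque"])
E
```

```text
t: 16.05
ee_pos: [0.6032, 0.2644, 0.0937]
eef_rot: [0.666, 0.746, -0.0, -0.0]
force: [0.2, 0.7, -1.8]
grip_width: 0.205
at [0.6032 0.2644 0.0937] tooly ang 6.55 t 16.05 grip 0.20527602428705496 q [ 0.3   0.25  1.64 -0.    1.26  0.19] F [ 0.2  0.7 -1.8]
linear [0.0001 0.0009 0.0126] spin -0.05
[-0.02088378  0.04579888  0.00819731]
```

Free insertion (11 mm in, no force). Continue.

```bash
python3 -m pendant '[{"linear":[0,0.0003,0.004],"spin":0,"grip":0.1},{"linear":[0,0.0003,0.008],"spin":0,"grip":0.1},{"linear":[0,0.0003,0.011],"spin":0,"grip":0.1},{"linear":[0,0.0003,0.0125],"spin":0,"grip":0.1},{"linear":[0,0.0003,0.0135],"spin":0,"grip":0.1},{"linear":[0,0.0003,0.0135],"spin":0,"grip":0.1}]'
```

```text
t: 16.65
ee_pos: [0.6035, 0.2645, 0.0811]
eef_rot: [0.666, 0.746, -0.0, -0.0]
force: [-3.1, -2.0, 4.8]
grip_width: 0.208
```

```bash
python3 -m pendant '[{"linear":[0,0,0],"spin":0,"grip":0.4},{"linear":[0,0,0],"spin":0,"grip":0.7},{"linear":[0,0,0],"spin":0,"grip":0.7},{"linear":[0,0,-0.02],"spin":0,"grip":0.7},{"linear":[0,0,-0.05],"spin":0,"grip":0.7},{"linear":[0,0,-0.08],"spin":0,"grip":0.7},{"linear":[0,0,-0.11],"spin":0,"grip":0.7},{"linear":[0,0,-0.14],"spin":0,"grip":0.7},{"linear":[0,0,-0.14],"spin":0,"grip":0.7},{"linear":[0,0,-0.14],"spin":0,"grip":0.7}]'
python3 - <<'E'
from h import *
snap("scene","s14")
crop("s14_full","s14k",(360,255,470,335),7);crop("s14_full","s14m",(270,150,370,280),6)
go([.35,.251,.2],6.6)
E
```

```text
t: 17.65
ee_pos: [0.604, 0.2646, 0.221]
eef_rot: [0.666, 0.746, 0.001, 0.0]
force: [-0.8, -0.1, -0.4]
grip_width: 0.699
at [0.6033 0.2644 0.2193] tooly ang 6.54 t 17.7 grip 0.7021648031617558 q [0.3  0.14 1.54 0.   1.46 0.19] F [-0.1 -0.3 -1.2]
linear [ 0.0156 -0.2531  0.0195] spin -0.06
```

View pics/s14k.png

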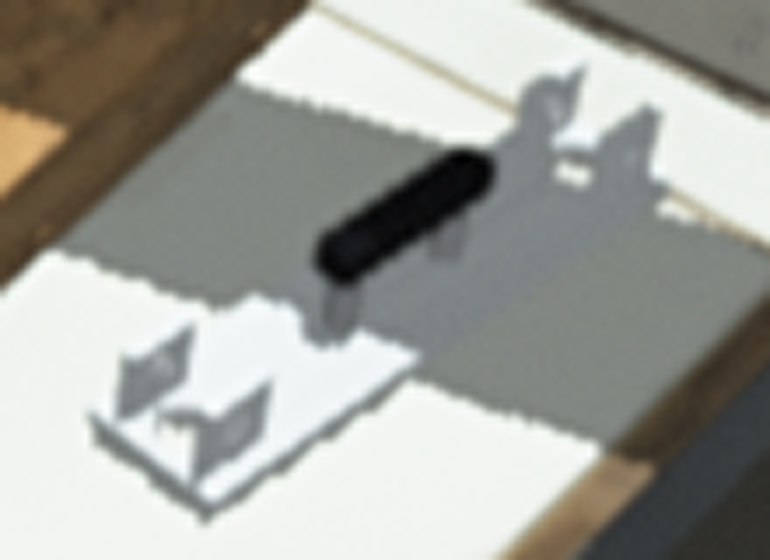

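View pics/s14m.png

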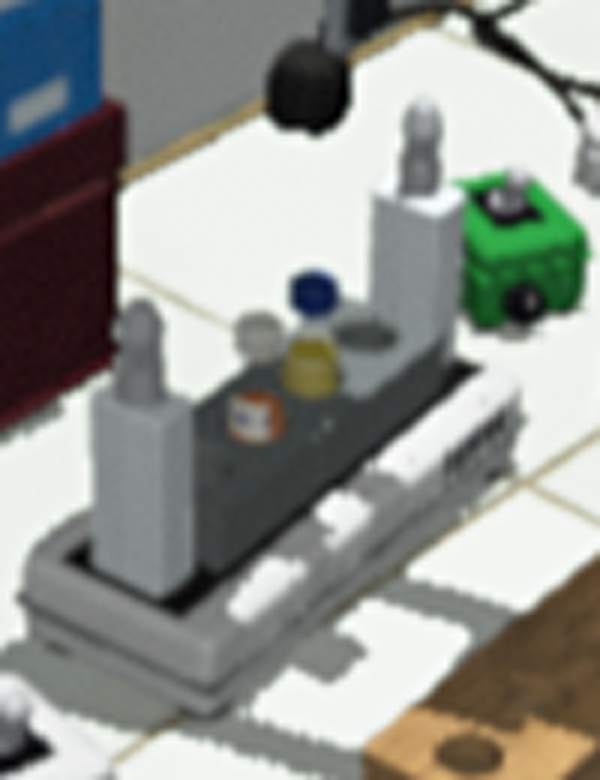

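View pics/s14_full.png

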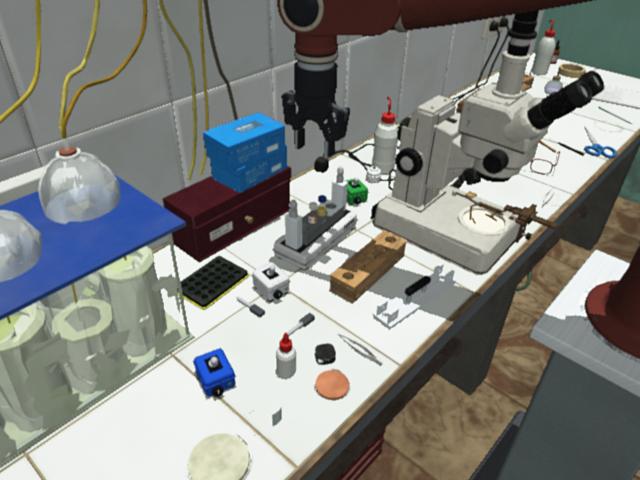

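```bash
python3 - <<'E'
from h import *
def bar(n,im,box,thr=45):
    x0,y0,x1,y1=box;g=cv2.cvtColor(im,cv2.COLOR_BGR2GRAY)[y0:y1,x0:x1]
    n_,l,st,ce=cv2.connectedComponentsWithStats((g<thr).astype('u1'))
    i=1+st[1:,4].argmax();pts=np.argwhere(l==i)[:,::-1].astype(float)+[x0,y0]
    r=cv2.minAreaRect(pts.astype(np.float32));c=pts.mean(0)
    W=np.array([plane(n,*p,.037)[:2] for p in pts]);m=W.mean(0);_,_,V=np.linalg.svd(W-m);v=V[0]*np.sign(V[0][1])
    e=(W-m)@v
    print(n,"px",c,r,"world",m,"mid",m+v*(e.max()+e.min())/2,"yaw",np.degrees(np.arctan2(-v[0],v[1])),"len",e.max()-e.min())
bar("top",cv2.imread("pics/top0.png"),(335,310,380,335),90)
bar("scene",cv2.imread("pics/s14_full.png"),(400,272,435,300),60)
# plate holes / lug: scene left plate corners z=.004..010
for X,Y in ((207,512),(93,420),(415,358)):print(plane("scene",*px(X,Y,360,255,7),.007))
E
```

```text
top px [357.88333333 321.80833333] ((357.5, 322.0), (4.0, 27.0), 90.0) world [0.34642316 0.24960318] mid [0.34651162 0.25042689] yaw -6.129549138086586 len 0.05945843744045472
scene px [417.23671498 285.45410628] ((417.5384216308594, 285.30767822265625), (7.765803337097168, 28.28971290588379), 56.3099365234375) world [0.34478444 0.25239409] mid [0.34469268 0.25129319] yaw -4.764513883821368 len 0.06955747882909834
[0.33355824 0.35167752 0.007     ]
[0.37488148 0.34579281 0.007     ]
[0.32633482 0.26738021 0.007     ]
```

```bash
python3 - <<'E'
from h import *
go([.3456,.2508,.15],-5.8)
E
```

```text
at [0.6033 0.2644 0.2193] tooly ang 6.54 t 17.7 grip 0.7021648031617558 q [0.3  0.14 1.54 0.   1.46 0.19] F [-0.1 -0.3 -1.2]
linear [ 0.0159 -0.2575  0.0695] spin 12.34
```

```bash
python3 -m pendant '[{"linear":[0,-0.03,0],"spin":2,"grip":1},{"linear":[0.004,-0.07,0],"spin":4,"grip":1},{"linear":[0.007,-0.11,0],"spin":6,"grip":1},{"linear":[0.01,-0.15,0],"spin":8,"grip":1},{"linear":[0.013,-0.19,0],"spin":10,"grip":1},{"linear":[0.015,-0.22,0.01],"spin":11,"grip":1},{"linear":[0.016,-0.245,0.03],"spin":12,"grip":1},{"linear":[0.016,-0.257,0.05],"spin":12.3,"grip":1},{"linear":[0.016,-0.257,0.07],"spin":12.3,"grip":1},{"linear":[0.016,-0.257,0.07],"spin":12.3,"grip":1}]'
python3 -m pendant '[{"linear":[0,0,0],"spin":0,"grip":1},{"linear":[0,0,0],"spin":0,"grip":1},{"linear":[0,0,0],"spin":0,"grip":1}]'
python3 - <<'E'
from h import *
snap("scene","s15",(360,150,480,330),4)
go([.3456,.2508,.018],-5.8)
E
```

```text
t: 18.7
ee_pos: [0.3431, 0.2496, 0.1452]
eef_rot: [0.742, 0.671, -0.004, -0.001]
force: [-0.2, -0.7, -1.4]
grip_width: 1.0
t: 19.0
ee_pos: [0.3473, 0.2514, 0.1514]
eef_rot: [0.742, 0.671, 0.001, 0.0]
force: [-0.0, -0.4, 1.1]
grip_width: 1.001
at [0.3473 0.2514 0.1514] tooly ang -5.77 t 19.05 grip 0.9988385877541556 q [ 0.45 -0.39  2.14 -0.    1.39  0.55] F [-0.4  0.1  0.2]
linear [-0.0008 -0.0018  0.1334] spin 0.03
```

View pics/s15.png

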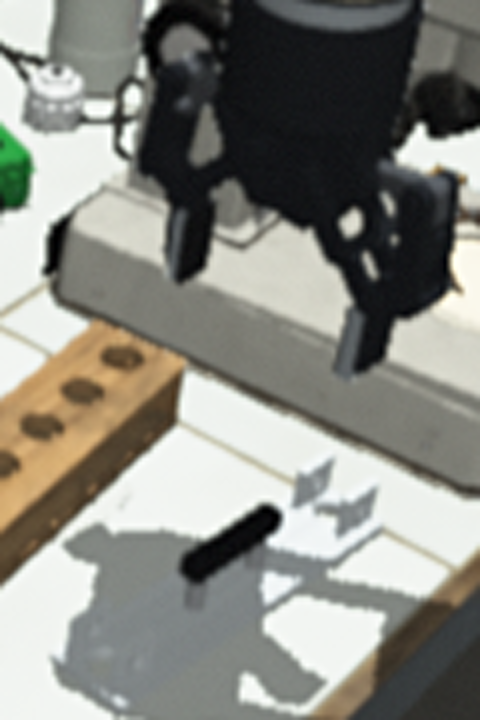

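```bash
python3 -m pendant '[{"linear":[-0.001,-0.002,0.02],"spin":0,"grip":1},{"linear":[-0.001,-0.002,0.05],"spin":0,"grip":1},{"linear":[-0.001,-0.002,0.08],"spin":0,"grip":1},{"linear":[-0.001,-0.002,0.105],"spin":0,"grip":1},{"linear":[-0.001,-0.002,0.12],"spin":0,"grip":1},{"linear":[-0.001,-0.002,0.13],"spin":0,"grip":1},{"linear":[-0.001,-0.002,0.132],"spin":0,"grip":1},{"linear":[-0.001,-0.002,0.132],"spin":0,"grip":1},{"linear":[-0.001,-0.002,0.132],"spin":0,"grip":1}]'
python3 - <<'E'
from h import *
snap("scene","s16",(360,190,480,330),5)
go([.3456,.2508,.018],-5.8)
E
```

```text
t: 19.95
ee_pos: [0.3454, 0.2508, 0.0195]
eef_rot: [0.742, 0.671, 0.001, 0.0]
force: [0.7, -0.6, -0.1]
grip_width: 1.001
at [0.3453 0.2508 0.0195] tooly ang -5.75 t 20.0 grip 1.0011723772687247 q [ 0.45 -0.2   2.23  0.    1.11  0.55] F [ 0.4 -0.1  0. ]
linear [0.     0.0002 0.0015] spin 0.05
```

View pics/s16.png

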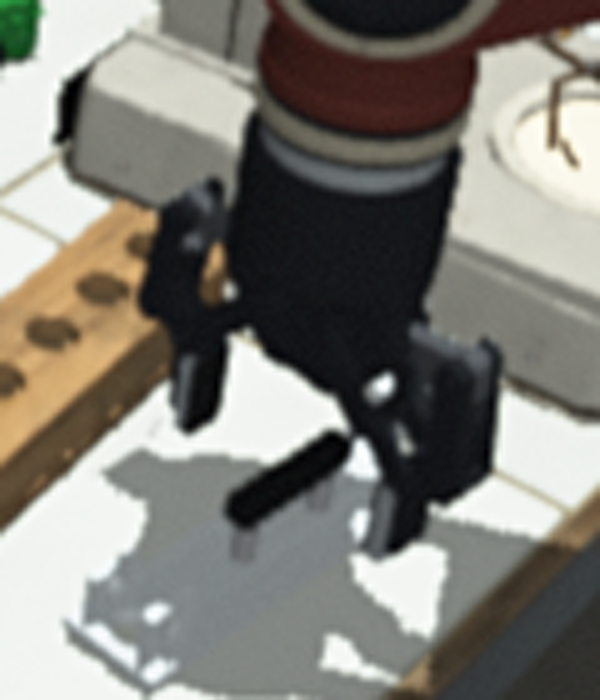

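```bash
python3 -m pendant '[{"linear":[0,0,0.001],"spin":0,"grip":0.6},{"linear":[0,0,0.001],"spin":0,"grip":0.4},{"linear":[0,0,0.001],"spin":0,"grip":0.25},{"linear":[0,0,0.001],"spin":0,"grip":0},{"linear":[0,0,0.001],"spin":0,"grip":0},{"linear":[0,0,0.001],"spin":0,"grip":0},{"linear":[0,0,0.001],"spin":0,"grip":0},{"linear":[0,0,0.001],"spin":0,"grip":0},{"linear":[0,0,0.001],"spin":0,"grip":0}]'
python3 -m pendant '[{"linear":[0,0,-0.01],"spin":0,"grip":0},{"linear":[0,0,-0.03],"spin":0,"grip":0},{"linear":[0,0,-0.06],"spin":0,"grip":0},{"linear":[0,0,-0.09],"spin":0,"grip":0},{"linear":[0,0,-0.13],"spin":0,"grip":0},{"linear":[0,0,-0.16],"spin":0,"grip":0},{"linear":[0,0,-0.19],"spin":0,"grip":0},{"linear":[0,0,-0.2],"spin":0,"grip":0},{"linear":[0,0,-0.2],"spin":0,"grip":0},{"linear":[0,0,-0.2],"spin":0,"grip":0}]'
python3 - <<'E'
from h import *
snap("scene","s17",(340,90,480,300),4)
go([.6060,.2477,.22],6.6)
E
```

```text
t: 20.9
ee_pos: [0.3445, 0.2503, 0.0174]
eef_rot: [0.742, 0.671, 0.0, 0.0]
force: [-0.6, 0.2, 1.1]
grip_width: 0.156
t: 21.9
ee_pos: [0.3436, 0.2499, 0.2155]
eef_rot: [0.742, 0.671, -0.001, -0.0]
force: [-0.4, 0.3, -3.5]
grip_width: 0.152
at [0.3433 0.2498 0.2149] tooly ang -5.76 t 21.95 grip 0.14849268295561255 q [ 0.45 -0.45  2.07  0.    1.52  0.55] F [-0.1 -0.2 -2.9]
linear [ 0.0243  0.2616 -0.0061] spin -12.36
```

View pics/s17.png

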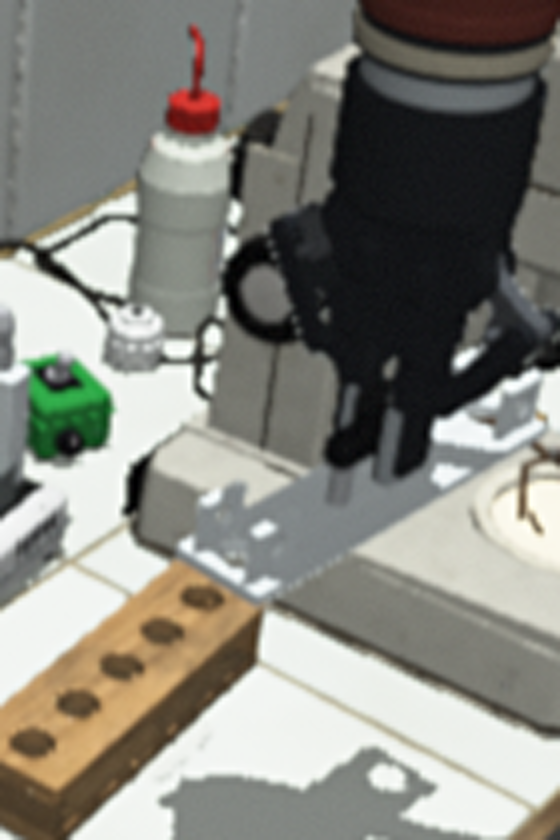

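```bash
python3 -m pendant '[{"linear":[0.002,0.02,-0.005],"spin":-1,"grip":0},{"linear":[0.004,0.05,-0.005],"spin":-2,"grip":0},{"linear":[0.007,0.08,-0.006],"spin":-4,"grip":0},{"linear":[0.01,0.11,-0.006],"spin":-5,"grip":0},{"linear":[0.013,0.14,-0.006],"spin":-7,"grip":0},{"linear":[0.016,0.17,-0.006],"spin":-8,"grip":0},{"linear":[0.018,0.2,-0.006],"spin":-10,"grip":0},{"linear":[0.021,0.23,-0.006],"spin":-11,"grip":0},{"linear":[0.023,0.25,-0.006],"spin":-12,"grip":0},{"linear":[0.0245,0.261,-0.006],"spin":-12.4,"grip":0}]'
python3 -m pendant '[{"linear":[0,0,0],"spin":0,"grip":0},{"linear":[0,0,0],"spin":0,"grip":0},{"linear":[0,0,0],"spin":0,"grip":0},{"linear":[0,0,0],"spin":0,"grip":0}]'
python3 - <<'E'
from h import *
snap("scene","s18",(260,80,400,260),5);snap("top","t18")
crop("t18","t18c",(280,150,420,250),5)
go([.6057,.2477,.165],6.6)
E
```

```text
t: 22.95
ee_pos: [0.6068, 0.2479, 0.22]
eef_rot: [0.665, 0.747, -0.002, -0.001]
force: [-0.8, -0.6, -2.1]
grip_width: 0.153
t: 23.35
ee_pos: [0.6058, 0.2487, 0.2235]
eef_rot: [0.665, 0.747, 0.0, -0.0]
force: [0.3, -0.4, -3.1]
grip_width: 0.155
at [0.606  0.2487 0.2236] tooly ang 6.67 t 23.45 grip 0.1500472528221517 q [0.28 0.13 1.55 0.   1.47 0.16] F [-0.3  0.2 -2.5]
linear [-0.001  -0.0004  0.0586] spin 0.07
```

View pics/s18.png

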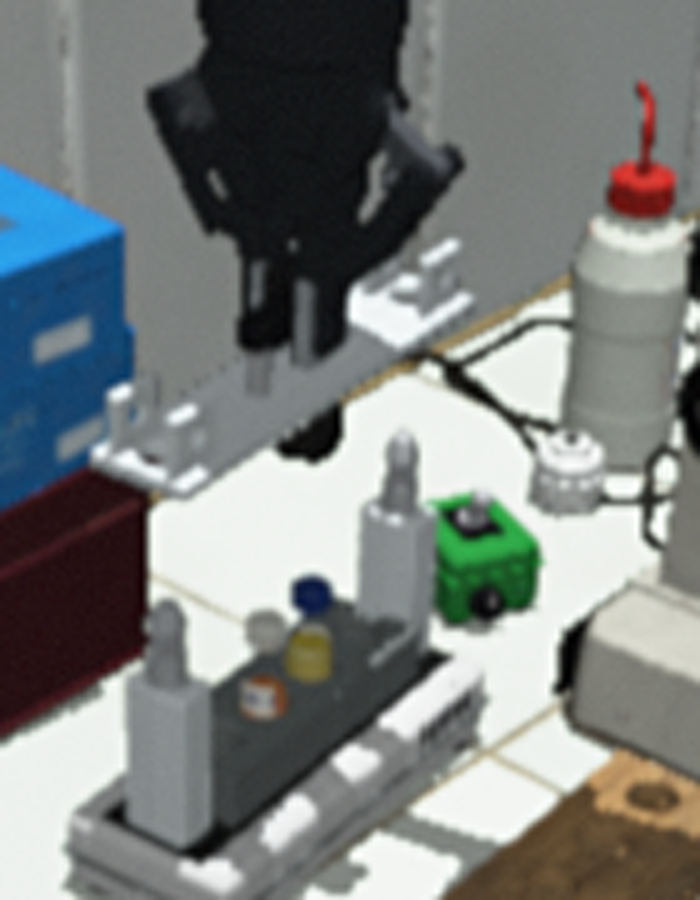

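View pics/t18c.png

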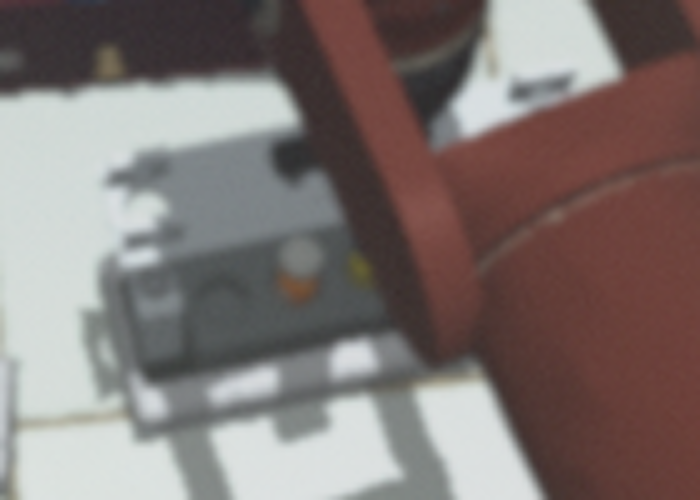

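```bash
python3 - <<'E'
from h import *
crop("s18_full","k1",(272,150,312,185),16)
crop("s18_full","k2",(325,120,365,155),16)
P=np.array([.606,.2487,.2236]);a=np.radians(6.67)
ex=np.array([np.cos(a),np.sin(a),0]);ey=np.array([-np.sin(a),np.cos(a),0])
B=P-[0,0,.0136]
for nm,x,y,z in (("FLbot",-22,97,0),("FLtop",-22,97,6),("BLbot",22,97,0),("BLtop",22,97,6),("FRbot",-22,-97,0),("FRtop",-22,-97,6),("BRtop",22,-97,6)):
    q=proj("scene",B+ex*x/1e3+ey*y/1e3+[0,0,z/1e3]);o=(272,150) if y>0 else (325,120);print(nm,q.round(2),"crop",((q-o+.5)*16-.5).round(0))
for c in ([.6057,.2477],[.6046,.2493]):
  for y in(.082,-.082):
    print("pin tip",proj("scene",np.array([c[0],c[1],.15])+ey*y))
E
```

```text
FLbot [296.75 179.78] crop [403. 484.]
FLtop [296.74 176.9 ] crop [403. 438.]
BLbot [277.83 172.23] crop [101. 363.]
BLtop [277.76 169.39] crop [100. 318.]
FRbot [354.41 141.04] crop [478. 344.]
FRtop [354.6  138.37] crop [481. 301.]
BRtop [336.74 132.42] crop [195. 206.]
pin tip [292.91119605 199.83885593]
pin tip [340.40713044 166.27380878]
pin tip [292.73572582 200.38592798]
pin tip [340.31309971 166.72313063]
```

View pics/k1.png

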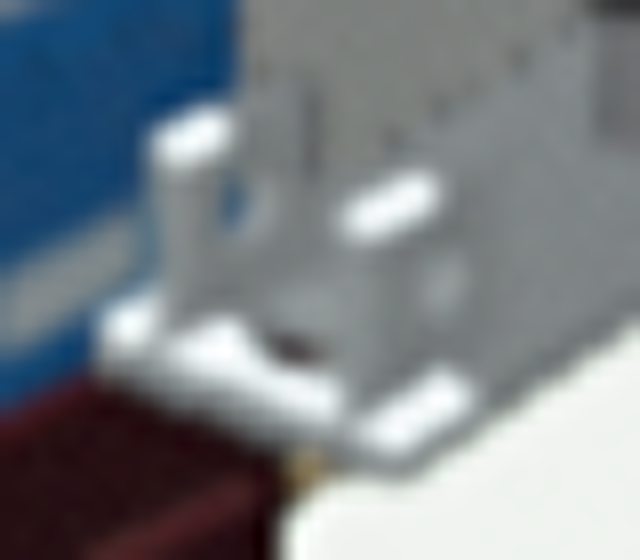

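View pics/k2.png

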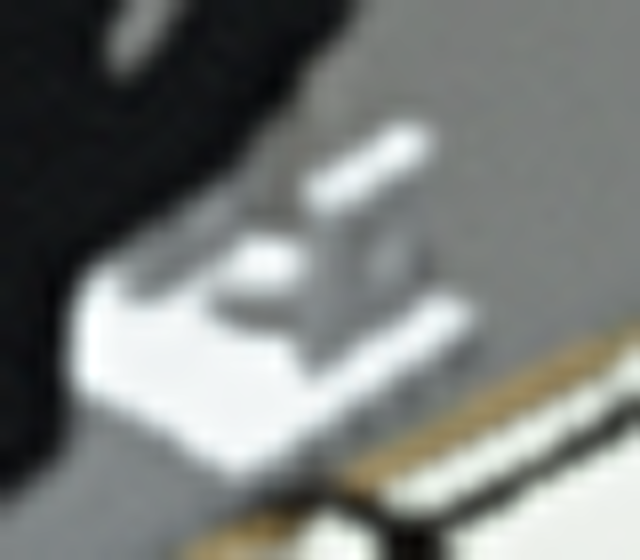

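```bash
python3 -m pendant '[{"linear":[-0.001,0,0.01],"spin":0,"grip":0},{"linear":[-0.001,0,0.025],"spin":0,"grip":0},{"linear":[-0.001,0,0.04],"spin":0,"grip":0},{"linear":[-0.001,0,0.052],"spin":0,"grip":0},{"linear":[-0.001,0,0.056],"spin":0,"grip":0},{"linear":[-0.001,0,0.056],"spin":0,"grip":0},{"linear":[-0.001,0,0.056],"spin":0,"grip":0},{"linear":[-0.001,0,0.056],"spin":0,"grip":0}]'
python3 - <<'E'
from h import *
snap("scene","s19",(260,110,380,240),6)
go([.6058,.2476,.128],6.6)
crop("s19_full","s19a",(270,170,320,220),14);crop("s19_full","s19b",(320,140,370,190),14)
E
```

```text
t: 24.25
ee_pos: [0.6073, 0.2477, 0.1684]
eef_rot: [0.665, 0.747, 0.001, 0.001]
force: [-0.2, 0.5, -3.3]
grip_width: 0.151
at [0.6073 0.2477 0.1684] tooly ang 6.65 t 24.3 grip 0.156563764428344 q [0.27 0.17 1.6  0.   1.38 0.16] F [-0.2 -0.2 -2.5]
linear [ 0.     -0.0016  0.0404] spin 0.05
```

View pics/s19a.png

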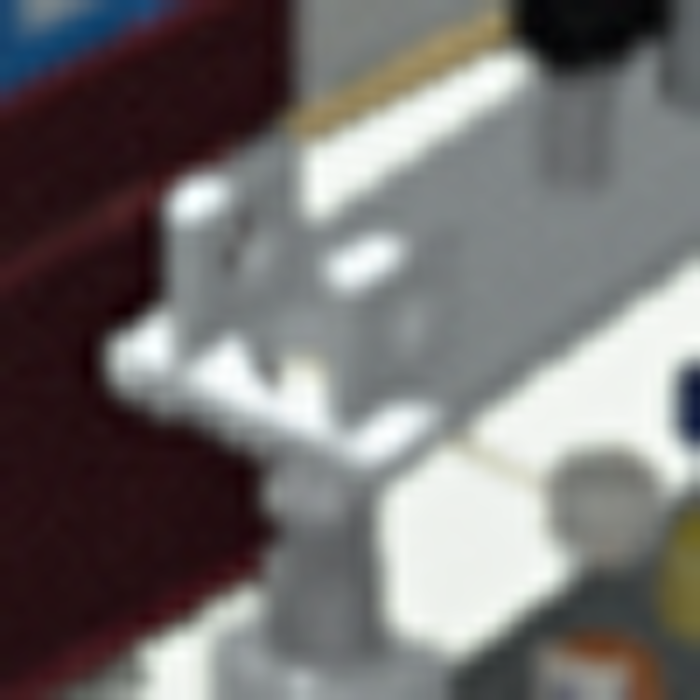

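View pics/s19b.png

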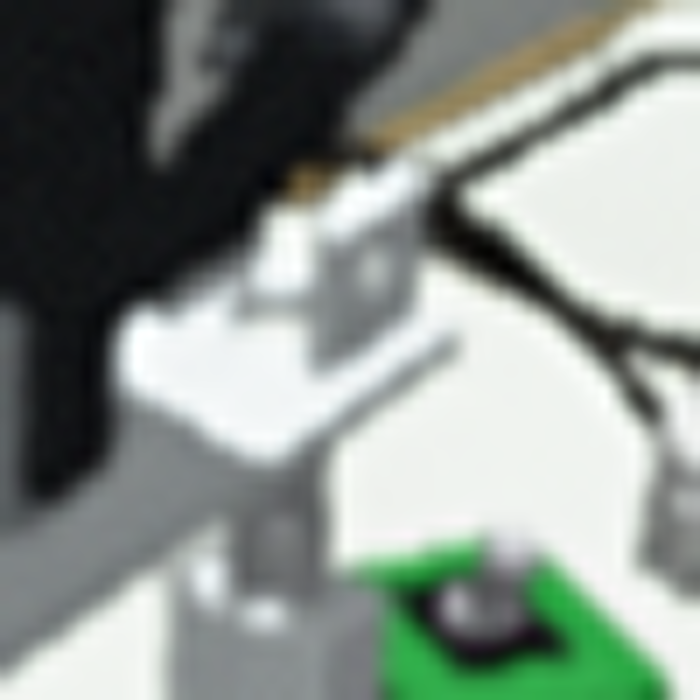

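```bash
python3 -m pendant '[{"linear":[0,-0.0015,0.004],"spin":0,"grip":0},{"linear":[0,-0.0015,0.007],"spin":0,"grip":0},{"linear":[0,-0.0015,0.01],"spin":0,"grip":0},{"linear":[0,-0.0015,0.011],"spin":0,"grip":0},{"linear":[0,-0.0015,0.011],"spin":0,"grip":0},{"linear":[0,-0.0015,0.011],"spin":0,"grip":0}]'
python3 - <<'E'
from h import *
go([.6058,.2476,.128],6.6);print(ctrl.get_state()["ft_torque"])
E
```

```text
t: 24.9
ee_pos: [0.6052, 0.2473, 0.1563]
eef_rot: [0.665, 0.747, -0.0, 0.0]
force: [0.2, -0.4, -2.9]
grip_width: 0.15
at [0.6052 0.2473 0.1563] tooly ang 6.64 t 24.9 grip 0.15035547155109472 q [ 0.27  0.17  1.61 -0.    1.36  0.16] F [ 0.2 -0.4 -2.9]
linear [0.0002 0.0006 0.0283] spin 0.04
[-0.08280203 -0.06810927  0.02775985]
```

```bash
python3 -m pendant '[{"linear":[0,0.0004,0.002],"spin":0,"grip":0},{"linear":[0,0.0004,0.004],"spin":0,"grip":0},{"linear":[0,0.0004,0.006],"spin":0,"grip":0},{"linear":[0,0.0004,0.006],"spin":0,"grip":0},{"linear":[0,0.0004,0.006],"spin":0,"grip":0}]'
python3 - <<'E'
from h import *
go([.6058,.2476,.128],6.6);print(ctrl.get_state()["ft_torque"])
E
```

```text
t: 25.4
ee_pos: [0.6058, 0.2471, 0.1503]
eef_rot: [0.665, 0.747, 0.0, 0.0]
force: [2.7, -2.2, -2.7]
grip_width: 0.15
at [0.6058 0.2471 0.1503] tooly ang 6.65 t 25.4 grip 0.15038465684831157 q [ 0.27  0.18  1.61 -0.    1.35  0.16] F [ 2.7 -2.2 -2.7]
linear [0.0005 0.     0.0223] spin 0.05
[-0.40163503 -0.38422247  0.16107036]
```

```bash
python3 -m pendant '[{"linear":[-0.0005,0.0006,0],"spin":0,"grip":0},{"linear":[-0.0005,0.0006,0.002],"spin":0,"grip":0},{"linear":[-0.0005,0.0006,0.004],"spin":0,"grip":0},{"linear":[-0.0005,0.0006,0.006],"spin":0,"grip":0},{"linear":[-0.0005,0.0006,0.006],"spin":0,"grip":0},{"linear":[-0.0005,0.0006,0.006],"spin":0,"grip":0}]'
python3 - <<'E'
from h import *
go([.6058,.2476,.128],6.6);print(ctrl.get_state()["ft_torque"])
E
```

```text
t: 26.0
ee_pos: [0.6058, 0.247, 0.1438]
eef_rot: [0.665, 0.747, -0.0, -0.0]
force: [-0.4, -1.6, -2.6]
grip_width: 0.154
at [0.6058 0.247  0.1438] tooly ang 6.64 t 26.0 grip 0.15433988550704764 q [0.27 0.19 1.62 0.   1.34 0.16] F [-0.4 -1.6 -2.6]
linear [0.0006 0.     0.0158] spin 0.04
[-0.04935986 -0.10680397  0.03627183]
```

Sliding freely on the pins. Continue to the shoulders.

```bash
python3 -m pendant '[{"linear":[-0.0003,0.0002,0.003],"spin":0,"grip":0},{"linear":[-0.0003,0.0002,0.006],"spin":0,"grip":0},{"linear":[-0.0003,0.0002,0.009],"spin":0,"grip":0},{"linear":[-0.0003,0.0002,0.011],"spin":0,"grip":0},{"linear":[-0.0003,0.0002,0.012],"spin":0,"grip":0},{"linear":[-0.0003,0.0002,0.012],"spin":0,"grip":0}]'
python3 - <<'E'
from h import *
go([.6058,.247,.128],6.6);print(ctrl.get_state()["ft_torque"])
E
```

```text
t: 26.6
ee_pos: [0.6063, 0.2467, 0.132]
eef_rot: [0.665, 0.747, -0.0, -0.0]
force: [-0.6, 0.7, -2.4]
grip_width: 0.156
at [0.6063 0.2467 0.132 ] tooly ang 6.65 t 26.6 grip 0.1564508242131475 q [0.27 0.2  1.63 0.   1.32 0.16] F [-0.6  0.7 -2.4]
linear [ 0.0004 -0.0005  0.004 ] spin 0.05
[-0.01453077 -0.02547545 -0.00372918]
```

```bash
python3 -m pendant '[{"linear":[0,0,0.002],"spin":0,"grip":0},{"linear":[0,0,0.004],"spin":0,"grip":0},{"linear":[0,0,0.006],"spin":0,"grip":0},{"linear":[0,0,0.006],"spin":0,"grip":0},{"linear":[0,0,0.006],"spin":0,"grip":0}]'
python3 - <<'E'
from h import *
snap("scene","s20",(260,110,380,240),6)
go([.6058,.247,.128],6.6);print(ctrl.get_state()["ft_torque"])
E
```

```text
t: 27.1
ee_pos: [0.6067, 0.2468, 0.1274]
eef_rot: [0.665, 0.747, 0.0, 0.0]
force: [-2.9, -0.6, 3.8]
grip_width: 0.155
at [0.6067 0.2468 0.1274] tooly ang 6.65 t 27.15 grip 0.15457221002500318 q [ 0.27  0.2   1.63 -0.    1.31  0.16] F [-2.4 -0.6  4.9]
linear [ 0.0003 -0.0009 -0.0006] spin 0.05
[-0.19415781  0.58467718  0.03649672]
```

View pics/s20.png

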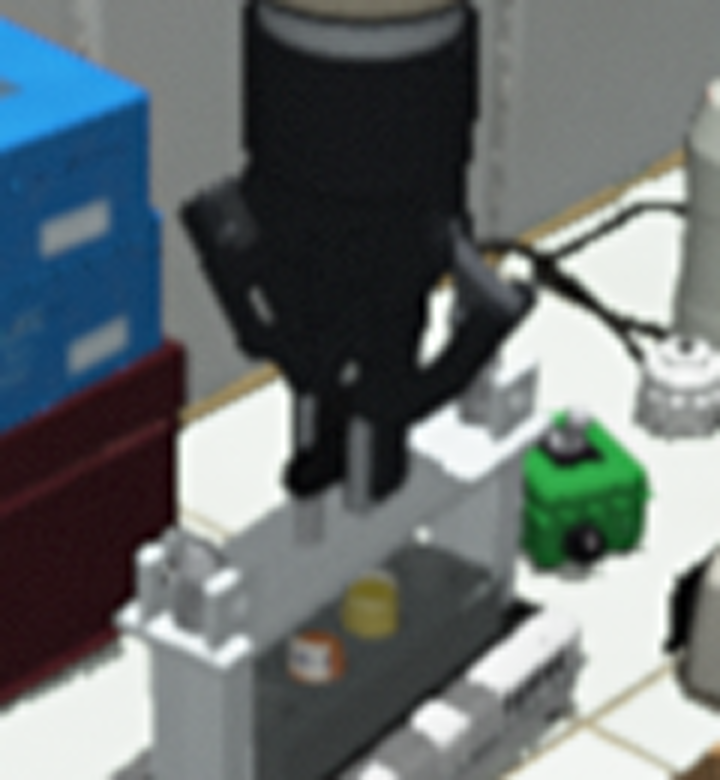

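```bash
python3 -m pendant '[{"linear":[0,0,-0.002],"spin":0,"grip":0.2},{"linear":[0,0,-0.002],"spin":0,"grip":0.4},{"linear":[0,0,-0.002],"spin":0,"grip":0.6},{"linear":[0,0,-0.002],"spin":0,"grip":0.6},{"linear":[0,0,-0.03],"spin":0,"grip":0.6},{"linear":[0,0,-0.06],"spin":0,"grip":0.6},{"linear":[0,0,-0.09],"spin":0,"grip":0.6},{"linear":[0,0,-0.12],"spin":0,"grip":0.6},{"linear":[0,0,-0.13],"spin":0,"grip":0.6}]'
python3 - <<'E'
from h import *
snap("scene","s21");snap("top","t21")
crop("s21_full","s21a",(270,130,370,280),5);crop("s21_full","s21b",(235,270,335,350),8);crop("t21_full","t21b",(235,225,300,300),8)
go([.45,.45,.25],6.6)
E
```

```text
t: 28.05
ee_pos: [0.608, 0.2472, 0.2607]
eef_rot: [0.665, 0.747, 0.003, 0.002]
force: [-1.1, -0.3, 1.6]
grip_width: 0.601
at [0.6074 0.247  0.2584] tooly ang 6.65 t 28.15 grip 0.5976615955054801 q [0.27 0.11 1.51 0.   1.52 0.16] F [0.1 0.8 0.1]
linear [ 0.2199 -0.1329  0.008 ] spin 0.05
```

View pics/s21a.png

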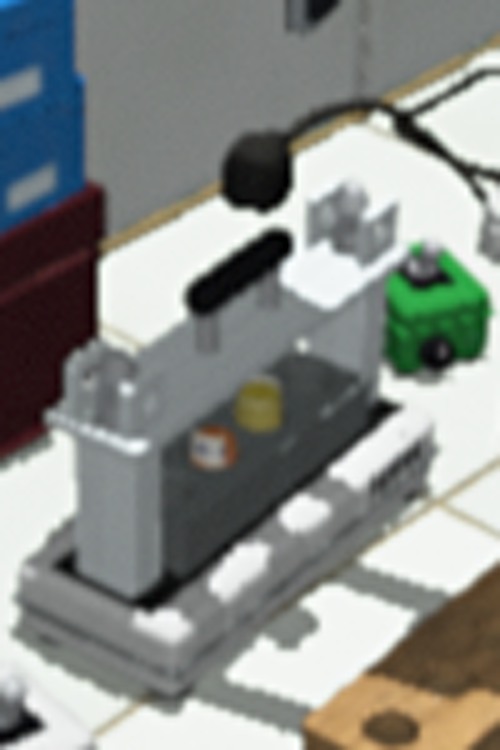

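View pics/s21b.png

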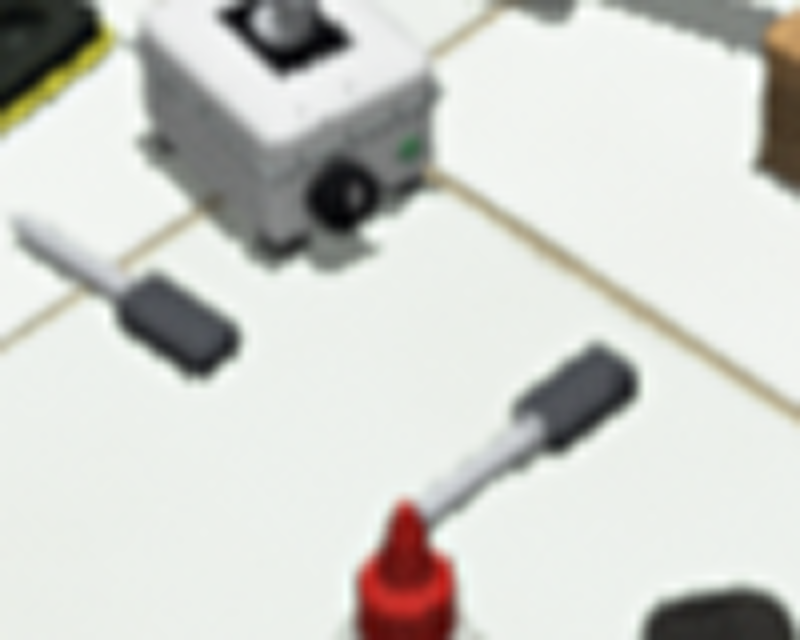

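View pics/t21b.png

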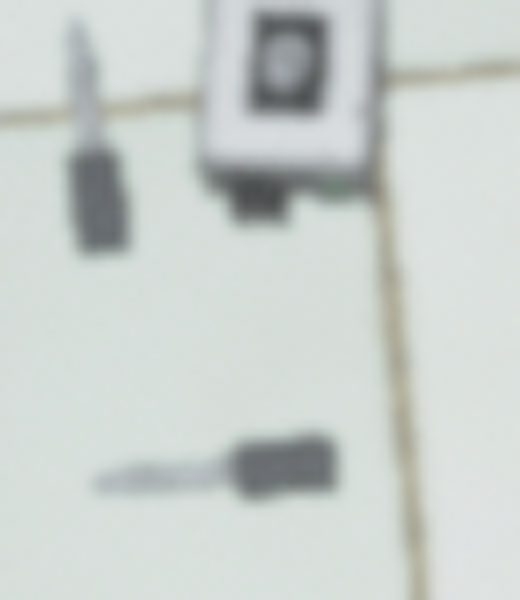

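```bash
cat >> h.py <<'E'
def tabs(n,f,boxes,z=.006,thr=120):
    im=cv2.imread(f"pics/{f}.png");g=cv2.cvtColor(im,cv2.COLOR_BGR2GRAY);out=[]
    for (x0,y0,x1,y1) in boxes:
        s=cv2.resize(g[y0:y1,x0:x1],None,fx=4,fy=4,interpolation=cv2.INTER_CUBIC)
        k,l,st,ce=cv2.connectedComponentsWithStats((s<thr).astype('u1'))
        i=1+st[1:,4].argmax();pts=np.argwhere(l==i)[:,::-1];c=px(*pts.mean(0),x0,y0,4)
        W=np.array([plane(n,*px(*p,x0,y0,4),z)[:2] for p in pts]);m=W.mean(0);_,_,V=np.linalg.svd(W-m);v=V[0]
        e=(W-m)@v;w=(W-m)@V[1]
        print(n,"px",np.round(c,1),"c",m.round(4),"mid",(m+v*(e.max()+e.min())/2+V[1]*(w.max()+w.min())/2).round(4),"axis deg",np.degrees(np.arctan2(v[1],v[0])).round(1),"L W",np.ptp(e).round(4),np.ptp(w).round(4))
E
python3 - <<'E'
from h import *
tabs("top","t21_full",[(242,242,253,258),(263,277,279,289)],.008,150)
tabs("scene","s21_full",[(248,303,267,319),(298,311,316,328)],.006,125)
# tips
print("tips top",plane("top",*px(76,22,235,225,8),.005),plane("top",*px(98,483,235,225,8),.005))
print("tips scene",plane("scene",*px(18,215,235,270,8),.005))
# box top corners top view z=.042, box scene front bottom
for X,Y in((207,0),(380,0),(200,160),(378,165)):print("box",plane("top",*px(X,Y,235,225,8),.042))
print("ball top",plane("top",*px(285,62,235,225,8),.060),"scene",)
E
```

```text
top px [246.8 249.6] c [0.5416 0.4827] mid [0.5419 0.4827] axis deg -176.9 L W 0.0308 0.015
top px [270.  282.9] c [0.4581 0.4362] mid [0.4581 0.4366] axis deg 89.1 L W 0.0295 0.0152
scene px [256.6 310.4] c [0.5381 0.4853] mid [0.5382 0.4853] axis deg 176.9 L W 0.0339 0.0189
scene px [306.8 319.5] c [0.4549 0.4382] mid [0.4546 0.4422] axis deg 99.2 L W 0.0407 0.02
tips top [0.59625913 0.48527891 0.005     ] [0.45943137 0.48968587 0.005     ]
tips scene [0.59359399 0.48547267 0.005     ]
box [0.58858783 0.44385123 0.042     ]
box [0.5833336  0.39478084 0.042     ]
box [0.54213373 0.44978664 0.042     ]
box [0.53533451 0.39984394 0.042     ]
ball top [0.56337273 0.4223546  0.06      ] scene
```

```bash
python3 - <<'E'
from h import *
go([.457,.437,.15],-1.4)
E
```

```text
at [0.6074 0.247  0.2584] tooly ang 6.65 t 28.15 grip 0.5976615955054801 q [0.27 0.11 1.51 0.   1.52 0.16] F [0.1 0.8 0.1]
linear [ 0.2061 -0.1278  0.108 ] spin 8.05
```

```bash
python3 -m pendant '[{"linear":[0.02,-0.012,0],"spin":1,"grip":0.5},{"linear":[0.05,-0.03,0],"spin":2,"grip":0.5},{"linear":[0.08,-0.05,0],"spin":3,"grip":0.5},{"linear":[0.11,-0.068,0],"spin":4,"grip":0.5},{"linear":[0.14,-0.087,0],"spin":5,"grip":0.5},{"linear":[0.17,-0.105,0.02],"spin":6,"grip":0.5},{"linear":[0.19,-0.118,0.05],"spin":7,"grip":0.5},{"linear":[0.206,-0.128,0.08],"spin":8,"grip":0.5},{"linear":[0.206,-0.128,0.108],"spin":8,"grip":0.5},{"linear":[0.206,-0.128,0.108],"spin":8,"grip":0.5}]'
python3 -m pendant '[{"linear":[0,0,0],"spin":0,"grip":0.5},{"linear":[0,0,0],"spin":0,"grip":0.5},{"linear":[0,0,0],"spin":0,"grip":0.5}]'
python3 - <<'E'
from h import *
snap("scene","s22",(200,180,360,380),4)
go([.457,.437,.05],-1.4)
E
```

```text
t: 29.15
ee_pos: [0.451, 0.434, 0.1399]
eef_rot: [0.715, 0.699, -0.007, -0.001]
force: [-0.1, -0.9, -0.4]
grip_width: 0.496
t: 29.45
ee_pos: [0.4568, 0.4369, 0.1505]
eef_rot: [0.716, 0.698, 0.002, 0.0]
force: [-0.0, 0.2, 0.4]
grip_width: 0.502
at [0.4567 0.4369 0.1504] tooly ang -1.39 t 29.5 grip 0.5007095501748277 q [0.65 0.13 1.67 0.   1.34 0.67] F [ 0.4 -0.7 -0.5]
linear [-1.000e-04  1.000e-04  1.004e-01] spin 0.01
```

View pics/s22.png

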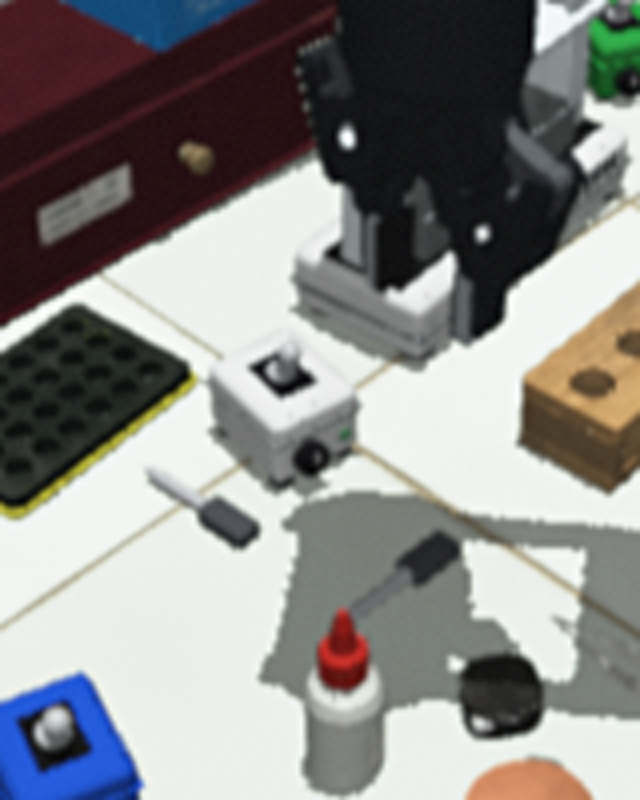

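```bash
python3 -m pendant '[{"linear":[0,0,0.02],"spin":0,"grip":0.5},{"linear":[0,0,0.05],"spin":0,"grip":0.5},{"linear":[0,0,0.08],"spin":0,"grip":0.5},{"linear":[0,0,0.1],"spin":0,"grip":0.5},{"linear":[0,0,0.115],"spin":0,"grip":0.5},{"linear":[0,0,0.12],"spin":0,"grip":0.5},{"linear":[0,0,0.12],"spin":0,"grip":0.5},{"linear":[0,0,0.12],"spin":0,"grip":0.5}]'
python3 - <<'E'
from h import *
snap("scene","s23",(270,260,350,350),8)
go([.457,.437,.002],-1.4)
E
```

```text
t: 30.3
ee_pos: [0.4564, 0.4372, 0.0299]
eef_rot: [0.715, 0.699, 0.001, 0.0]
force: [0.2, 0.4, -0.2]
grip_width: 0.502
at [0.4565 0.4373 0.0301] tooly ang -1.36 t 30.35 grip 0.4999737398992878 q [0.65 0.26 1.73 0.   1.14 0.67] F [-0.5  0.3 -0.6]
linear [-0.0003  0.0004  0.0281] spin 0.04
```

View pics/s23.png

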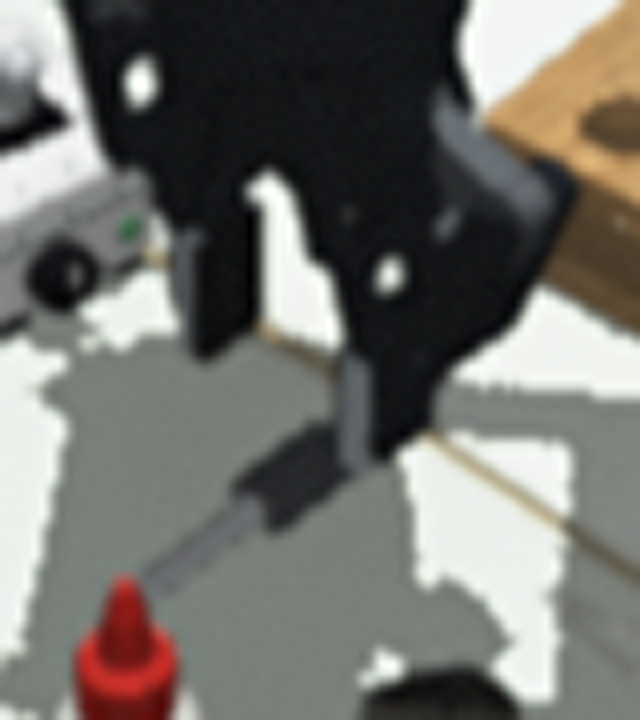

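```bash
python3 -m pendant '[{"linear":[0,0,0.01],"spin":0,"grip":0.5},{"linear":[0,0,0.02],"spin":0,"grip":0.4},{"linear":[0,0,0.026],"spin":0,"grip":0.35},{"linear":[0,0,0.0285],"spin":0,"grip":0.35},{"linear":[0,0,0.0285],"spin":0,"grip":0.35},{"linear":[0,0,0.0285],"spin":0,"grip":0.35}]'
python3 - <<'E'
from h import *
snap("scene","s24",(270,260,350,350),8)
go([.457,.437,.002],-1.4)
E
```

```text
t: 30.95
ee_pos: [0.4552, 0.4363, -0.0004]
eef_rot: [0.715, 0.699, -0.001, -0.0]
force: [-0.9, -1.9, 2.1]
grip_width: 0.35
at [ 4.551e-01  4.363e-01 -4.000e-04] tooly ang -1.35 t 31.0 grip 0.35038329080793723 q [ 0.65  0.31  1.74 -0.    1.09  0.67] F [-2.4 -2.3  3. ]
linear [ 0.0008  0.0018 -0.0024] spin 0.05
```

View pics/s24.png

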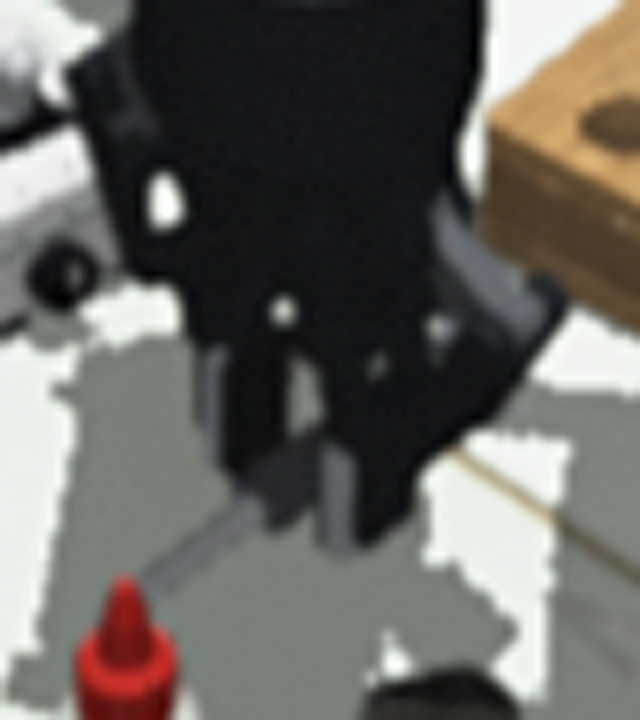

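```bash
python3 -m pendant '[{"linear":[0,0.001,-0.003],"spin":0,"grip":0.35},{"linear":[0,0.001,-0.003],"spin":0,"grip":0.3},{"linear":[0,0.001,-0.003],"spin":0,"grip":0.2},{"linear":[0,0.001,-0.003],"spin":0,"grip":0},{"linear":[0,0.001,-0.003],"spin":0,"grip":0},{"linear":[0,0.001,-0.003],"spin":0,"grip":0},{"linear":[0,0.001,-0.003],"spin":0,"grip":0},{"linear":[0,0.001,-0.003],"spin":0,"grip":0}]'
python3 - <<'E'
from h import *
snap("scene","s25",(270,260,350,350),8)
go([.457,.437,.002],-1.4)
E
```

```text
t: 31.8
ee_pos: [0.4568, 0.4367, 0.0031]
eef_rot: [0.715, 0.699, 0.0, 0.0]
force: [0.3, -0.5, 1.8]
grip_width: 0.164
at [0.4568 0.4366 0.0031] tooly ang -1.36 t 31.85 grip 0.160380994630188 q [ 0.65  0.3   1.74 -0.    1.1   0.67] F [-0.1 -0.2  1.5]
linear [0.0004 0.0002 0.0011] spin 0.04
```

View pics/s25.png

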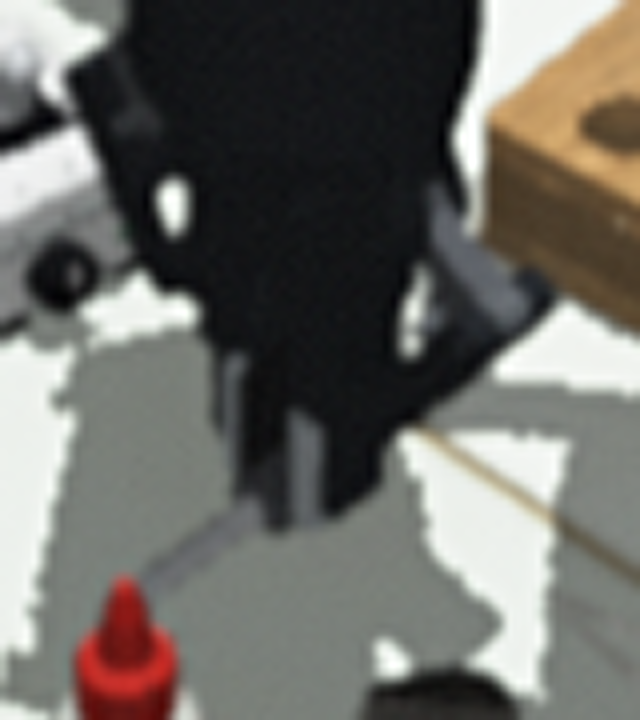

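```bash
python3 - <<'E'
from h import *
def ray(n,u,v):
    c=C[n];d=R.from_quat(c["attitude"]).apply(np.linalg.solve(c["K"],[u,v,1.]));return np.array(c["position"]),d/np.linalg.norm(d)
def tri(a,b):
    (p,d),(q,e)=ray("scene",*a),ray("top",*b);k=np.linalg.lstsq(np.c_[d,-e],q-p,rcond=None)[0];return ((p+d*k[0]+q+e*k[1])/2).round(3),np.linalg.norm(p+d*k[0]-q-e*k[1]).round(4)
print(tri((408,161),(431,233)),tri((408,161),(436,233)))
crop("top0","mic",(395,180,520,350),4)
E
python3 -m pendant '[{"linear":[0,0,-0.01],"spin":0,"grip":0},{"linear":[0,0,-0.03],"spin":0,"grip":0},{"linear":[0,0,-0.06],"spin":0,"grip":0},{"linear":[0,0,-0.1],"spin":0,"grip":0},{"linear":[0,0,-0.14],"spin":0,"grip":0},{"linear":[0,0,-0.18],"spin":0,"grip":0},{"linear":[0,0,-0.2],"spin":0,"grip":0},{"linear":[0,0,-0.2],"spin":0,"grip":0},{"linear":[0,0,-0.2],"spin":0,"grip":0}]'
python3 - <<'E'
from h import *
snap("scene","s26",(230,80,430,330),3)
go([.5314,.1558,.2],-83.35)
E
```

```text
(array([0.497, 0.093, 0.18 ]), np.float64(0.0013)) (array([0.5  , 0.083, 0.174]), np.float64(0.007))
t: 32.75
ee_pos: [0.456, 0.4362, 0.2021]
eef_rot: [0.715, 0.699, -0.0, -0.0]
force: [0.5, -0.3, -1.5]
grip_width: 0.162
at [0.4555 0.4358 0.2006] tooly ang -1.35 t 32.8 grip 0.15950774664224793 q [0.65 0.09 1.63 0.   1.43 0.67] F [-0.1  0.2 -0.1]
linear [-0.2781  0.0825  0.001 ] spin 82.0
```

View pics/mic.png

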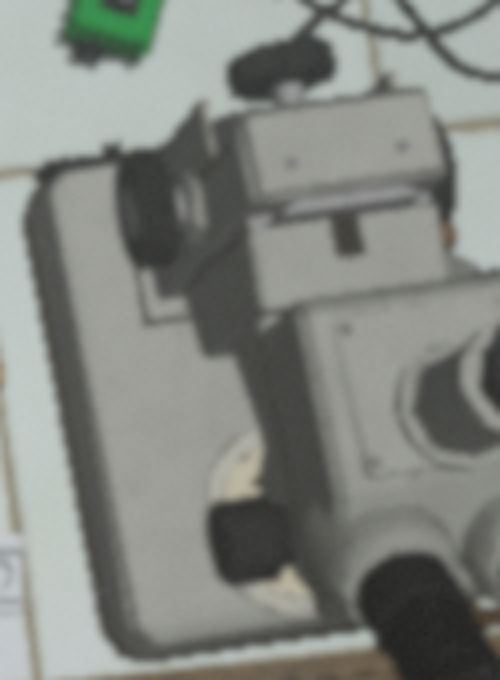

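View pics/s26.png

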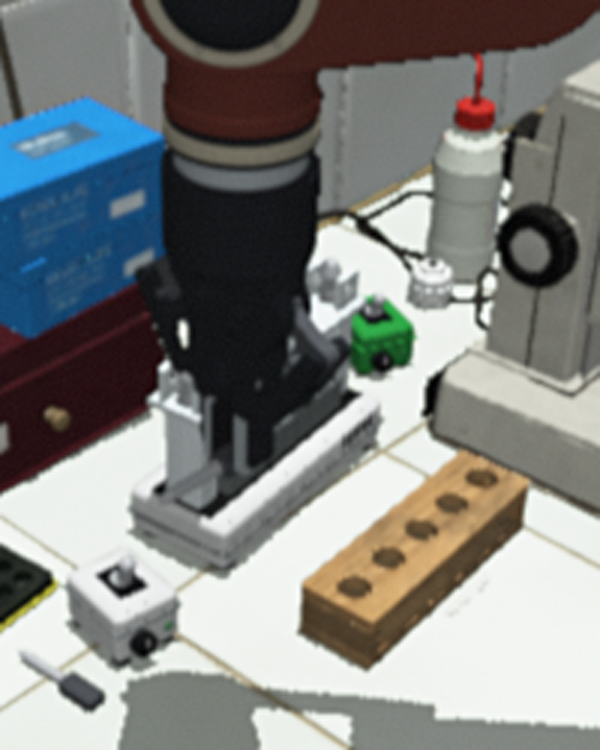

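```bash
python3 -m pendant '[{"linear":[-0.015,0.005,0],"spin":8,"grip":0},{"linear":[-0.03,0.01,0],"spin":16,"grip":0},{"linear":[-0.045,0.015,0],"spin":24,"grip":0},{"linear":[-0.06,0.02,0],"spin":32,"grip":0},{"linear":[-0.075,0.025,0],"spin":40,"grip":0},{"linear":[-0.09,0.03,0],"spin":48,"grip":0},{"linear":[-0.11,0.035,0],"spin":56,"grip":0},{"linear":[-0.13,0.04,0],"spin":64,"grip":0},{"linear":[-0.15,0.045,0],"spin":73,"grip":0},{"linear":[-0.16,0.05,0],"spin":82,"grip":0}]'
python3 -m pendant '[{"linear":[0,0,0],"spin":0,"grip":0},{"linear":[0,0,0],"spin":0,"grip":0},{"linear":[0,0,0],"spin":0,"grip":0}]'
python3 - <<'E'
from h import *
snap("scene","s27",(260,110,400,260),5)
go([.5383,.1566,.1311],-83.35)
E
```

```text
t: 33.8
ee_pos: [0.5013, 0.2734, 0.1994]
eef_rot: [0.998, 0.061, -0.003, 0.001]
force: [0.5, 0.2, -0.1]
grip_width: 0.156
t: 34.1
ee_pos: [0.5019, 0.2757, 0.2016]
eef_rot: [0.998, 0.066, -0.001, 0.0]
force: [0.5, -0.2, -1.3]
grip_width: 0.16
at [0.5021 0.2759 0.202 ] tooly ang -82.4 t 34.15 grip 0.16258532360379505 q [ 0.37 -0.05  1.77  0.    1.43  1.81] F [ 0.2  0.4 -0.8]
linear [0.0202 0.123  0.0709] spin 0.95
```

View pics/s27.png

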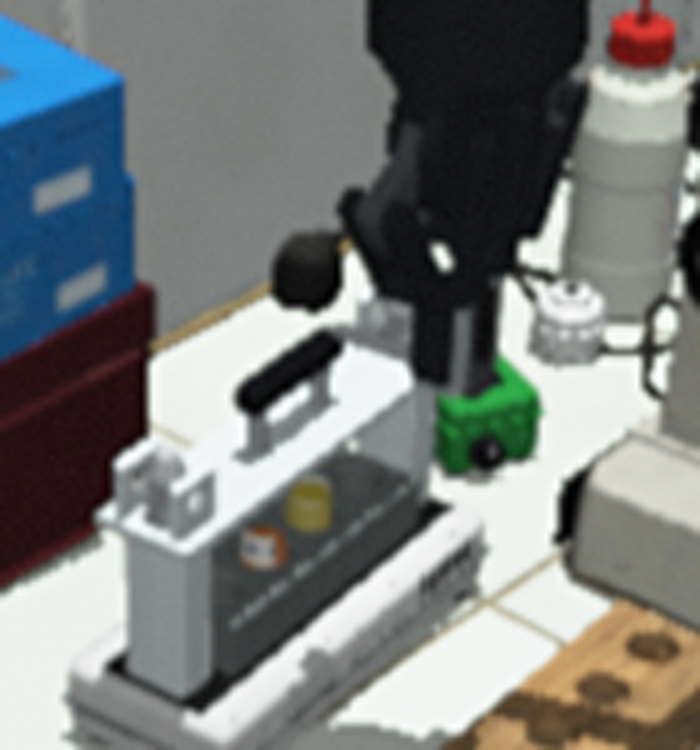

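```bash
python3 - <<'E'
from h import *
crop("s27_full","s27p",(310,155,370,200),12)
P=np.array([.5021,.2759,.202+.0019]);a=np.radians(7.6);d=np.array([np.cos(a),np.sin(a),0])
for k in (-.015,0,.015,.056):
    q=proj("scene",P+d*k);print(k,q,((q-[310,155]+.5)*12).round())
E
python3 -m pendant '[{"linear":[0.006,0.03,0],"spin":1,"grip":0},{"linear":[0.013,0.06,0],"spin":1,"grip":0},{"linear":[0.018,0.09,0],"spin":1,"grip":0},{"linear":[0.02,0.115,0],"spin":1,"grip":0},{"linear":[0.02,0.123,0],"spin":1,"grip":0},{"linear":[0.02,0.123,0],"spin":1,"grip":0},{"linear":[0.02,0.123,0],"spin":1,"grip":0},{"linear":[0.02,0.123,0],"spin":1,"grip":0}]'
python3 - <<'E'
from h import *
snap("scene","s28",(290,90,410,240),5)
go([.5383,.1566,.1311],-83.35)
E
```

```text
-0.015 [357.20171653 185.83799083] [572. 376.]
0 [350.15858932 183.24111664] [488. 345.]
0.015 [343.21233497 180.67996049] [405. 314.]
0.056 [324.70438091 173.85588551] [182. 232.]
t: 34.95
ee_pos: [0.5382, 0.1571, 0.2028]
eef_rot: [0.998, 0.057, -0.0, -0.0]
force: [-0.1, -0.0, -0.9]
grip_width: 0.159
at [0.5382 0.1571 0.2028] tooly ang -83.45 t 35.0 grip 0.1614866852018575 q [ 0.15 -0.08  1.79  0.    1.43  1.61] F [-0.3 -0.  -0.3]
linear [0.0001 0.0005 0.0717] spin -0.1
```

View pics/s27p.png

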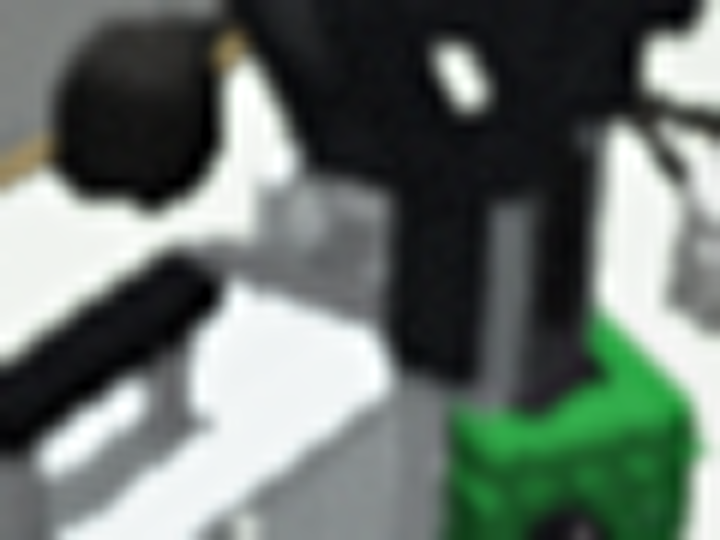

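View pics/s28.png

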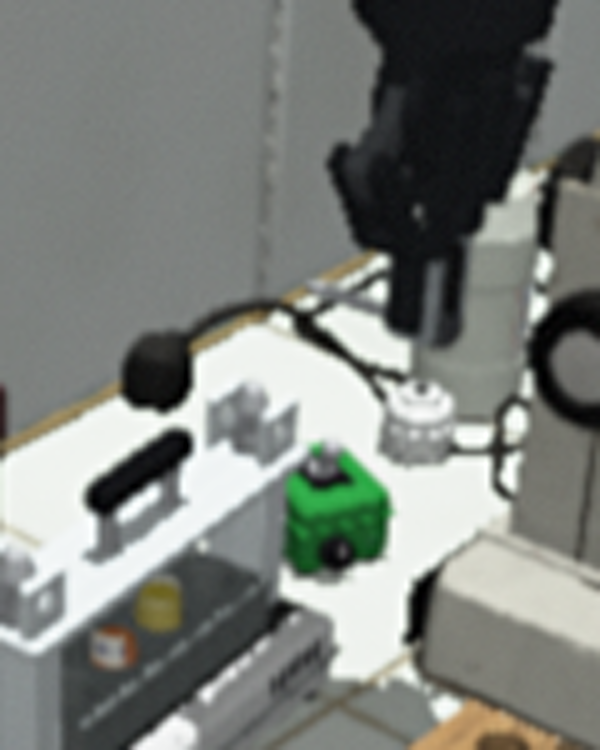

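```bash
python3 - <<'E'
from h import *
crop("s28_full","s28p",(345,135,390,165),16)
P=np.array([.5382,.1569,.2028+.0019]);a=np.radians(6.6);d=np.array([np.cos(a),np.sin(a),0])
for k in (-.015,0,.015,.031,.056):
    q=proj("scene",P+d*k);print(k,q,((q-[345,135]+.5)*16).round())
E
```

```text
-0.015 [380.8341516  156.16902072] [581. 347.]
0 [374.30189649 153.92931462] [477. 311.]
0.015 [367.85403671 151.71854504] [374. 275.]
0.031 [361.06751181 149.39165778] [265. 238.]
0.056 [350.64755227 145.81897935] [ 98. 181.]
```

View pics/s28p.png

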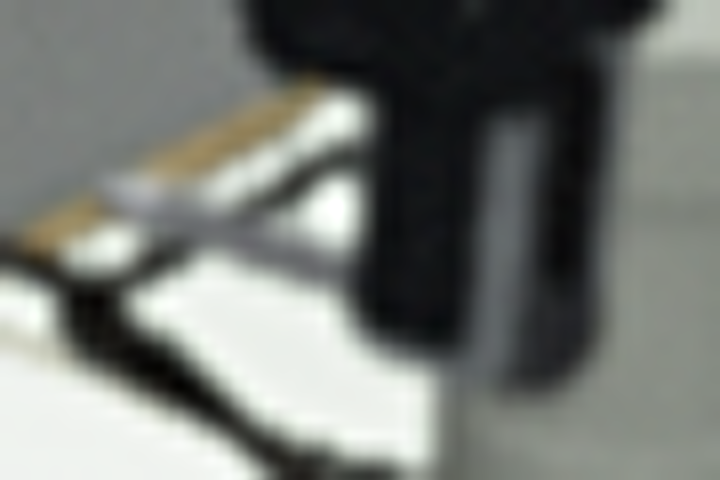

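```bash
python3 -m pendant '[{"linear":[0,0,0.02],"spin":0,"grip":0},{"linear":[0,0,0.045],"spin":0,"grip":0},{"linear":[0,0,0.065],"spin":0,"grip":0},{"linear":[0,0,0.072],"spin":0,"grip":0},{"linear":[0,0,0.072],"spin":0,"grip":0},{"linear":[0,0,0.072],"spin":0,"grip":0},{"linear":[0,0,0.072],"spin":0,"grip":0}]'
python3 - <<'E'
from h import *
snap("scene","s29",(320,140,380,190),12)
go([.5383,.1566,.1311],-83.35)
P=ctrl.get_state()["ee_pos"]+[0,0,.0019];a=np.radians(6.6);d=np.array([np.cos(a),np.sin(a),0])
for k in (.015,.031,.056,.062,.094):
    q=proj("scene",P+d*k);print(k,((q-[320,140]+.5)*12).round())
E
```

```text
t: 35.7
ee_pos: [0.5395, 0.1563, 0.1325]
eef_rot: [0.998, 0.056, 0.001, -0.0]
force: [0.5, 0.1, -0.4]
grip_width: 0.159
at [0.5394 0.1562 0.1324] tooly ang -83.54 t 35.75 grip 0.16028480993186028 q [ 0.15 -0.02  1.85  0.    1.3   1.61] F [ 0.3  0.3 -0.2]
linear [-0.0011 -0.0005  0.0013] spin -0.19
0.015 [544. 506.]
0.031 [466. 477.]
0.056 [347. 432.]
0.062 [318. 421.]
0.094 [169. 365.]
```

View pics/s29.png

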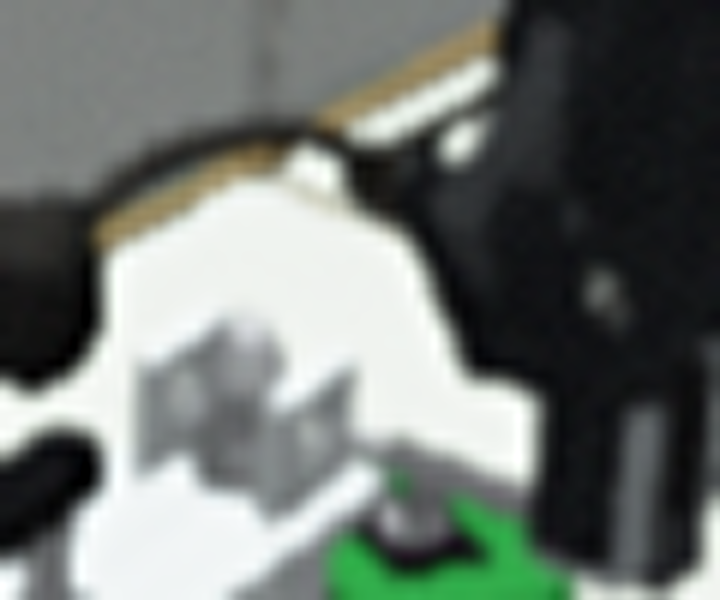

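```bash
python3 - <<'E'
from h import *
crop("s29_full","s29p",(328,164,368,190),20)
P=ctrl.get_state()["ee_pos"]+[0,0,.0019];a=np.radians(6.6);d=np.array([np.cos(a),np.sin(a),0])
for k in (.031,.045,.056,.0608,.0768,.0928):
    q=proj("scene",P+d*k);print(k,((q-[328,164]+.5)*20).round())
E
```

```text
0.031 [617. 314.]
0.045 [505. 272.]
0.056 [418. 240.]
0.0608 [380. 225.]
0.0768 [255. 179.]
0.0928 [131. 132.]
```

View pics/s29p.png

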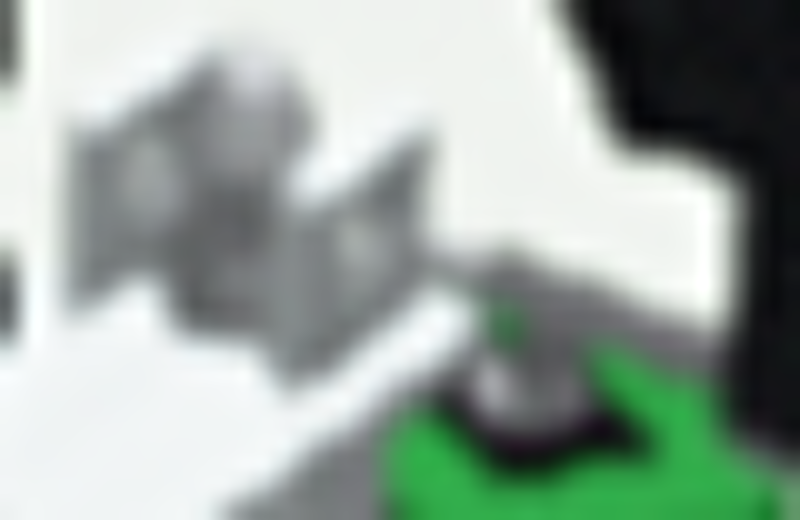

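```bash
python3 -m pendant '[{"linear":[0,-0.0005,0.0015],"spin":-0.2,"grip":0},{"linear":[0,-0.0005,0.0015],"spin":-0.2,"grip":0},{"linear":[0.003,-0.0005,0.0015],"spin":-0.2,"grip":0},{"linear":[0.006,-0.0005,0.0015],"spin":-0.2,"grip":0},{"linear":[0.009,-0.0005,0.0015],"spin":-0.2,"grip":0},{"linear":[0.009,-0.0005,0.0015],"spin":-0.2,"grip":0},{"linear":[0.009,-0.0005,0.0015],"spin":-0.2,"grip":0}]'
python3 - <<'E'
from h import *
snap("scene","s30");crop("s30_full","s30p",(328,164,368,190),20)
go([.585,.1620,.1311],-83.35);print(ctrl.get_state()["ft_torque"])
E
```

```text
t: 36.45
ee_pos: [0.5474, 0.1575, 0.1292]
eef_rot: [0.998, 0.058, -0.0, -0.0]
force: [-0.4, -0.6, -1.2]
grip_width: 0.163
at [0.5474 0.1575 0.1292] tooly ang -83.34 t 36.5 grip 0.16011728689778465 q [ 0.15  0.01  1.84 -0.    1.3   1.6 ] F [ 0.2  0.7 -1.4]
linear [ 0.0379 -0.0002 -0.0019] spin 0.01
[ 0.04451659 -0.04402888  0.01289704]
```

View pics/s30p.png

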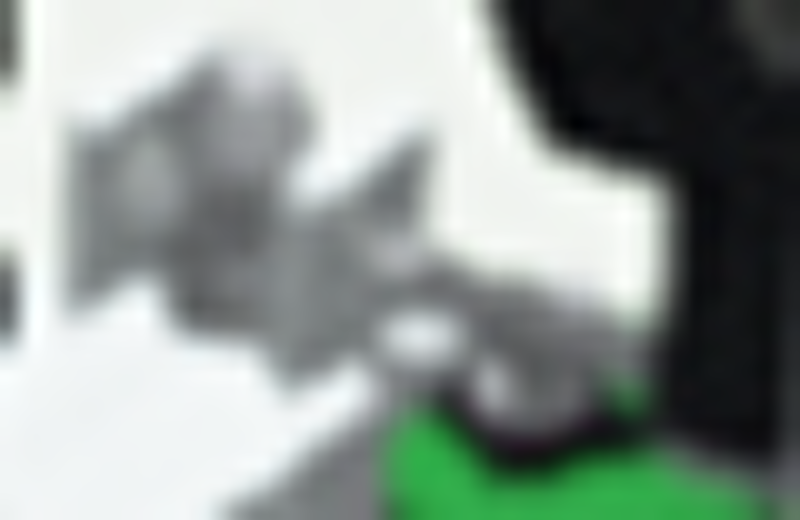

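```bash
python3 -m pendant '[{"linear":[-0.002,0,-0.0019],"spin":0,"grip":0},{"linear":[-0.002,0,-0.0019],"spin":0,"grip":0},{"linear":[-0.002,0,-0.0019],"spin":0,"grip":0},{"linear":[-0.002,0,-0.0019],"spin":0,"grip":0},{"linear":[-0.002,0,-0.0019],"spin":0,"grip":0}]'
python3 - <<'E'
from h import *
snap("scene","s31");crop("s31_full","s31p",(328,164,368,190),20)
go([.585,.1620,.1311],-83.35);print(ctrl.get_state()["ft_torque"])
E
```

```text
t: 37.0
ee_pos: [0.5453, 0.1573, 0.1312]
eef_rot: [0.998, 0.058, 0.0, -0.0]
force: [0.9, 0.7, -0.5]
grip_width: 0.159
at [0.5453 0.1572 0.1312] tooly ang -83.34 t 37.05 grip 0.16076181897551725 q [ 0.15 -0.    1.84 -0.    1.3   1.6 ] F [ 0.6 -0.5  0.3]
linear [ 0.0399 -0.0001  0.0001] spin 0.01
[-0.01865865  0.01496978 -0.06455609]
```

View pics/s31p.png

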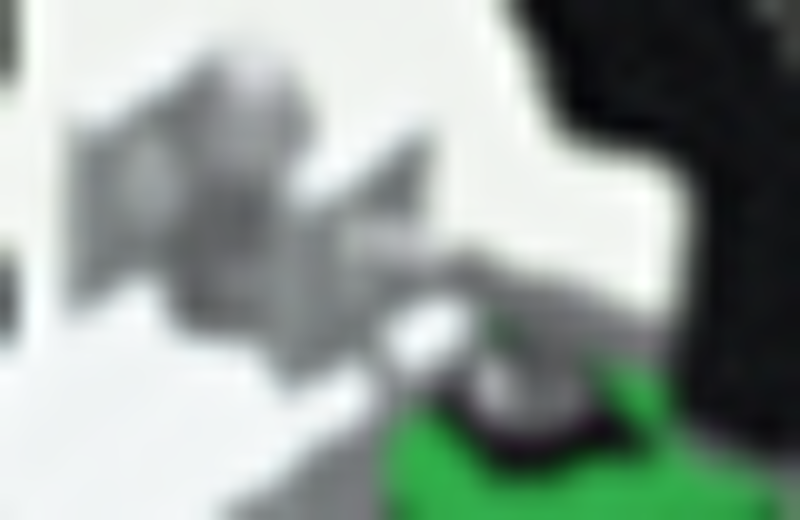

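```bash
python3 -m pendant '[{"linear":[0.003,0,0],"spin":0,"grip":0},{"linear":[0.006,0,0],"spin":0,"grip":0},{"linear":[0.009,0,0],"spin":0,"grip":0},{"linear":[0.012,0,0],"spin":0,"grip":0},{"linear":[0.012,0,0],"spin":0,"grip":0},{"linear":[0.012,0,0],"spin":0,"grip":0}]'
python3 - <<'E'
from h import *
snap("scene","s32");crop("s32_full","s32p",(328,164,368,190),20)
go([.585,.1620,.1311],-83.35);print(ctrl.get_state()["ft_torque"])
E
```

```text
t: 37.65
ee_pos: [0.5573, 0.1586, 0.1311]
eef_rot: [0.998, 0.058, -0.0, 0.0]
force: [0.1, 1.3, 0.1]
grip_width: 0.165
at [0.5573 0.1586 0.1311] tooly ang -83.34 t 37.7 grip 0.15976252155752055 q [ 0.15  0.03  1.81 -0.    1.3   1.6 ] F [ 0.8 -0.9 -0.3]
linear [ 0.0279 -0.0001  0.    ] spin 0.01
[-0.04973308 -0.01293902 -0.01902357]
```

View pics/s32p.png

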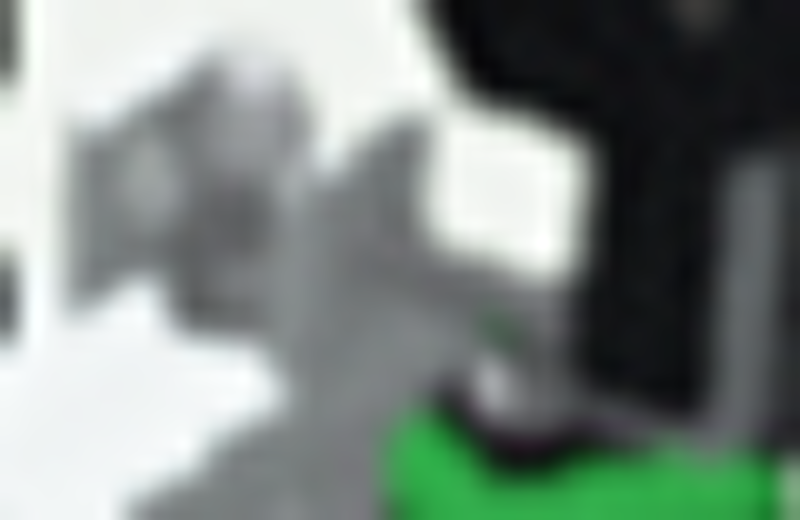

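```bash
python3 -m pendant '[{"linear":[0.003,0,0],"spin":0,"grip":0},{"linear":[0.006,0,0],"spin":0,"grip":0},{"linear":[0.009,0,0],"spin":0,"grip":0},{"linear":[0.012,0,0],"spin":0,"grip":0},{"linear":[0.012,0,0],"spin":0,"grip":0}]'
python3 - <<'E'
from h import *
go([.585,.1620,.1311],-83.35);print(ctrl.get_state()["ft_torque"])
E
```

```text
t: 38.2
ee_pos: [0.5696, 0.16, 0.1312]
eef_rot: [0.998, 0.058, 0.0, 0.0]
force: [-0.3, -0.5, 0.7]
grip_width: 0.162
at [0.5696 0.16   0.1312] tooly ang -83.35 t 38.2 grip 0.16194049108077346 q [ 0.15  0.06  1.78 -0.    1.3   1.6 ] F [-0.3 -0.5  0.7]
linear [ 0.0155 -0.0002  0.0002] spin 0.0
[-0.06576556 -0.05240467  0.03610857]
```

```bash
python3 -m pendant '[{"linear":[0.003,0,0],"spin":0,"grip":0},{"linear":[0.006,0,0],"spin":0,"grip":0},{"linear":[0.009,0,0],"spin":0,"grip":0},{"linear":[0.012,0,0],"spin":0,"grip":0},{"linear":[0.014,0,0],"spin":0,"grip":0},{"linear":[0.014,0,0],"spin":0,"grip":0}]'
python3 -m pendant '[{"linear":[0.001,0,0],"spin":0,"grip":0},{"linear":[0.002,0,0],"spin":0,"grip":0},{"linear":[0.002,0,0],"spin":0,"grip":0}]'
```

```text
t: 38.8
ee_pos: [0.5834, 0.1617, 0.1312]
eef_rot: [0.998, 0.058, 0.0, -0.0]
force: [-0.1, -0.8, -0.1]
grip_width: 0.164
t: 39.1
ee_pos: [0.5852, 0.1619, 0.1312]
eef_rot: [0.998, 0.058, 0.0, 0.0]
force: [-0.7, 0.2, 0.0]
grip_width: 0.164
```

```bash
python3 -m pendant '[{"linear":[0.001,0,0],"spin":0,"grip":0},{"linear":[0.002,0,0],"spin":0,"grip":0},{"linear":[0.002,0,0],"spin":0,"grip":0}]'
python3 -m pendant '[{"linear":[0.001,0,0],"spin":0,"grip":0},{"linear":[0.002,0,0],"spin":0,"grip":0},{"linear":[0.002,0,0],"spin":0,"grip":0}]'
python3 - <<'E'
from h import *
snap("scene","s33");crop("s33_full","s33p",(318,150,378,200),13)
go([.585,.1620,.1311],-83.35);print(ctrl.get_state()["ft_torque"])
E
```

```text
t: 39.4
ee_pos: [0.5863, 0.162, 0.1311]
eef_rot: [0.998, 0.058, -0.001, 0.0]
force: [-5.0, -1.6, 2.6]
grip_width: 0.162
t: 39.7
ee_pos: [0.5865, 0.162, 0.131]
eef_rot: [0.998, 0.058, -0.004, 0.0]
force: [-11.9, -2.9, 6.6]
grip_width: 0.161
at [0.5865 0.1621 0.131 ] tooly ang -83.33 t 39.75 grip 0.16238382524423475 q [ 0.15  0.1   1.74 -0.    1.31  1.6 ] F [-11.6  -2.8   6.1]
linear [-0.0015 -0.0001 -0.    ] spin 0.02
[-0.40039817  1.96386257  0.06877104]
```

View pics/s33p.png

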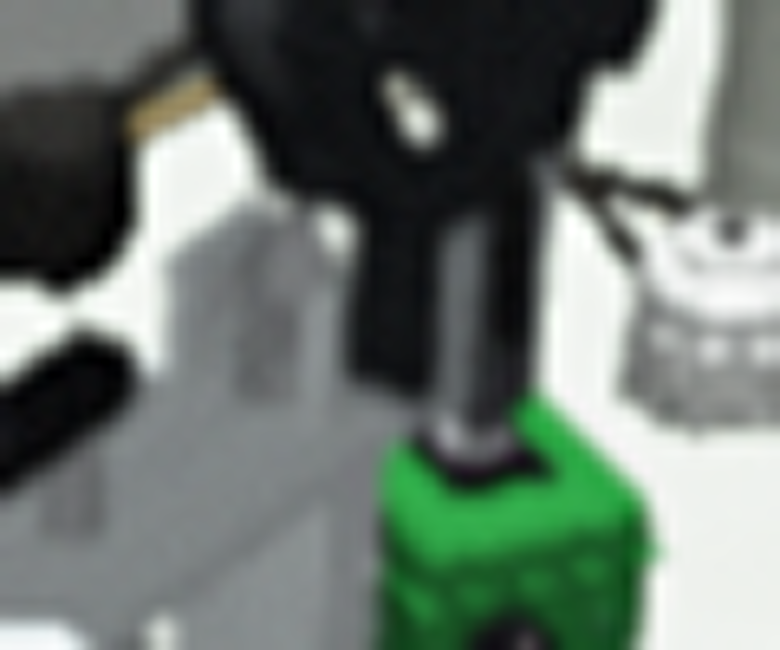

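```bash
python3 -m pendant '[{"linear":[-0.002,0,0],"spin":0,"grip":0},{"linear":[-0.002,0,0],"spin":0,"grip":0.15},{"linear":[-0.002,0,0],"spin":0,"grip":0.3},{"linear":[-0.002,0,0],"spin":0,"grip":0.35},{"linear":[-0.002,0,0],"spin":0,"grip":0.35},{"linear":[-0.002,0,-0.03],"spin":0,"grip":0.35},{"linear":[-0.002,0,-0.06],"spin":0,"grip":0.35},{"linear":[-0.002,0,-0.09],"spin":0,"grip":0.35},{"linear":[-0.002,0,-0.09],"spin":0,"grip":0.35}]'
python3 - <<'E'
from h import *
snap("scene","s34");crop("s34_full","s34p",(318,150,378,200),13);crop("s34_full","s34b",(235,270,335,350),8)
snap("top","t34")
go([.5404,.4836,.2],-87.5)
E
```

```text
t: 40.65
ee_pos: [0.5904, 0.1626, 0.2276]
eef_rot: [0.998, 0.058, 0.006, -0.001]
force: [-0.0, 0.5, 0.6]
grip_width: 0.35
at [0.5878 0.1622 0.2222] tooly ang -83.34 t 40.75 grip 0.34815712760779943 q [0.15 0.02 1.66 0.   1.46 1.6 ] F [-0.1 -0.7 -0.3]
linear [-0.0099 -0.3247  0.0222] spin 4.16
```

View pics/s34p.png

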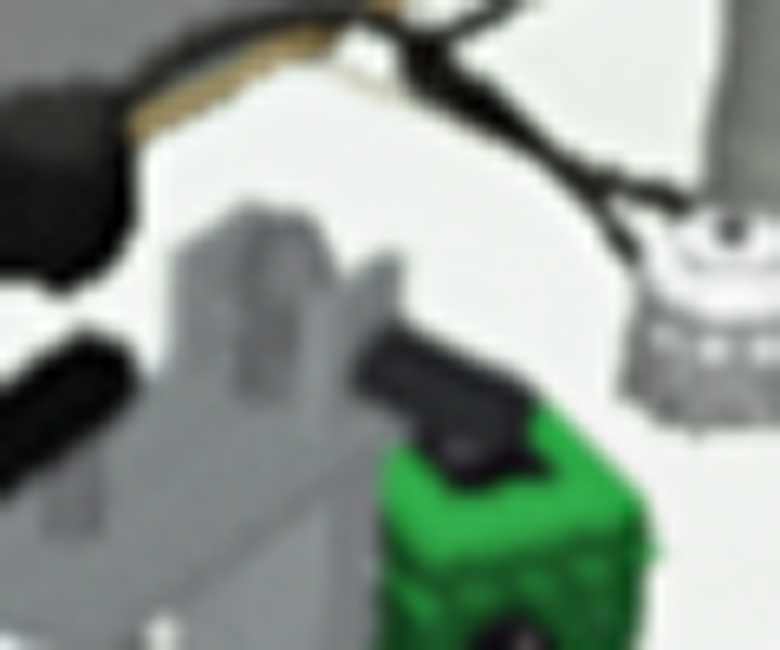

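View pics/s34b.png

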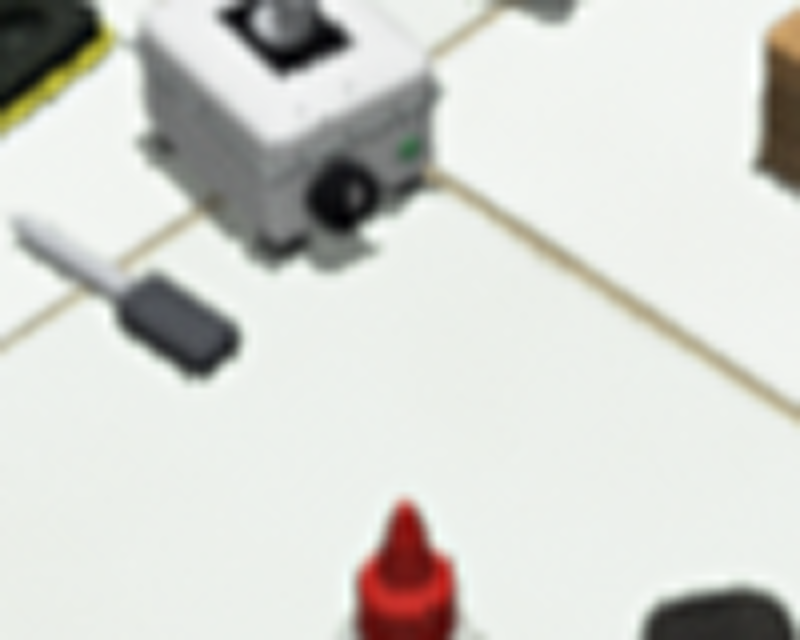

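```bash
python3 -m pendant '[{"linear":[-0.002,-0.03,0],"spin":1,"grip":0.3},{"linear":[-0.004,-0.07,0],"spin":2,"grip":0.3},{"linear":[-0.006,-0.11,0],"spin":3,"grip":0.3},{"linear":[-0.007,-0.15,0],"spin":4,"grip":0.3},{"linear":[-0.008,-0.19,0],"spin":4.2,"grip":0.3},{"linear":[-0.01,-0.23,0],"spin":4.2,"grip":0.3},{"linear":[-0.012,-0.27,0],"spin":4.2,"grip":0.3},{"linear":[-0.013,-0.3,0],"spin":4.2,"grip":0.3},{"linear":[-0.014,-0.3247,0.02],"spin":4.2,"grip":0.3},{"linear":[-0.014,-0.3247,0.05],"spin":4.2,"grip":0.3}]'
python3 -m pendant '[{"linear":[0,0,0],"spin":0,"grip":0.3},{"linear":[0,0,0],"spin":0,"grip":0.3},{"linear":[0,0,0],"spin":0,"grip":0.3}]'
python3 - <<'E'
from h import *
snap("scene","s35",(230,180,330,330),5);snap("top","t35")
tabs("top","t35",[(242,242,253,258)],.008,150)
go([.5364,.4835,.03],-87.5)
E
```

```text
t: 41.75
ee_pos: [0.5349, 0.4865, 0.1708]
eef_rot: [1.0, 0.023, 0.001, -0.001]
force: [-1.2, -1.0, -0.0]
grip_width: 0.298
t: 42.05
ee_pos: [0.5362, 0.4828, 0.1723]
eef_rot: [1.0, 0.021, 0.001, -0.0]
force: [0.2, 0.3, 0.2]
grip_width: 0.295
top px [247.  249.5] c [0.5417 0.4824] mid [0.5417 0.4823] axis deg 176.7 L W 0.0387 0.0258
at [0.5366 0.483  0.1733] tooly ang -87.59 t 42.15 grip 0.30390411155278707 q [0.63 0.31 1.42 0.   1.41 2.16] F [-0.   0.5  0.5]
linear [-0.0005 -0.0002  0.1433] spin -0.09
```

View pics/s35.png

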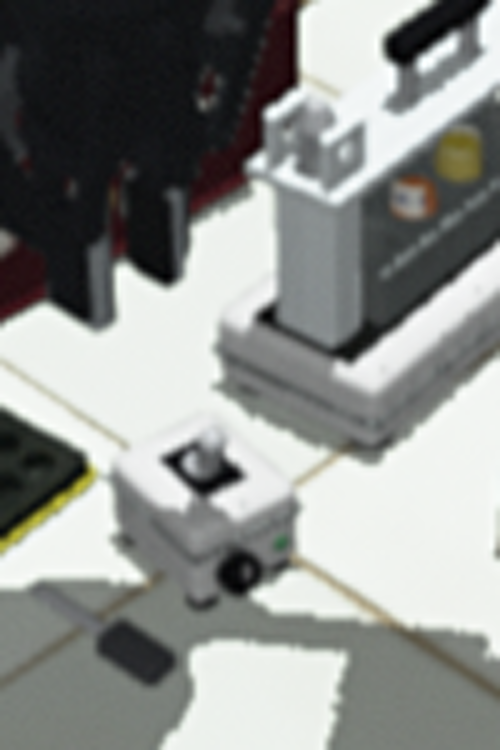

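```bash
python3 -m pendant '[{"linear":[0,0,0.02],"spin":0,"grip":0.3},{"linear":[0,0,0.05],"spin":0,"grip":0.3},{"linear":[0,0,0.08],"spin":0,"grip":0.3},{"linear":[0,0,0.11],"spin":0,"grip":0.3},{"linear":[0,0,0.128],"spin":0,"grip":0.3},{"linear":[0,0,0.128],"spin":0,"grip":0.3},{"linear":[0,0,0.128],"spin":0,"grip":0.3},{"linear":[0,0,0.128],"spin":0,"grip":0.3}]'
python3 - <<'E'
from h import *
snap("scene","s36",(230,250,310,340),8)
go([.5364,.4835,.002],-87.5)
E
```

```text
t: 42.95
ee_pos: [0.537, 0.484, 0.0461]
eef_rot: [1.0, 0.021, 0.002, -0.001]
force: [0.6, 0.2, -0.1]
grip_width: 0.297
at [0.537  0.4841 0.0461] tooly ang -87.54 t 43.0 grip 0.3015798728048218 q [ 0.63  0.43  1.49 -0.    1.22  2.16] F [ 0.6  0.2 -0.5]
linear [-0.0008  0.0006  0.0441] spin -0.04
```

View pics/s36.png

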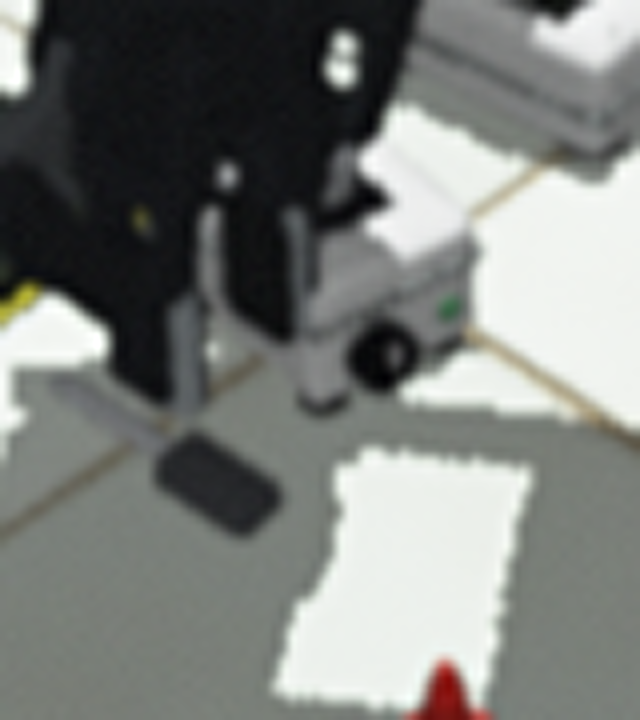

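```bash
python3 -m pendant '[{"linear":[-0.006,0.0006,0],"spin":0,"grip":0.3},{"linear":[-0.006,0.0006,0.008],"spin":0,"grip":0.3},{"linear":[-0.006,0.0006,0.016],"spin":0,"grip":0.3},{"linear":[-0.006,0.0006,0.022],"spin":0,"grip":0.3},{"linear":[-0.006,0.0006,0.022],"spin":0,"grip":0.3},{"linear":[-0.006,0.0006,0.022],"spin":0,"grip":0.3}]'
python3 - <<'E'
from h import *
snap("scene","s37",(230,250,310,340),8)
go([.5304,.4835,.002],-87.5)
E
```

```text
t: 43.6
ee_pos: [0.5293, 0.4819, 0.0205]
eef_rot: [1.0, 0.021, -0.0, 0.0]
force: [-1.5, -0.8, 0.7]
grip_width: 0.297
at [0.5296 0.4822 0.021 ] tooly ang -87.54 t 43.65 grip 0.2972439146749631 q [0.63 0.45 1.51 0.   1.18 2.16] F [ 0.2  0.6 -0.3]
linear [ 0.0008 -0.0013  0.019 ] spin -0.04
```

View pics/s37.png

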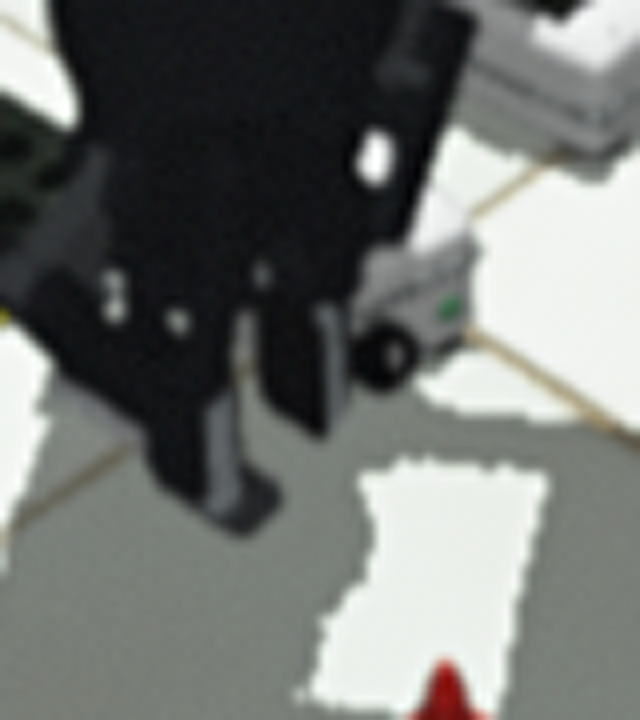

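```bash
python3 -m pendant '[{"linear":[0.0005,-0.0013,0],"spin":0,"grip":0.3},{"linear":[0.0005,-0.0013,0.005],"spin":0,"grip":0.3},{"linear":[0.0005,-0.0013,0.01],"spin":0,"grip":0.3},{"linear":[0.0005,-0.0013,0.015],"spin":0,"grip":0.3},{"linear":[0.0005,-0.0013,0.0165],"spin":0,"grip":0.3},{"linear":[0.0005,-0.0013,0.0165],"spin":0,"grip":0.3}]'
python3 - <<'E'
from h import *
snap("scene","s38",(230,250,310,340),8)
go([.5304,.4835,.003],-87.5)
E
```

```text
t: 44.25
ee_pos: [0.5296, 0.4832, 0.0039]
eef_rot: [1.0, 0.021, -0.001, 0.0]
force: [-0.8, 0.1, 0.7]
grip_width: 0.3
at [0.5298 0.4834 0.0043] tooly ang -87.54 t 44.3 grip 0.298930641692405 q [0.64 0.47 1.51 0.   1.16 2.16] F [-0.1  0.1 -0. ]
linear [ 0.0006 -0.0001  0.0013] spin -0.04
```

View pics/s38.png

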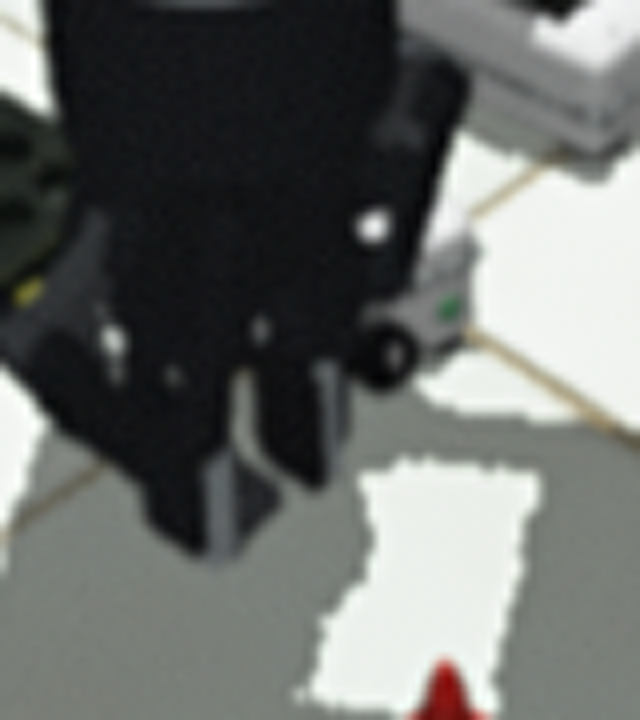

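```bash
python3 -m pendant '[{"linear":[0,0,0],"spin":0,"grip":0.25},{"linear":[0,0,0],"spin":0,"grip":0.2},{"linear":[0,0,0],"spin":0,"grip":0},{"linear":[0,0,0],"spin":0,"grip":0},{"linear":[0,0,0],"spin":0,"grip":0},{"linear":[0,0,0],"spin":0,"grip":0},{"linear":[0,0,0],"spin":0,"grip":0}]'
python3 -m pendant '[{"linear":[0,0,-0.01],"spin":0,"grip":0},{"linear":[0,0,-0.03],"spin":0,"grip":0},{"linear":[0,0,-0.06],"spin":0,"grip":0},{"linear":[0,0,-0.1],"spin":0,"grip":0},{"linear":[0,0,-0.14],"spin":0,"grip":0},{"linear":[0,0,-0.18],"spin":0,"grip":0},{"linear":[0,0,-0.195],"spin":0,"grip":0},{"linear":[0,0,-0.195],"spin":0,"grip":0},{"linear":[0,0,-0.195],"spin":0,"grip":0},{"linear":[0,0,-0.195],"spin":0,"grip":0}]'
python3 - <<'E'
from h import *
snap("scene","s39");crop("s39_full","s39p",(220,110,320,230),6)
a=np.radians(6.65);ex=np.array([np.cos(a),np.sin(a)]);ey=np.array([-ex[1],ex[0]])
L=np.array([.6063,.2468])+.082*ey;print("lock_left",L,"home tab",L-.031*ex)
go([*(L-.088*ex),.2],-83.35)
E
```

```text
t: 45.0
ee_pos: [0.5303, 0.4837, 0.0053]
eef_rot: [1.0, 0.021, 0.0, -0.0]
force: [-1.1, -0.2, 3.9]
grip_width: 0.153
t: 46.0
ee_pos: [0.5287, 0.4825, 0.196]
eef_rot: [1.0, 0.021, -0.002, 0.002]
force: [-0.6, 0.5, -0.5]
grip_width: 0.156
lock_left [0.59680407 0.32824831] home tab [0.56601264 0.32465839]
at [0.5287 0.4825 0.1959] tooly ang -87.54 t 46.05 grip 0.15706148219810037 q [ 0.64  0.29  1.41 -0.    1.45  2.16] F [-0.5 -0.6 -0.8]
linear [-0.0264  0.1635 -0.0034] spin -4.19
```

View pics/s39p.png

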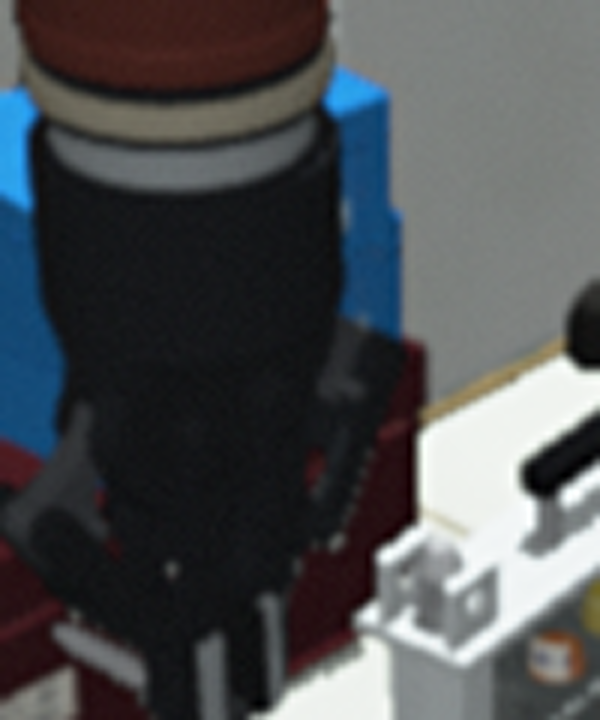

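```bash
python3 -m pendant '[{"linear":[-0.005,0.02,0],"spin":-1,"grip":0},{"linear":[-0.01,0.05,0],"spin":-2,"grip":0},{"linear":[-0.016,0.08,0],"spin":-3,"grip":0},{"linear":[-0.022,0.11,0],"spin":-4,"grip":0},{"linear":[-0.028,0.14,0],"spin":-4.2,"grip":0},{"linear":[-0.032,0.1635,0],"spin":-4.2,"grip":0},{"linear":[-0.032,0.1635,0],"spin":-4.2,"grip":0},{"linear":[-0.032,0.1635,0],"spin":-4.2,"grip":0},{"linear":[-0.032,0.1635,0],"spin":-4.2,"grip":0}]'
python3 - <<'E'
from h import *
snap("scene","s40");crop("s40_full","s40p",(280,140,330,190),14)
go([.5064,.3177,.1333],-83.35)
P=ctrl.get_state()["ee_pos"]+[0,0,-.0003];a=np.radians(6.6);d=np.array([np.cos(a),np.sin(a),0])
for k in (.01,.025,.041,.066):
    q=proj("scene",P+d*k);print(k,((q-[280,140]+.5)*14).round())
E
```

```text
t: 46.95
ee_pos: [0.5048, 0.3192, 0.1988]
eef_rot: [0.998, 0.058, -0.001, 0.0]
force: [0.1, 0.7, -0.6]
grip_width: 0.154
at [0.5049 0.3194 0.199 ] tooly ang -83.29 t 47.0 grip 0.15425977538324778 q [0.44 0.01 1.71 0.   1.42 1.89] F [ 0.6 -0.4 -0.6]
linear [0.0014 0.0019 0.0657] spin 0.06
0.01 [687. 742.]
0.025 [592. 703.]
0.041 [491. 663.]
0.066 [337. 601.]
```

View pics/s40p.png

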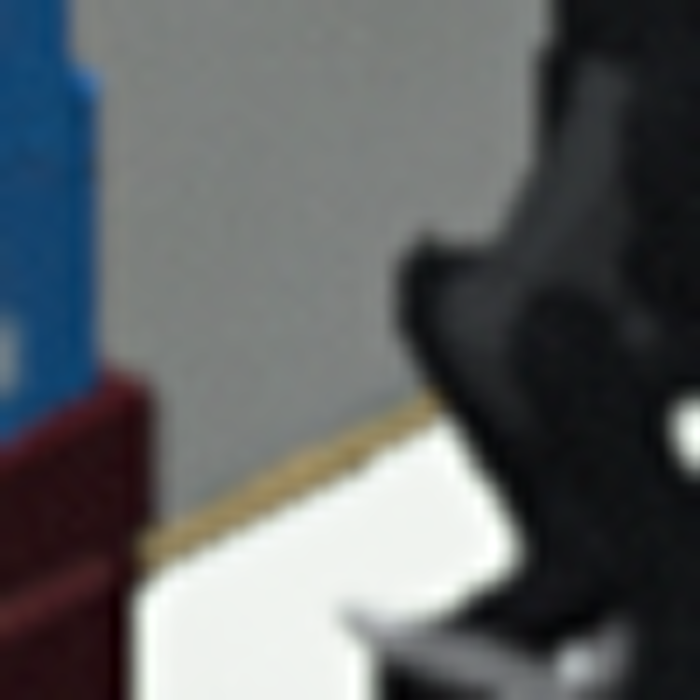

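```bash
python3 -m pendant '[{"linear":[0,0.002,0.02],"spin":0,"grip":0},{"linear":[0,0.002,0.04],"spin":0,"grip":0},{"linear":[0,0.002,0.058],"spin":0,"grip":0},{"linear":[0,0.002,0.064],"spin":0,"grip":0},{"linear":[0,0.002,0.064],"spin":0,"grip":0},{"linear":[0,0.002,0.064],"spin":0,"grip":0},{"linear":[0,0.002,0.064],"spin":0,"grip":0},{"linear":[0,0.002,0.064],"spin":0,"grip":0}]'
python3 - <<'E'
from h import *
snap("scene","s41");crop("s41_full","s41p",(275,175,325,220),15)
go([.5064,.3177,.1333],-83.35)
P=ctrl.get_state()["ee_pos"]+[0,0,-.0003];a=np.radians(6.65);d=np.array([np.cos(a),np.sin(a),0])
for k in (.025,.041,.066,.076,.092):
    q=proj("scene",P+d*k);print(k,((q-[275,175]+.5)*15).round())
E
```

```text
t: 47.8
ee_pos: [0.5059, 0.3171, 0.137]
eef_rot: [0.998, 0.058, 0.001, -0.0]
force: [-0.7, -0.3, -0.5]
grip_width: 0.156
at [0.5058 0.3171 0.1368] tooly ang -83.34 t 47.85 grip 0.15055198756097596 q [0.44 0.06 1.77 0.   1.31 1.89] F [ 1.   1.  -0.5]
linear [ 0.0006 -0.0006  0.0035] spin 0.01
0.025 [702. 642.]
0.041 [599. 598.]
0.066 [440. 530.]
0.076 [378. 503.]
0.092 [279. 461.]
```

View pics/s41p.png

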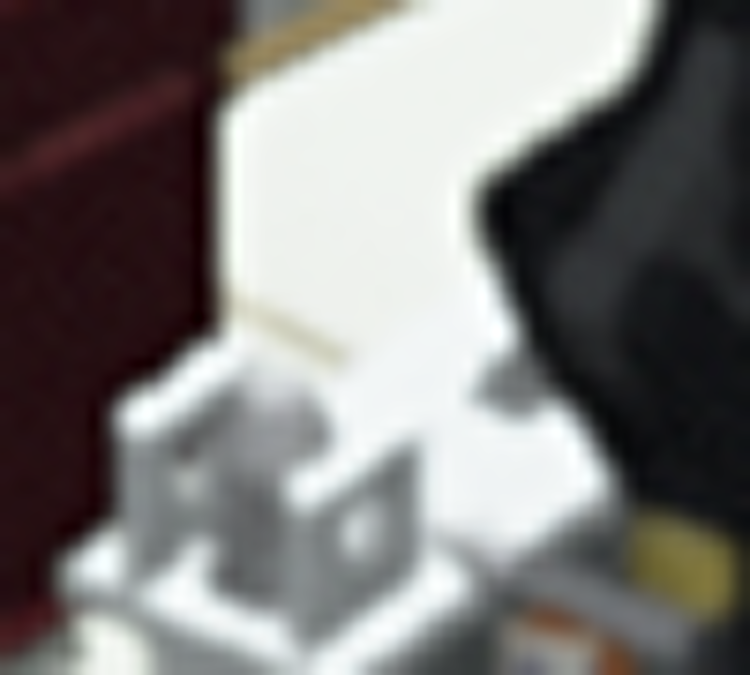

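```bash
python3 -m pendant '[{"linear":[0.0005,-0.0006,0.002],"spin":0,"grip":0},{"linear":[0.0005,-0.0006,0.0037],"spin":0,"grip":0},{"linear":[0.0005,-0.0006,0.0037],"spin":0,"grip":0},{"linear":[0.0005,-0.0006,0.0037],"spin":0,"grip":0},{"linear":[0.0005,-0.0006,0.0037],"spin":0,"grip":0},{"linear":[0.0005,-0.0006,0.0037],"spin":0,"grip":0}]'
python3 - <<'E'
from h import *
snap("scene","s42");crop("s42_full","s42p",(275,175,325,220),15)
go([.5558,.3235,.1333],-83.35)
E
```

```text
t: 48.45
ee_pos: [0.5057, 0.3174, 0.132]
eef_rot: [0.998, 0.058, 0.0, -0.0]
force: [0.5, -0.1, -1.0]
grip_width: 0.154
at [0.5057 0.3174 0.1321] tooly ang -83.34 t 48.5 grip 0.15536659021136195 q [0.44 0.07 1.77 0.   1.31 1.89] F [ 0.2 -0.  -0.8]
linear [ 0.0504 -0.0002 -0.0012] spin 0.01
```

View pics/s42p.png

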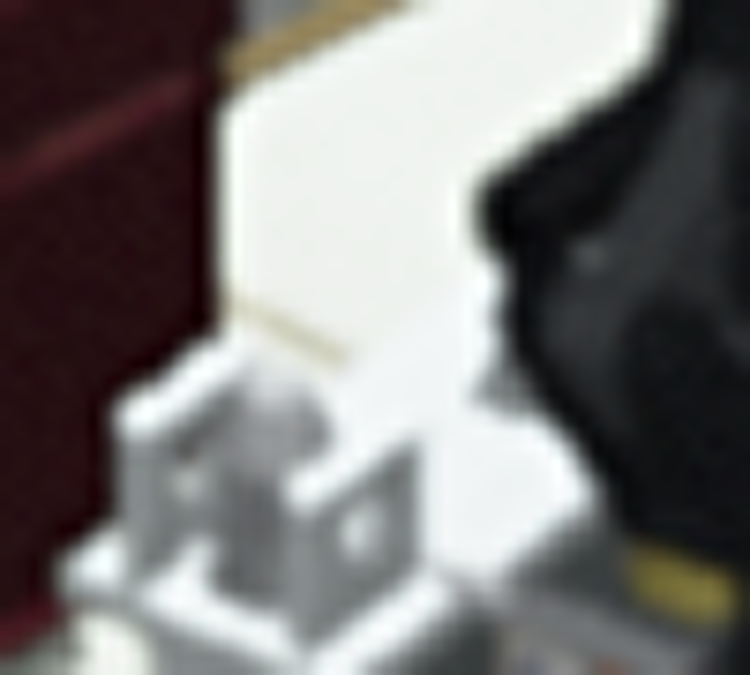

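```bash
python3 -m pendant '[{"linear":[0,0,-0.001],"spin":0,"grip":0},{"linear":[0,0,-0.001],"spin":0,"grip":0},{"linear":[0,0,-0.001],"spin":0,"grip":0},{"linear":[0.002,0,-0.001],"spin":0,"grip":0},{"linear":[0.004,0,-0.001],"spin":0,"grip":0},{"linear":[0.006,0,-0.001],"spin":0,"grip":0},{"linear":[0.006,0,-0.001],"spin":0,"grip":0},{"linear":[0.006,0,-0.001],"spin":0,"grip":0}]'
python3 - <<'E'
from h import *
snap("scene","s43");crop("s43_full","s43p",(275,175,325,220),15)
go([.5558,.3235,.1333],-83.35)
P=ctrl.get_state()["ee_pos"]+[0,0,-.0003];a=np.radians(6.65);d=np.array([np.cos(a),np.sin(a),0])
for k in (.041,.066,.07):
    q=proj("scene",P+d*k);print(k,((q-[275,175]+.5)*15).round())
E
```

```text
t: 49.3
ee_pos: [0.5117, 0.3181, 0.1329]
eef_rot: [0.998, 0.058, -0.0, 0.0]
force: [-0.8, 0.4, -0.5]
grip_width: 0.157
at [0.5116 0.3181 0.1329] tooly ang -83.34 t 49.35 grip 0.15389451758054992 q [0.43 0.08 1.75 0.   1.31 1.89] F [ 0.1  0.1 -0.8]
linear [ 0.0445 -0.0003 -0.0004] spin 0.01
0.041 [559. 608.]
0.066 [401. 540.]
0.07 [377. 530.]
```

View pics/s43p.png

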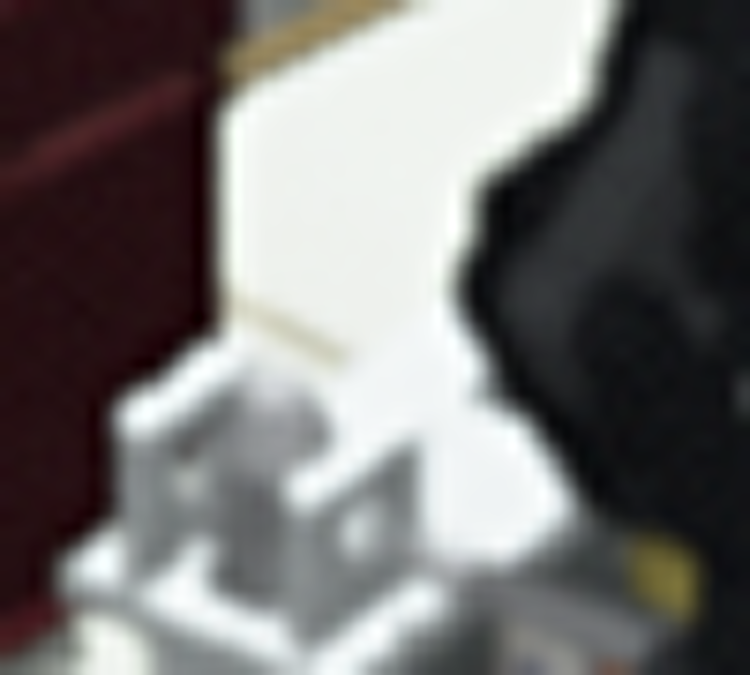

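```bash
python3 - <<'E'
from h import *
a=cv2.imread("pics/s35_full.png");b=cv2.imread("pics/s43_full.png")
x0,y0,x1,y1=275,175,325,220
A=cv2.resize(a[y0:y1,x0:x1],None,fx=8,fy=8,interpolation=cv2.INTER_CUBIC);B=cv2.resize(b[y0:y1,x0:x1],None,fx=8,fy=8,interpolation=cv2.INTER_CUBIC)
D=np.clip(cv2.absdiff(A,B).astype(int)*2,0,255).astype('u1')
cv2.imwrite("pics/d43.png",np.vstack([np.hstack([A,B])[:, :800],np.hstack([D,B])])[:, :800][:720])
E
```

View pics/d43.png

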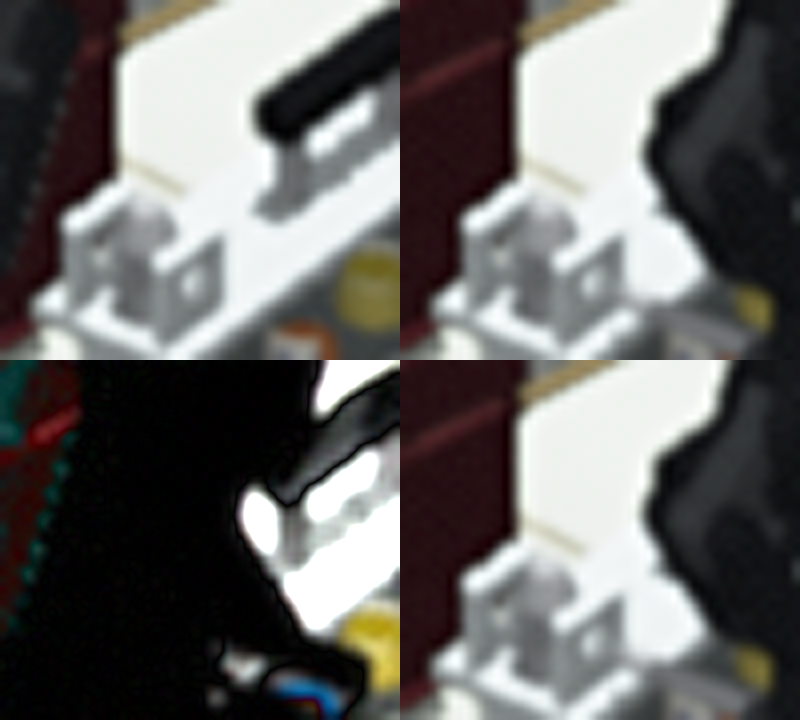

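```bash
python3 -m pendant '[{"linear":[0.002,0,-0.0005],"spin":0,"grip":0},{"linear":[0.004,0,-0.0005],"spin":0,"grip":0},{"linear":[0.006,0,-0.0005],"spin":0,"grip":0},{"linear":[0.008,0,-0.0005],"spin":0,"grip":0},{"linear":[0.008,0,-0.0005],"spin":0,"grip":0},{"linear":[0.008,0,-0.0005],"spin":0,"grip":0}]'
python3 - <<'E'
from h import *
snap("scene","s44");crop("s44_full","s44p",(275,175,325,220),15)
go([.5558,.3235,.1333],-83.35);print(ctrl.get_state()["ft_torque"])
E
```

```text
t: 49.95
ee_pos: [0.5196, 0.319, 0.1335]
eef_rot: [0.998, 0.058, -0.0, 0.0]
force: [-0.7, 0.3, 0.7]
grip_width: 0.155
at [0.5196 0.319  0.1334] tooly ang -83.34 t 50.0 grip 0.15853380957896898 q [0.43 0.1  1.74 0.   1.31 1.88] F [ 0.5  0.4 -0.2]
linear [ 0.0365 -0.0002  0.0001] spin 0.01
[ 0.0175017  -0.0049767  -0.01837226]
```

View pics/s44p.png

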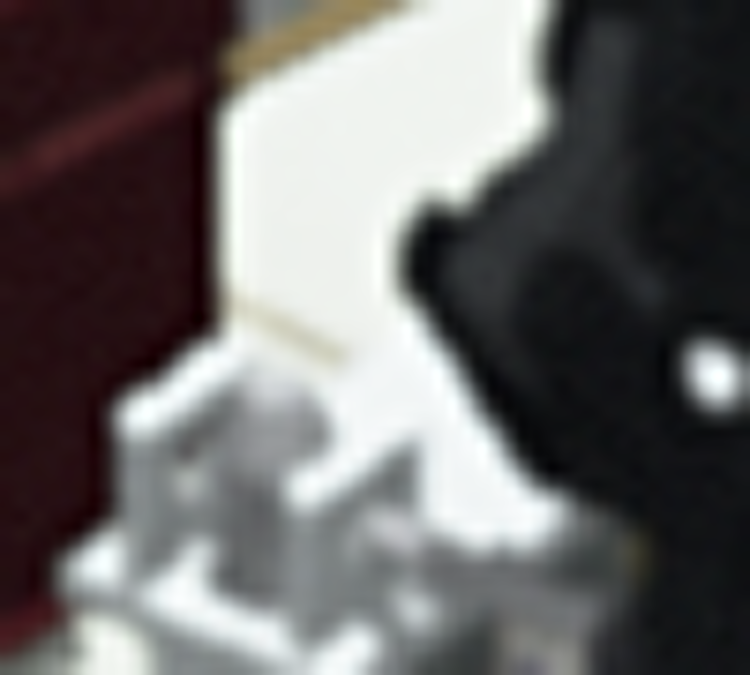

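```bash
python3 -m pendant '[{"linear":[0.002,0,0],"spin":0,"grip":0},{"linear":[0.004,0,0],"spin":0,"grip":0},{"linear":[0.006,0,0],"spin":0,"grip":0},{"linear":[0.008,0,0],"spin":0,"grip":0},{"linear":[0.008,0,0],"spin":0,"grip":0},{"linear":[0.008,0,0],"spin":0,"grip":0}]'
python3 - <<'E'
from h import *
snap("scene","s45");crop("s45_full","s45p",(275,175,325,220),15)
go([.5558,.3235,.1333],-83.35);print(ctrl.get_state()["ft_torque"])
E
```

```text
t: 50.6
ee_pos: [0.5276, 0.32, 0.1335]
eef_rot: [0.998, 0.058, -0.0, -0.0]
force: [0.4, -0.4, -0.7]
grip_width: 0.156
at [0.5275 0.3199 0.1334] tooly ang -83.34 t 50.65 grip 0.15320889711318184 q [0.42 0.11 1.72 0.   1.31 1.88] F [-0.8  0.5 -0.7]
linear [ 0.0285 -0.0003  0.0001] spin 0.01
[-0.06866271 -0.01059275 -0.02341725]
```

View pics/s45p.png

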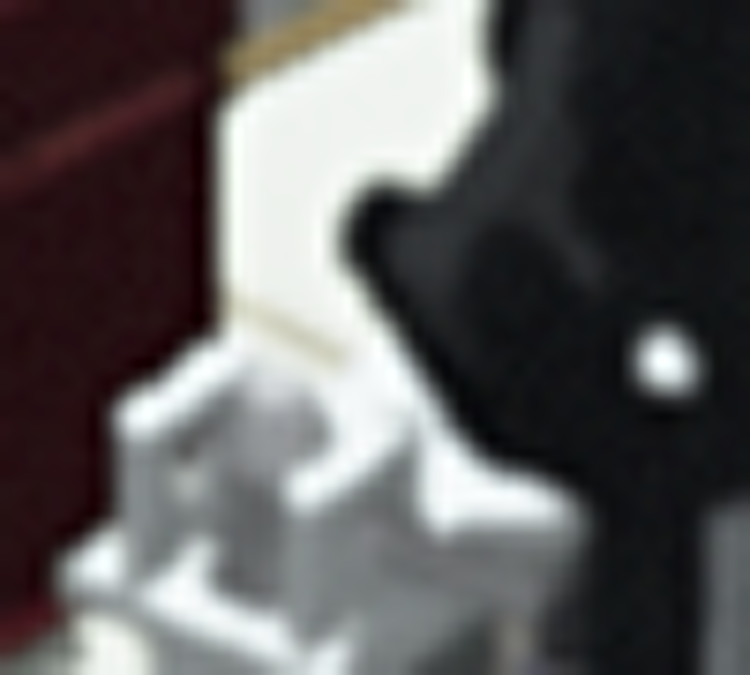

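In the front lug with no force. Continue.

```bash
python3 -m pendant '[{"linear":[0.002,0,0],"spin":0,"grip":0},{"linear":[0.004,0,0],"spin":0,"grip":0},{"linear":[0.006,0,0],"spin":0,"grip":0},{"linear":[0.008,0,0],"spin":0,"grip":0},{"linear":[0.01,0,0],"spin":0,"grip":0},{"linear":[0.01,0,0],"spin":0,"grip":0}]'
python3 -m pendant '[{"linear":[0.002,0,0],"spin":0,"grip":0},{"linear":[0.004,0,0],"spin":0,"grip":0},{"linear":[0.006,0,0],"spin":0,"grip":0},{"linear":[0.008,0,0],"spin":0,"grip":0},{"linear":[0.01,0,0],"spin":0,"grip":0},{"linear":[0.01,0,0],"spin":0,"grip":0}]'
```

```text
t: 51.25
ee_pos: [0.5378, 0.3211, 0.1335]
eef_rot: [0.998, 0.058, 0.0, -0.0]
force: [-0.1, 0.4, -1.0]
grip_width: 0.152
t: 51.85
ee_pos: [0.5477, 0.3223, 0.1335]
eef_rot: [0.998, 0.058, 0.0, 0.0]
force: [-0.0, -0.3, -0.5]
grip_width: 0.152
```

```bash
python3 -m pendant '[{"linear":[0.002,0,0],"spin":0,"grip":0},{"linear":[0.004,0,0],"spin":0,"grip":0},{"linear":[0.006,0,0],"spin":0,"grip":0},{"linear":[0.008,0,0],"spin":0,"grip":0},{"linear":[0.008,0,0],"spin":0,"grip":0}]'
python3 -m pendant '[{"linear":[0.001,0,0],"spin":0,"grip":0},{"linear":[0.002,0,0],"spin":0,"grip":0},{"linear":[0.002,0,0],"spin":0,"grip":0}]'
python3 - <<'E'
from h import *
snap("scene","s46");crop("s46_full","s46p",(275,175,325,220),15)
E
```

```text
t: 52.35
ee_pos: [0.5556, 0.3232, 0.1335]
eef_rot: [0.998, 0.058, 0.0, 0.0]
force: [-0.8, -0.0, -0.5]
grip_width: 0.158
t: 52.65
ee_pos: [0.5573, 0.3234, 0.1334]
eef_rot: [0.998, 0.058, -0.0, 0.0]
force: [-0.5, 0.3, -1.2]
grip_width: 0.153
```

View pics/s46p.png

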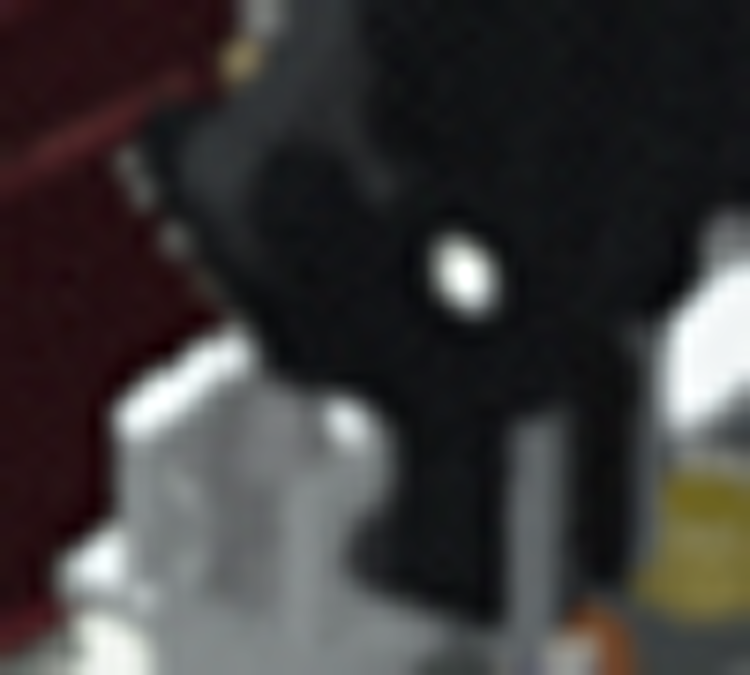

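```bash
python3 -m pendant '[{"linear":[0.001,0,0],"spin":0,"grip":0},{"linear":[0.002,0,0],"spin":0,"grip":0},{"linear":[0.002,0,0],"spin":0,"grip":0}]'
python3 -m pendant '[{"linear":[0.001,0,0],"spin":0,"grip":0},{"linear":[0.002,0,0],"spin":0,"grip":0},{"linear":[0.002,0,0],"spin":0,"grip":0}]'
```

```text
t: 53.0
ee_pos: [0.5575, 0.3235, 0.1331]
eef_rot: [0.998, 0.058, -0.003, 0.0]
force: [-7.9, -1.9, 3.2]
grip_width: 0.159
t: 53.3
ee_pos: [0.5577, 0.3235, 0.1329]
eef_rot: [0.998, 0.058, -0.005, 0.001]
force: [-13.6, -2.7, 6.2]
grip_width: 0.152
```

```bash
python3 -m pendant '[{"linear":[0.001,0,0],"spin":0,"grip":0},{"linear":[0.001,0,0],"spin":0,"grip":0}]'
```

```text
t: 53.5
ee_pos: [0.5577, 0.3236, 0.1328]
eef_rot: [0.998, 0.058, -0.006, 0.001]
force: [-16.5, -2.9, 7.7]
grip_width: 0.152
```

```bash
python3 -m pendant '[{"linear":[-0.004,0,0],"spin":0,"grip":0},{"linear":[-0.004,0,0],"spin":0,"grip":0.15},{"linear":[-0.004,0,0],"spin":0,"grip":0.3},{"linear":[-0.004,0,0],"spin":0,"grip":0.35},{"linear":[-0.004,0,0],"spin":0,"grip":0.35},{"linear":[-0.004,0,-0.03],"spin":0,"grip":0.35},{"linear":[-0.004,0,-0.06],"spin":0,"grip":0.35},{"linear":[-0.004,0,-0.09],"spin":0,"grip":0.35},{"linear":[-0.004,0,-0.09],"spin":0,"grip":0.35}]'
python3 - <<'E'
from h import *
snap("scene","s47");crop("s47_full","s47p",(265,150,365,250),7);crop("s47_full","s47b",(245,250,295,310),12)
snap("top","t47");crop("t47_full","t47b",(250,210,290,260),14)
go([.54,.44,.2],-83.35)
E
```

```text
t: 54.4
ee_pos: [0.5615, 0.3247, 0.2302]
eef_rot: [0.998, 0.058, 0.005, -0.002]
force: [0.4, -0.2, 1.0]
grip_width: 0.348
at [0.5591 0.3237 0.2246] tooly ang -83.35 t 54.5 grip 0.3543649360596755 q [ 0.41  0.1   1.57 -0.    1.47  1.86] F [-0.5  0.4 -0.3]
linear [-0.0056 -0.1177  0.0247] spin -0.0
```

View pics/s47p.png

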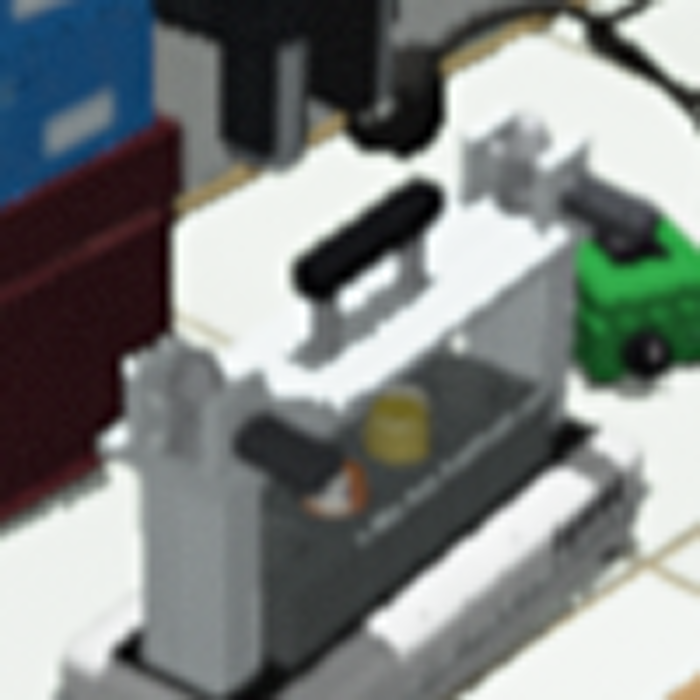

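View pics/s47b.png

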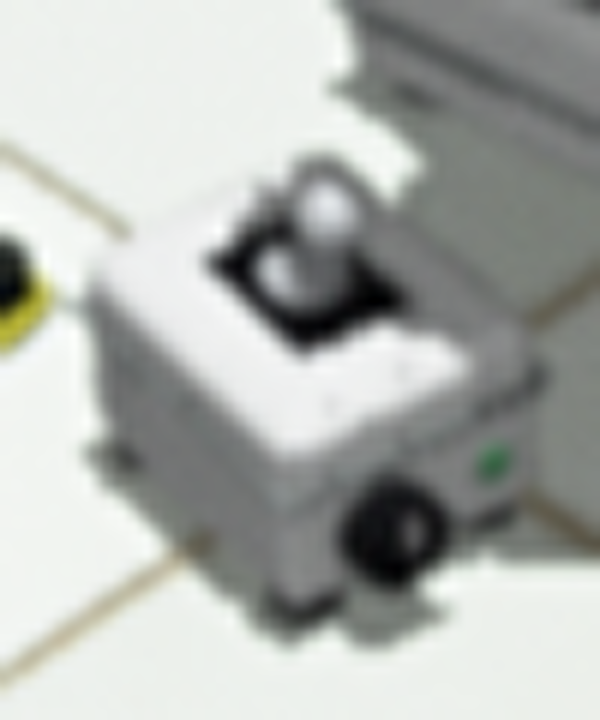

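View pics/t47b.png

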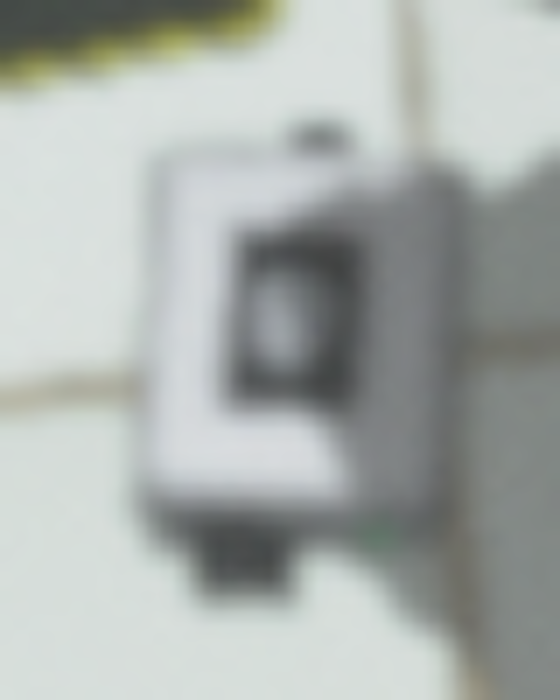

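```bash
python3 - <<'E'
from h import *
s=plane("scene",*px(325,210,245,250,12),.060);print("ball scene",s)
t=plane("top",*px(283,320,250,210,14),.060);print("ball? top",t)
t=plane("top",*px(296,320,250,210,14),.042);print("slot centre top",t)
# scene slot-plate corners
q=[plane("scene",*px(X,Y,245,250,12),.042) for X,Y in((205,262),(305,352),(410,300))]
print("slot scene corners",q)
cs=[(90,268),(290,460),(535,365)]
for X,Y in cs:print("box scene corner",plane("scene",*px(X,Y,245,250,12),.042))
for X,Y in((155,160),(135,510),(445,520),(465,175)):print("box top corner",plane("top",*px(X,Y,250,210,14),.042))
E
```

```text
ball scene [0.56035836 0.42342922 0.06      ]
ball? top [0.56329208 0.42334634 0.06      ]
slot centre top [0.56774746 0.42224571 0.042     ]
slot scene corners [array([0.58059122, 0.43119552, 0.042     ]), array([0.5535079 , 0.43505099, 0.042     ]), array([0.5505149 , 0.41502995, 0.042     ])]
box scene corner [0.59266738 0.44482972 0.042     ]
box scene corner [0.53709514 0.45383877 0.042     ]
box scene corner [0.52539367 0.41228992 0.042     ]
box top corner [0.59702361 0.44274524 0.042     ]
box top corner [0.53898378 0.4509248  0.042     ]
box top corner [0.53200941 0.40127017 0.042     ]
box top corner [0.58911027 0.39266279 0.042     ]
```

```bash
python3 - <<'E'
from h import *
go([.525,.4275,.12],-96.7)
E
```

```text
at [0.5591 0.3237 0.2246] tooly ang -83.35 t 54.5 grip 0.3543649360596755 q [ 0.41  0.1   1.57 -0.    1.47  1.86] F [-0.5  0.4 -0.3]
linear [-0.0222 -0.107   0.1046] spin 13.35
```

```bash
python3 -m pendant '[{"linear":[-0.005,-0.02,0],"spin":2,"grip":0},{"linear":[-0.01,-0.05,0],"spin":5,"grip":0},{"linear":[-0.015,-0.08,0],"spin":8,"grip":0},{"linear":[-0.02,-0.1,0.02],"spin":11,"grip":0},{"linear":[-0.022,-0.107,0.05],"spin":13.3,"grip":0},{"linear":[-0.022,-0.107,0.08],"spin":13.3,"grip":0},{"linear":[-0.022,-0.107,0.105],"spin":13.3,"grip":0},{"linear":[-0.022,-0.107,0.105],"spin":13.3,"grip":0},{"linear":[-0.022,-0.107,0.105],"spin":13.3,"grip":0},{"linear":[-0.022,-0.107,0.105],"spin":13.3,"grip":0}]'
python3 - <<'E'
from h import *
snap("scene","s48",(230,200,310,310),7)
go([.525,.4275,.052],-96.7)
E
```

```text
t: 55.5
ee_pos: [0.525, 0.4277, 0.12]
eef_rot: [0.998, -0.058, 0.001, -0.001]
force: [-0.1, 0.1, -0.1]
grip_width: -0.001
at [0.5252 0.4278 0.1206] tooly ang -96.65 t 55.55 grip 2.5823095706732663e-05 q [ 0.57  0.26  1.58 -0.    1.31  2.26] F [-0.7 -0.3  0.2]
linear [-0.0003  0.0005  0.0686] spin 0.05
```

View pics/s48.png

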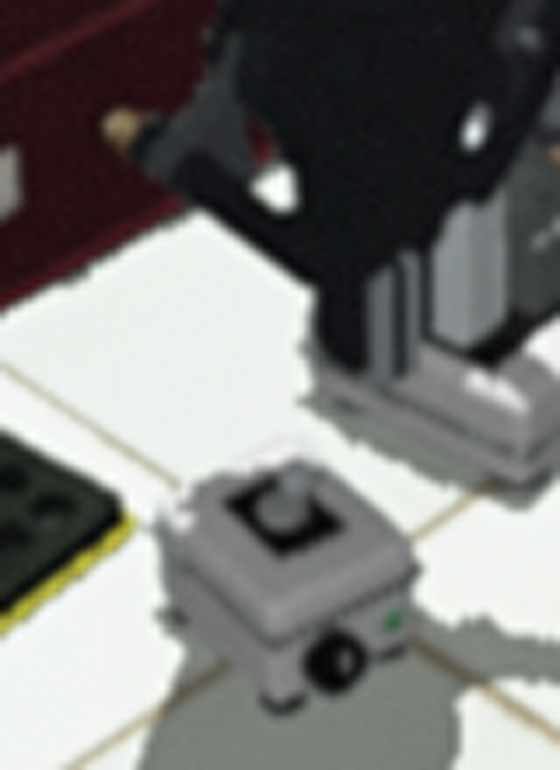

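```bash
python3 -m pendant '[{"linear":[0,0,0.015],"spin":0,"grip":0},{"linear":[0,0,0.035],"spin":0,"grip":0},{"linear":[0,0,0.055],"spin":0,"grip":0},{"linear":[0,0,0.066],"spin":0,"grip":0},{"linear":[0,0,0.066],"spin":0,"grip":0},{"linear":[0,0,0.066],"spin":0,"grip":0},{"linear":[0,0,0.066],"spin":0,"grip":0}]'
python3 - <<'E'
from h import *
snap("scene","s49",(240,240,310,310),10)
go([.525,.4275,.053],-96.7)
E
```

```text
t: 56.25
ee_pos: [0.525, 0.4279, 0.0541]
eef_rot: [0.998, -0.058, 0.001, -0.001]
force: [0.0, 0.5, -0.8]
grip_width: 0.001
at [0.525  0.4279 0.0541] tooly ang -96.64 t 56.3 grip 0.0027889384969825145 q [ 0.57  0.33  1.61 -0.    1.2   2.26] F [-0.  -0.6  0.2]
linear [0.     0.0004 0.0011] spin 0.06
```

View pics/s49.png

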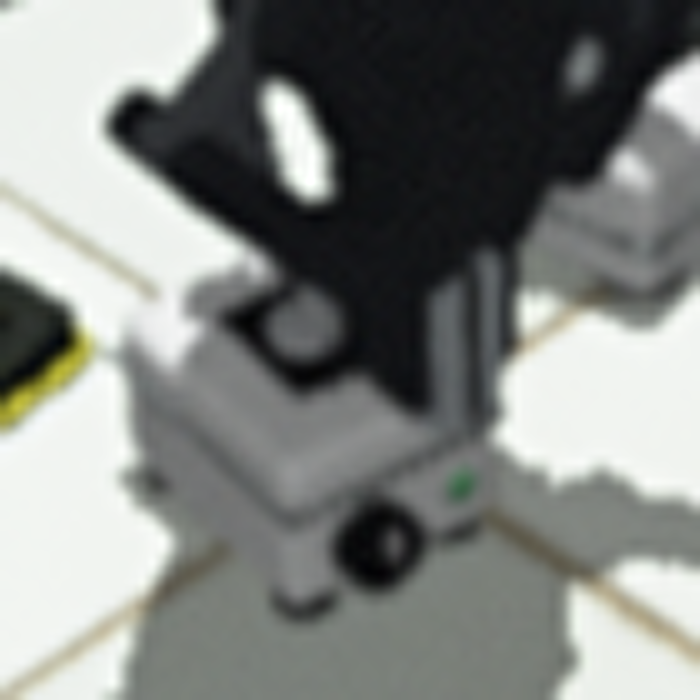

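Fingertips are in front of the toggle, above the box's front edge, not touching. Push along box +x in small steps.

```bash
python3 -m pendant '[{"linear":[0.005,0,0],"spin":0,"grip":0},{"linear":[0.01,0,0],"spin":0,"grip":0},{"linear":[0.015,0,0],"spin":0,"grip":0},{"linear":[0.02,0,0],"spin":0,"grip":0}]'
python3 -m pendant '[{"linear":[0.003,0,0],"spin":0,"grip":0},{"linear":[0.006,0,0],"spin":0,"grip":0},{"linear":[0.008,0,0],"spin":0,"grip":0},{"linear":[0.008,0,0],"spin":0,"grip":0}]'
python3 - <<'E'
from h import *
snap("scene","s50",(240,240,310,310),10)
go([.525,.4275,.053],-96.7)
E
```

```text
t: 56.7
ee_pos: [0.5442, 0.4251, 0.0528]
eef_rot: [0.998, -0.058, -0.001, -0.0]
force: [-3.2, 0.2, 2.9]
grip_width: -0.003
t: 57.1
ee_pos: [0.5523, 0.424, 0.0524]
eef_rot: [0.998, -0.058, 0.0, -0.0]
force: [0.2, 0.2, 0.8]
grip_width: 0.0
at [0.5522 0.4239 0.0524] tooly ang -96.64 t 57.15 grip 0.0005255880800804973 q [ 0.55  0.37  1.56 -0.    1.21  2.24] F [ 0.2 -0.2  0.4]
linear [-0.0274 -0.0004 -0.0007] spin 0.06
```

View pics/s50.png

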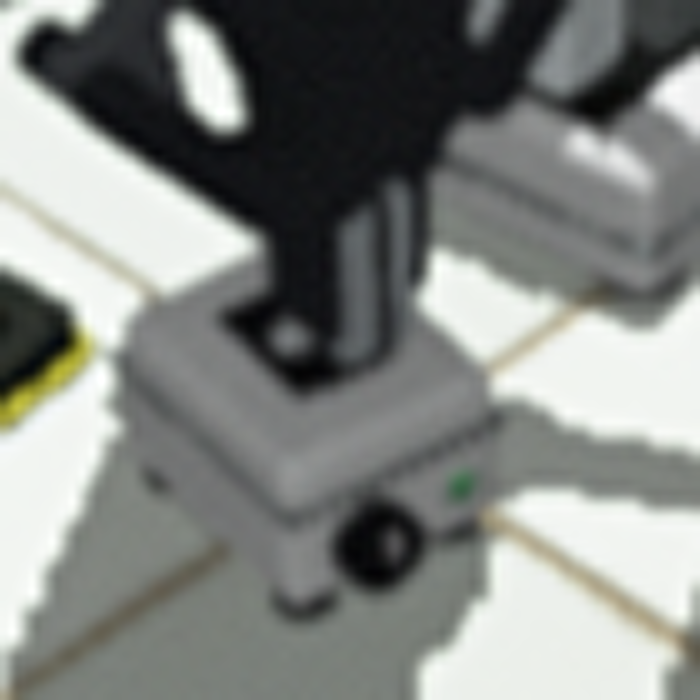

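```bash
python3 -m pendant '[{"linear":[0.002,0,0],"spin":0,"grip":0},{"linear":[0.004,0,0],"spin":0,"grip":0},{"linear":[0.006,0,0],"spin":0,"grip":0},{"linear":[0.006,0,0],"spin":0,"grip":0}]'
python3 -m pendant '[{"linear":[0.002,0,0],"spin":0,"grip":0},{"linear":[0.003,0,0],"spin":0,"grip":0},{"linear":[0.003,0,0],"spin":0,"grip":0}]'
```

```text
t: 57.55
ee_pos: [0.5573, 0.4233, 0.0522]
eef_rot: [0.998, -0.058, -0.001, 0.0]
force: [-4.3, 0.2, 2.0]
grip_width: 0.001
t: 57.85
ee_pos: [0.5578, 0.4233, 0.052]
eef_rot: [0.998, -0.058, -0.004, 0.001]
force: [-11.8, -0.2, 5.3]
grip_width: 0.001
```

```bash
python3 -m pendant '[{"linear":[-0.01,0,0],"spin":0,"grip":0},{"linear":[-0.03,0,0],"spin":0,"grip":0},{"linear":[-0.04,0,-0.03],"spin":0,"grip":0},{"linear":[-0.04,0,-0.07],"spin":0,"grip":0},{"linear":[-0.06,0,-0.11],"spin":0,"grip":0},{"linear":[-0.1,0,-0.15],"spin":0,"grip":0},{"linear":[-0.13,0,-0.17],"spin":0,"grip":0},{"linear":[-0.15,0,-0.17],"spin":0,"grip":0},{"linear":[-0.15,0,-0.17],"spin":0,"grip":0}]'
python3 - <<'E'
from h import *
snap("scene","s51");crop("s51_full","s51b",(245,250,295,310),12);crop("s51_full","s51m",(265,150,365,250),7)
snap("top","t51");crop("t51_full","t51b",(250,210,290,260),14)
E
```

```text
t: 58.75
ee_pos: [0.4105, 0.441, 0.2233]
eef_rot: [0.998, -0.057, 0.001, -0.001]
force: [1.0, -0.5, -1.1]
grip_width: -0.002
```

View pics/s51b.png

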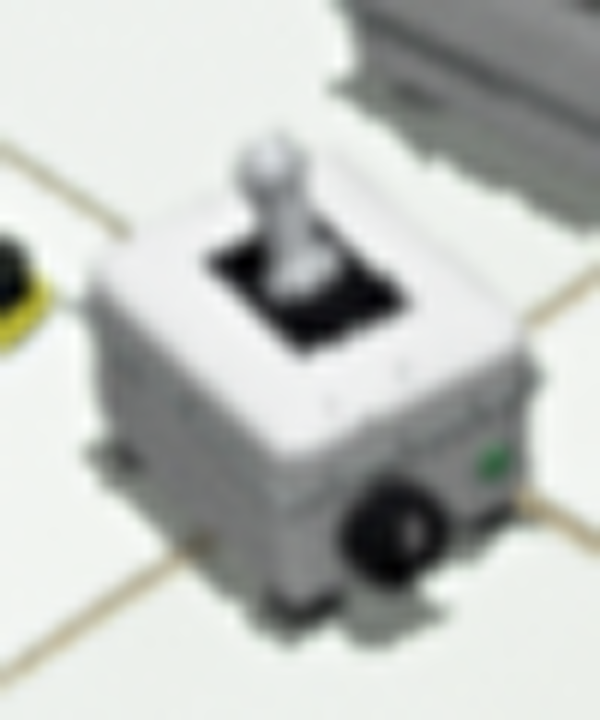

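View pics/s51_full.png

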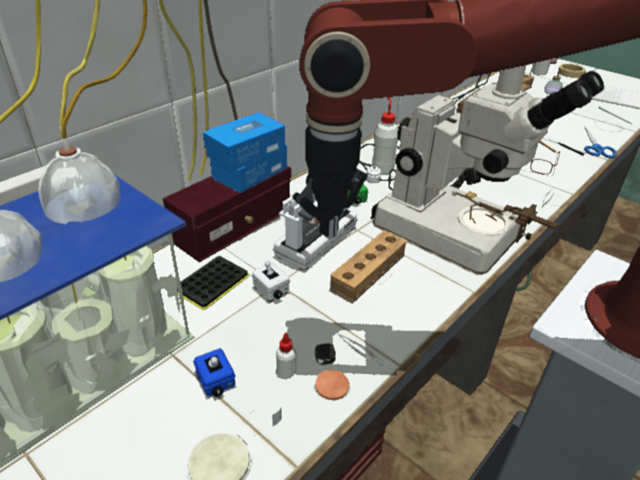

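View pics/t51b.png

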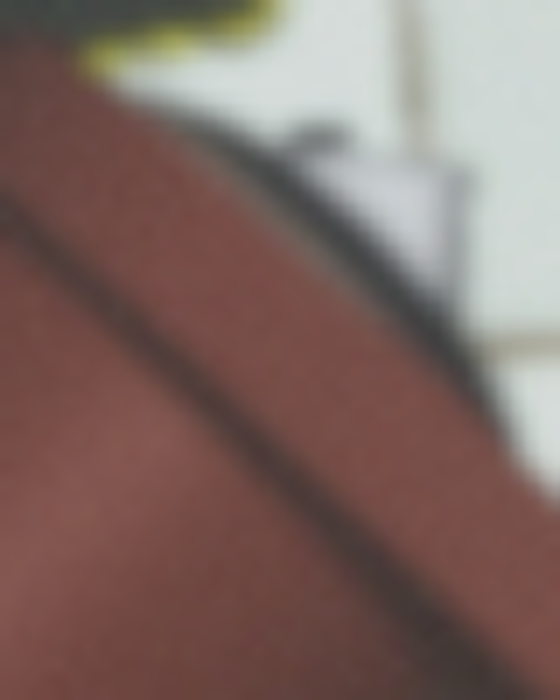

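View pics/s51m.png

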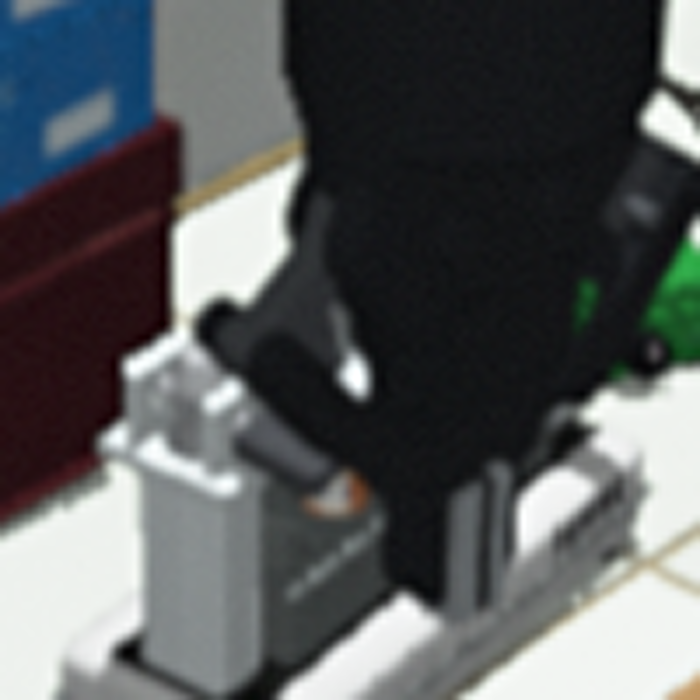

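```bash
python3 - <<'E'
from h import *
a=np.radians(-6.7)
B=plane("scene",*px(325,210,245,250,12),.060);q=proj("scene",np.array([B,B+.0174*np.array([np.cos(a),np.sin(a),0])]));print((q-[245,250]+.5)*12)
go([.36,.24,.33])
E
python3 -m pendant '[{"linear":[-0.01,0.03,-0.02],"spin":0,"grip":0},{"linear":[-0.02,0.06,-0.04],"spin":0,"grip":0},{"linear":[-0.03,0.09,-0.06],"spin":0,"grip":0},{"linear":[-0.03,0.12,-0.08],"spin":0,"grip":0},{"linear":[-0.03,0.15,-0.1],"spin":0,"grip":0},{"linear":[-0.03,0.18,-0.1],"spin":0,"grip":0},{"linear":[-0.03,0.2,-0.1],"spin":0,"grip":0},{"linear":[-0.03,0.2,-0.1],"spin":0,"grip":0}]'
python3 - <<'E'
from h import *
snap("scene","s52");crop("s52_full","s52m",(265,150,365,250),7);snap("top","t52")
crop("t52_full","t52c",(240,170,410,350),4)
E
```

```text
[[325.5        210.5       ]
 [259.08688538 155.45338432]]
at [0.4117 0.4399 0.221 ] tooly ang -96.62 t 58.85 grip -0.002647061868311592 q [ 0.7   0.01  1.68 -0.    1.46  2.38] F [ 0.8  0.7 -0.4]
linear [-0.0283  0.2047 -0.1087] spin None
t: 59.65
ee_pos: [0.3598, 0.2431, 0.3214]
eef_rot: [0.998, -0.06, -0.0, 0.001]
force: [0.0, 0.3, 0.3]
grip_width: -0.001
```

View pics/s52m.png

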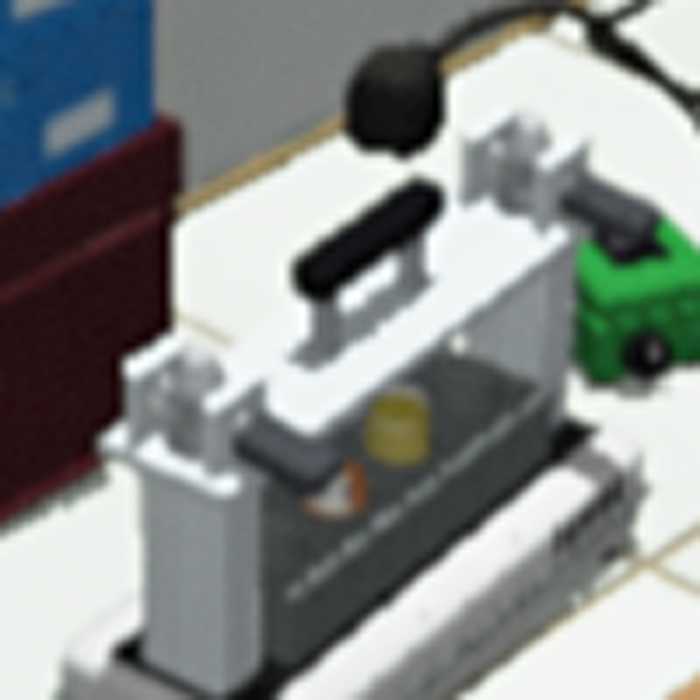

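View pics/t52c.png

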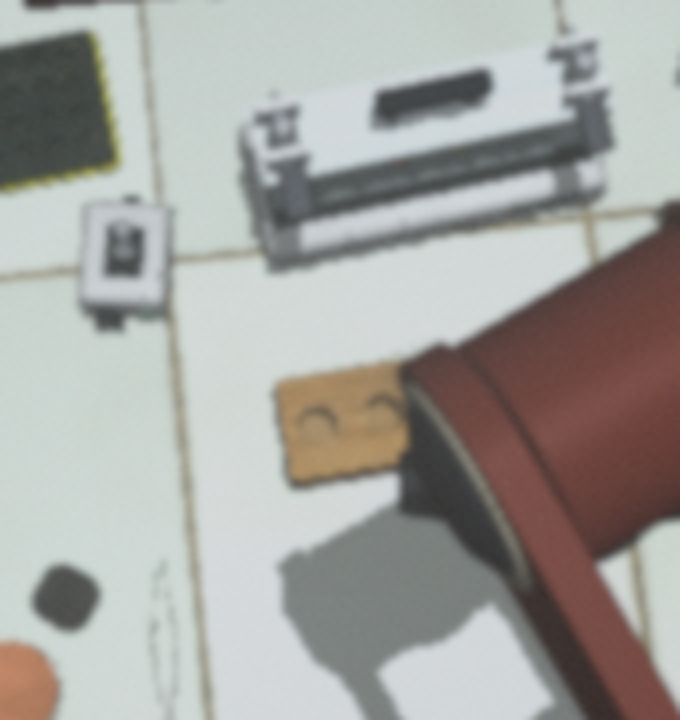

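```bash
python3 - <<'E'
from h import *
a=np.radians(-6.7);ex=np.array([np.cos(a),np.sin(a),0])
P=plane("scene",*px(307,282,245,250,12),.042);print(P)
for th in(-.45,0,.2,.3,.4,.45):
    q=proj("scene",P+.02*(np.sin(th)*ex+np.array([0,0,np.cos(th)])));print(th,((q-[245,250]+.5)*12).round(1))
E
```

```text
[0.56538783 0.42330919 0.042     ]
-0.45 [337.4 223.5]
0 [303.4 186. ]
0.2 [288.3 175.4]
0.3 [281.  171.6]
0.4 [274.  169.1]
0.45 [270.7 168.2]
```

```bash
python3 - <<'E'
from h import *
print(ctrl.hand_in())
E
```

```text
the job is handed in; nothing more can be done
None
```

The job is done and handed in at about 60 s of the 210 s allowed. No verdict was reported.

- **Vials:** two were present, with blue and white caps. They are now in sockets 2 and 1. Both touched the socket floor at the expected height and stood upright in the pictures.
- **Keeper:** it slid freely over the locating pins onto the shoulders. Contact came at TCP z 0.127 m, 110 mm above the pick-up height, as expected for a flush seat.
- **Lock pins:** the right one went in first, then the left. Each was pushed until its tab stopped against the lug, with 12 N on the right and 16 N on the left. In the last pictures both tabs lie against their lugs.
- **Switch:** it went on last, by pushing the toggle to its stop with about 12 N. The ball's column in the picture fits a lean of about 0.43–0.45 rad away from the front, against 0.45 for fully on.

**Checks that disagreed:**
- The two cameras differed by about 3 mm on fixed objects. I used positions between the two and settled the fits by contact force.
- The ball's apparent travel measured about 15% short of the full throw. I put that down to a highlight in the "off" picture, because the stop force and the final position both agree with fully on.
- The left pin looked about 1 px low before it went in, but it entered without force.

In the last views the other objects looked undisturbed, and the robot was clear of everything.

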